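# Refuel the ger stove with the coal scoop and bank the draught

## Task

Refuel the stove: swing the draught lever round to its fully open stop, then lift the lid off the charge hopper and set it down on the shelf, and with the scoop (the fingers must not touch the fuel) move every briquette from the coal tray into the hopper. Put the lid back on the hopper, and only after that bring the draught lever back to its one-third mark. Leave the scoop lying pan-down on the pot holder it came from, and do not push the kettle, poker, bowl, mug or matchbox about.

Things in the scene. Friction and masses are not known exactly. Their poses are not given: they have to be found in the camera images.
- stove: Fixed black iron charge hopper on the shelf: round collar 168 mm outside, clear opening 148 mm, rim 100 mm above the shelf, inner floor (grate) 15 mm above it, on a 220 mm square flange. Origin on the hopper's axis at shelf level, z up. The lever's quadrant stands beside it, on its own -y side. Place and yaw vary.
- hopper_rim (a point): Centre of the hopper's mouth, level with the rim (100 mm above the shelf).
- lever_pivot (a point): On the vertical spindle of the draught lever (55 mm above the shelf): 50 mm to -x and 140 mm to -y of the hopper axis in the stove's own axes.
- draught_lever (a joint): Draught lever, turning level about its spindle. 0 = shut stop, lever pointing along the stove's own -x; grows anticlockwise seen from above to 1.571 rad = fully open stop, pointing along the stove's -y. Marks on the quadrant plate at 0, 0.524 (one third), 1.047 and 1.571 rad. Held by friction (0.15 N m, under 2 N at the knob); stays where left.
- lever_knob (a point): Middle of the upright wooden knob at the lever's end: round, 23 mm in diameter, from 58 to 104 mm above the shelf, this point 84 mm above the shelf, 90 mm from the spindle.
- lid: Loose round iron lid, 0.4 kg: disc 172 mm across, 6 mm thick, over a 132 mm plug 12 mm deep that drops into the mouth. Origin: centre of the plug's underside, 88 mm above the shelf when seated. Wooden grip on top, 60 mm along its x, 18 mm along its y, 18 to 54 mm above the origin. Laid down it rests on its plug. The shelf beyond the pot holder (about x 0.65, y 0.32 m) is clear for it.
- tray: Fixed galvanised coal tray. Origin under the centre of its floor at shelf level; x runs along its length, away from the robot at yaw 0. Inner floor x -117 to 117, y -72 to 72 mm, its top 3 mm above the shelf. Side walls 4 mm thick, top 48 mm above the shelf; low sill at the -x end, top 18 mm above the shelf. The briquettes start at x above -30 mm; the -x part is bare.
- tray_end (a point): Middle of the foot of the tray's +x end wall, on the inner floor (x = 117.5, z = 3 mm in the tray's frame). That wall leans outward 20 deg, its top 70 mm above the shelf: a stop to scoop against. The side walls rise to meet it over their last 30 mm.
- scoop: Loose coal scoop, 0.17 kg. Stainless flat pan 95 mm long, 84 mm wide outside, floor 2 mm thick, ground thinner at the lip, back wall 44 mm high, sides falling from 42 mm at the back to 17 mm near the lip. Origin at the pan's underside near its middle: x forward to the open lip (x = 48 mm), back wall at x = -47 mm, z up. Balance point about x = -25 mm.
- scoop_grip (a point): Place to pinch the scoop's wooden handle, fingers closing along the scoop's y: on the handle's axis at x = -92, z = 65.5 mm in the scoop's frame. The handle rises backward at 35 deg above level, from x = -67, z = 48 to x = -145, z = 103 mm; flat-sided, 20 mm wide (along y), 26 mm deep.
- pot_holder: Flat black silicone pot holder, 180 by 180 mm, 6 mm thick, fixed to the shelf; origin under its centre. The scoop lies on it at the start.
- coal0: Pressed coal briquette, black, pillow-shaped: 36 mm in diameter, 28 mm thick, 25 g, edges bevelled all round so that the scoop's lip slides under. Origin at its centre. From 4 to 8 of them are present; None if absent.
- coal1: Pressed coal briquette, black, pillow-shaped: 36 mm in diameter, 28 mm thick, 25 g, edges bevelled all round so that the scoop's lip slides under. Origin at its centre. From 4 to 8 of them are present; None if absent.
- coal2: Pressed coal briquette, black, pillow-shaped: 36 mm in diameter, 28 mm thick, 25 g, edges bevelled all round so that the scoop's lip slides under. Origin at its centre. From 4 to 8 of them are present; None if absent.
- coal3: Pressed coal briquette, black, pillow-shaped: 36 mm in diameter, 28 mm thick, 25 g, edges bevelled all round so that the scoop's lip slides under. Origin at its centre. From 4 to 8 of them are present; None if absent.
- coal4: Pressed coal briquette, black, pillow-shaped: 36 mm in diameter, 28 mm thick, 25 g, edges bevelled all round so that the scoop's lip slides under. Origin at its centre. From 4 to 8 of them are present; None if absent.
- coal5: Pressed coal briquette, black, pillow-shaped: 36 mm in diameter, 28 mm thick, 25 g, edges bevelled all round so that the scoop's lip slides under. Origin at its centre. From 4 to 8 of them are present; None if absent.
- coal6: Pressed coal briquette, black, pillow-shaped: 36 mm in diameter, 28 mm thick, 25 g, edges bevelled all round so that the scoop's lip slides under. Origin at its centre. From 4 to 8 of them are present; None if absent.
- coal7: Pressed coal briquette, black, pillow-shaped: 36 mm in diameter, 28 mm thick, 25 g, edges bevelled all round so that the scoop's lip slides under. Origin at its centre. From 4 to 8 of them are present; None if absent.
- kettle: Bystander: soot-grey aluminium kettle, 165 mm wide, 190 mm to the top of its bail, at the back. Origin under its centre.
- poker: Bystander: iron poker with a wooden handle, 430 mm long, lying along the left side. Origin near its middle, on the shelf.
- bowl: Bystander: white tea bowl, 104 mm wide, 50 mm high, at the back. Origin under its centre.
- mug: Bystander: white mug, 76 mm wide, 80 mm high. Origin under its centre.
- matches: Bystander: matchbox, 55 x 36 x 16 mm, near the hopper. Origin under its centre.

How it is judged:
On the way, in this order (a step that is already met when the one before it is completed fails the run):
1. the draught lever stands at its fully open stop (within 0.12 rad), the lid still on (value of joint draught_lever above 1.45 rad and horizontal distance between lid and hopper_rim below 0.015 m and z of lid in the frame of stove between 0.08 and 0.094 m and angle between lid's own z axis and vertical below 0.06 rad), for 0.2 s.
2. the lid lies released on the shelf, clear of the hopper (horizontal distance between lid and hopper_rim above 0.14 m and height (world z) of lid below 0.02 m and linear speed of lid below 0.03 m/s and contact force between the fingers and lid below 0.2 N), for 0.3 s.
3. every briquette is in the hopper, below the rim, with the draught open (value of joint draught_lever above 1.45 rad and horizontal distance between each of coal0, coal1, coal2, coal3, coal4, coal5, coal6, coal7 and hopper_rim below 0.078 m and z of each of coal0, coal1, coal2, coal3, coal4, coal5, coal6, coal7 in the frame of stove below 0.095 m), for 0.3 s.
4. the lid is back on the hopper and released, the draught still open (all of step 1 and contact force between the fingers and lid below 0.2 N), for 0.3 s.
At the end, for the whole second after the job is handed in: All briquettes lie in the hopper below its rim, the lid is seated flat in the mouth (centre within 15 mm), the lever is within 0.09 rad of the one-third mark (0.524 rad), and the scoop lies pan-down on the pot holder (centres within 70 mm); all released and at rest (horizontal distance between each of coal0, coal1, coal2, coal3, coal4, coal5, coal6, coal7 and hopper_rim below 0.078 m and z of each of coal0, coal1, coal2, coal3, coal4, coal5, coal6, coal7 in the frame of stove below 0.095 m and horizontal distance between lid and hopper_rim below 0.015 m and z of lid in the frame of stove between 0.08 and 0.094 m and angle between lid's own z axis and vertical below 0.06 rad and contact force between the fingers and lid below 0.2 N and value of joint draught_lever between 0.434 and 0.614 rad and horizontal distance between scoop and pot_holder below 0.07 m and height (world z) of scoop below 0.014 m and angle between scoop's own z axis and vertical below 0.12 rad and linear speed of each of scoop, lid below 0.02 m/s); the robot touches nothing.
It fails at once if a finger touches a briquette: the fuel is moved with the scoop only (contact force between the fingers and coal0 above 0.5 N or contact force between the fingers and coal1 above 0.5 N or contact force between the fingers and coal2 above 0.5 N or contact force between the fingers and coal3 above 0.5 N or contact force between the fingers and coal4 above 0.5 N or contact force between the fingers and coal5 above 0.5 N or contact force between the fingers and coal6 above 0.5 N or contact force between the fingers and coal7 above 0.5 N).
It fails at once if the kettle, poker, bowl, mug or matchbox is pushed more than 30 mm from its place (distance of any of kettle, poker, bowl, mug, matches from where it was at the start of the episode above 0.03 m).
Of coal0, coal1, coal2, coal3, coal4, coal5, coal6, coal7 only 4 to 8 are there at a start; the rules pass over those that are not, and their reading is None.
At some moment in a run one of scoop, lid may be knocked a few centimetres aside while the robot is not near it.
It also fails if it takes over 210 s, if anything falls off the work surface, if the arm or the gripper's body presses on something with over 40 N, if the wrist force passes 120 N, or if a joint passes its speed limit or range.

## Robot

A 6-joint arm with a two-finger parallel gripper is mounted at the origin on the work surface. World frame = base frame: x ahead of the robot, y to its left, z up, the work surface at z = 0. Lengths are in m, angles in rad, forces in N, time in s.
With the tool pointing down it reaches from about 0.2 to 0.875 m from the base axis. Payload 3.4 kg.
Tool frame: the origin (TCP) lies on the centre line of the jaws, within the pads' length; the fingertips stand 19 mm ahead of it and the grasp point (between the pads) is the TCP (tip_extent is the distance from the TCP to the fingertips, in m); z points along the fingers, x is the direction in which the jaws open and shut, and the axes are right-handed (so a half turn about z gives the same grasp; the last joint's range is limited). The gripper opens to 94 mm and grips with 3 to 60 N. Pads are 16 mm wide; open, the fingers measure 119 mm over their backs; the gripper's body (75 mm by 177 mm) begins 78 mm behind the grasp point.
Start: joints at [-1.378, 0.276, 1.505, -0, 1.361, -0.121], TCP at [0.177, -0.547, 0.224] pointing down, gripper open.
Joint ranges: [-2.89, 2.89], [-0.75, 2.08], [0.22, 2.7], [-1.18, 4.32], [0.11, 2.71], [-2.7, 2.7]. Speed limits (rad/s): [2.57, 2.57, 3.14, 3.14, 3.14, 3.14].

## Interface

Orientations are given as a rotation vector (axis times angle).
In Python, from station import * gives the robot as it stands.
- The arm moves only by the tool carry_out, never from a script. Its argument "deltas" is a list of rows, each an object with "xyz": the shift along the tool's x, y, z in mm, a list of three; "turn": the turn about the tool's z in rad. A call has 1 to 10 rows; each row is the pose to reach, as a shift and turn from the pose commanded when the call began, along the tool's axes at that moment; what a row does not reach only later rows make up. A row lasts 1/12 s, in which the tool goes at most 41.7 mm and 7.16 degrees, less where a joint would pass 70% of its speed; a pose out of reach is approached as far as the arm can. A call with a gripper value outside its range is refused whole. "fingers" is the opening, from 0 (shut) to 1 (fully open), set as the call begins (left out, the last holds). The fingers move at their own pace and stop on an object; "grip_force" is the grip in N (left out, the last holds). Time passes only in rows, so rows that repeat a pose let the fingers close. It gives the time, the measured TCP pose, the force and the opening at its end, in the units of the state.
- sense(): the state, without advancing time (a new reading comes with each control period).
- camera(name): name is "scene" or "top" or "wrist"; returns a dict with "color" (400x640x3 uint8, red, green, blue), "depth" (400x640 float32, m along the optical axis (not along the pixel's ray), 0 where there is no reading), "mtx" (3x3 intrinsics, pixels), "k1" (the pictures are not rectified: a ray, as slopes to the right and down, at radius r is drawn at 1 + k1 r^2 times it, then the intrinsics apply), "R" (3x3) and "t" (3): a world point X has camera coordinates R X + t; the wrist camera has in their place "hand_eye" (4x4, takes a point from camera to tool coordinates, whose origin is the TCP and whose axes are the tool frame's). Camera axes: x right, y down, z forward; pixel columns grow to the right and rows downward; lengths in m; the calibration is good to about 2 mm. A picture is of the moment at which its call begins: read the wrist's pose just before it.
- finish_job(): hands the job in, once; it reports no verdict.
Trained networks look in the newest picture that a camera, given by its name, has taken for a name from the list of things; names that differ only in an ending like _2 or _b are one class to them, and where a whole thing is asked for, a point or a joint stands for the part that bears it (a point fixed in the world has none). Each returns a list of dicts, best first, with "conf" (0 to 1); they miss things now and then, are a little off and sometimes report something else, mostly with a low value. They report only what shows in the picture. A call takes as long as a camera call.
- search_frame(camera, target): "point" ([column, row] in pixels, amid what is visible of it).
- silhouettes(camera, target): "mask" (400x640 bool, what is visible of it) and "point" ([column, row] in pixels, amid what is visible of it).
- mark_of(camera, target): "point" ([column, row] in pixels: a listed point, or the origin of a listed thing).
The state is a dict: "clock": time; "joint_pos": joint angles; "joint_vel": joint speeds; "tau": joint torques, N m; "position": TCP position; "eef_rot": TCP orientation; "wrist_force": force on the tool from outside, world axes, zero at the start; "moment": the same for the moment, N m; "finger_gap": finger opening in m.
Only numpy, scipy, OpenCV 4.12 (cv2) and the standard library are available. Lean on these libraries where they do the work, as an engineer would, in place of code of your own. Each camera call takes 0.05 s, during which the arm holds its last target.

## Working session

There is one attempt and no reset: what is moved stays moved. The work goes in short steps, Python scripts to look and compute and a tool call to move; the robot and the scene stay as the last step left them, time stands still between calls to the robot, and variables do not carry over. Pictures are saved under pics/ and viewed, and the job is handed in when it is done.

Besides the shell and the picture viewer there is one more tool, called after "Call:" in YAML: its name, and indented under it one key for each argument. carry_out: Moves the arm, as the interface text tells. Its arguments: {"type":"object","properties":{"deltas":{"type":"array"},"fingers":{"type":"number"},"grip_force":{"type":"number"}},"required":["deltas"]}

I'll start by looking at the state and the scene.

```bash
ls; mkdir -p pics; python3 - <<'E'
from station import *
import cv2
s=sense(); print(s)
for n in ["scene","top","wrist"]:
    c=camera(n); cv2.imwrite(f"pics/{n}0.png",c["color"][:,:,::-1]); print(n,c["mtx"].tolist(),c["k1"],{k:c[k].tolist() for k in("R","t","hand_eye") if k in c})
E
```

```text
pics
{'clock': 0.0, 'joint_pos': array([-1.37798157e+00,  2.76557036e-01,  1.50612378e+00,  5.85733131e-06,
        1.36070677e+00, -1.20984885e-01]), 'joint_vel': array([0.00091191, 0.0004124 , 0.00058089, 0.00133782, 0.00175484,
       0.00144718]), 'tau': array([-3.51232804e-03, -4.04595208e+01, -2.37230605e+01,  7.00183329e-02,
        3.46053299e-02, -1.14495024e-04]), 'position': array([ 0.17738868, -0.54638394,  0.2236301 ]), 'eef_rot': array([-2.54027555e+00,  1.84631857e+00,  2.05704108e-03]), 'wrist_force': array([-0.01139174,  0.63134806, -0.57112569]), 'moment': array([ 0.06297183, -0.00187429,  0.0178493 ]), 'finger_gap': 0.09382340645660034}
scene [[519.8354574738923, 0.0, 319.6054249364785], [0.0, 519.8354574738923, 199.13457852054455], [0.0, 0.0, 1.0]] -0.1648587339138679 {'R': [[0.8707698909295896, 0.4915490177814686, 0.011805090789336245], [0.3817272533310676, -0.660700041645985, -0.6463433754849761], [-0.30990982739304984, 0.5673226754564525, -0.7629553596365536]], 't': [-0.513688142213309, -0.1103855126878049, 1.8283387420675847]}
top [[382.03570971988677, 0.0, 316.52766520807785], [0.0, 382.03570971988677, 196.20080725164797], [0.0, 0.0, 1.0]] 0.026507032382040437 {'R': [[-0.004471441564005279, -0.9999785281943441, -0.004790549093113332], [-0.9951937181419235, 0.004918582421419752, -0.09780220303151449], [0.0978236657521766, 0.004330207528230482, -0.9951943426896925]], 't': [0.09014501183875244, 0.5403356667036426, 1.0904298234425402]}
wrist [[290.89017897240655, 0.0, 321.2992128760556], [0.0, 290.89017897240655, 204.25514874315223], [0.0, 0.0, 1.0]] -0.03367509409235914 {'hand_eye': [[0.9999998206005082, 0.00021281534213726946, -0.0005599183679395866, -0.0006417701190473135], [-7.441207876757926e-05, 0.9716532362629626, 0.23641062353995707, -0.06933623887151787], [0.0005943583019851395, -0.2364105394633219, 0.9716530777848991, -0.16052354078736367], [0.0, 0.0, 0.0, 1.0]]}
```

View pics/top0.png

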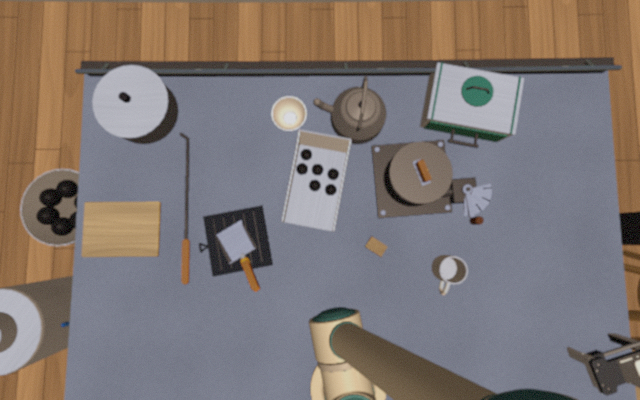

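View pics/scene0.png

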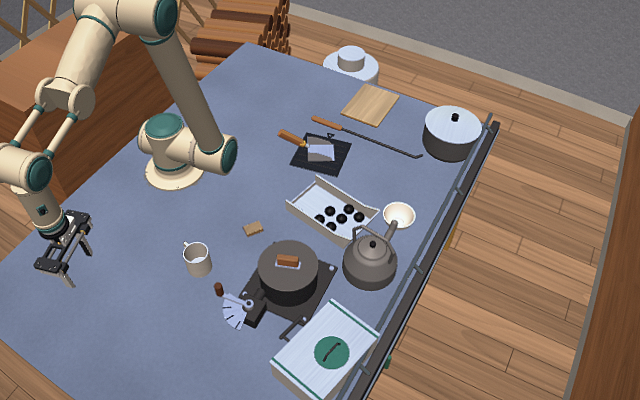

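View pics/wrist0.png

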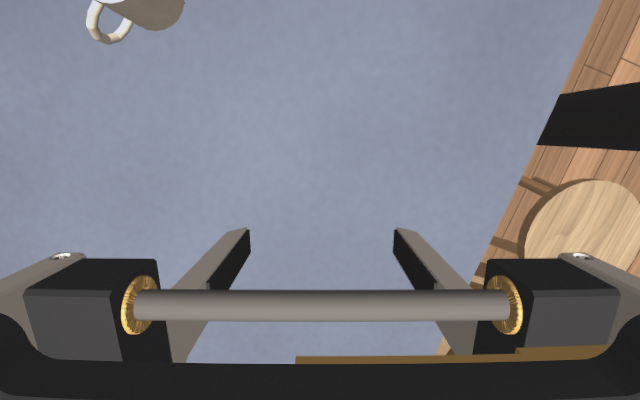

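Top view: six briquettes in the tray at about (317,180), hopper with lid at (418,172), lever knob at (477,220), and the scoop on its pot holder at (238,240). Next I'll set up helpers and measure poses.

```bash
cat > h.py <<'E'
from station import *
import numpy as np, cv2
from scipy.spatial.transform import Rotation as Ro
def pose():
    s=sense(); return s,Ro.from_rotvec(s["eef_rot"]).as_matrix(),np.array(s["position"])
def cam(n):
    s,R,p=pose(); c=camera(n)
    if n=="wrist":
        H=np.array(c["hand_eye"]); T=np.eye(4);T[:3,:3]=R;T[:3,3]=p
        W=T@H; c["Rw"]=W[:3,:3]; c["o"]=W[:3,3]
    else:
        c["Rw"]=np.array(c["R"]).T; c["o"]=-c["Rw"]@np.array(c["t"])
    return c
def und(c,uv):
    uv=np.atleast_2d(np.array(uv,float)); m=np.array(c["mtx"])
    d=np.stack([(uv[:,0]-m[0,2])/m[0,0],(uv[:,1]-m[1,2])/m[1,1]],1)
    q=d.copy()
    for _ in range(20): q=d/(1+c["k1"]*(q**2).sum(1,keepdims=True))
    return q
def atz(c,uv,z):
    q=und(c,uv); r=np.c_[q,np.ones(len(q))]@c["Rw"].T
    return c["o"]+r*((z-c["o"][2])/r[:,2])[:,None]
def atdepth(c,uv,dep):
    q=und(c,uv); return c["o"]+(np.c_[q,np.ones(len(q))]*np.asarray(dep)[:,None])@c["Rw"].T
def cloud(c,mask):
    r,k=np.nonzero(mask&(c["depth"]>0)); return atdepth(c,np.c_[k,r],c["depth"][r,k]),np.c_[k,r]
def proj(c,X):
    X=np.atleast_2d(X); p=(X-c["o"])@c["Rw"]; q=p[:,:2]/p[:,2:]
    q=q*(1+c["k1"]*(q**2).sum(1,keepdims=True)); m=np.array(c["mtx"])
    return np.c_[q[:,0]*m[0,0]+m[0,2],q[:,1]*m[1,1]+m[1,2]]
def save(c,name,pts=[],crop=None,s=1):
    im=c["color"][:,:,::-1].copy()
    for p in pts: cv2.circle(im,(int(round(p[0])),int(round(p[1]))),2,(0,0,255),-1)
    if crop: x0,y0,x1,y1=crop; im=im[y0:y1,x0:x1]
    im=cv2.resize(im,None,fx=s,fy=s,interpolation=cv2.INTER_CUBIC); cv2.imwrite("pics/"+name+".png",im)
def totool(dw):  # world shift(m) -> tool mm
    s,R,p=pose(); return (R.T@np.array(dw))*1000
E
python3 - <<'E'
from h import *
np.set_printoptions(precision=4,suppress=True)
zs=dict(stove=0,hopper_rim=.1,lever_pivot=.055,lever_knob=.084,lid=.088,tray=0,tray_end=.003,scoop=.006,scoop_grip=.0715,pot_holder=0,coal0=.017,kettle=0,mug=0,matches=0,bowl=0,poker=0)
for n in["top","scene"]:
    c=cam(n)
    for k,z in zs.items():
        for d in mark_of(n,k)[:(8 if k=="coal0" else 1)]:
            print(n,k,round(d["conf"],2),np.round(d["point"],1),atz(c,d["point"],z)[0])
    P,_=cloud(c,np.ones((400,640),bool))
E
```

```text
top stove 0.36 [287.  119.3] [0.7797 0.1768 0.    ]
top lever_knob 0.83 [469.3 219.5] [ 0.4689 -0.331   0.084 ]
top tray 0.67 [317.5 187.2] [0.5705 0.0847 0.    ]
top tray_end 0.61 [323.6 149.2] [0.6857 0.0657 0.003 ]
top scoop 0.66 [237.3 239.1] [0.417  0.3216 0.006 ]
top scoop_grip 0.68 [247.6 267.7] [0.3395 0.2781 0.0715]
top pot_holder 0.63 [238.4 241.7] [0.4093 0.3194 0.    ]
top coal0 0.63 [311.5 189.2] [0.5626 0.1024 0.017 ]
top coal0 0.63 [332.5 172.7] [0.6115 0.0399 0.017 ]
top coal0 0.58 [327.4 186.6] [0.5701 0.0554 0.017 ]
top coal0 0.54 [305.1 153.5] [0.6698 0.1211 0.017 ]
top coal0 0.54 [317.3 167.4] [0.6277 0.085  0.017 ]
top coal0 0.44 [304.  167.5] [0.6276 0.1245 0.017 ]
top kettle 0.86 [355.7 123.6] [ 0.765  -0.0326  0.    ]
top mug 0.74 [445.3 265. ] [ 0.3392 -0.2882  0.    ]
top matches 0.61 [376.1 245.5] [ 0.3963 -0.0875  0.    ]
top bowl 0.9 [287.4 118.4] [0.7825 0.1756 0.    ]
top poker 0.73 [188.1 209. ] [0.5069 0.4707 0.    ]
scene stove 0.97 [290.8 283.6] [ 0.6031 -0.1967  0.    ]
scene hopper_rim 0.65 [201.2 265.2] [ 0.3875 -0.3229  0.1   ]
scene lever_pivot
[... 342 characters left out ...]
 0.78 [296.3 135.3] [0.3274 0.295  0.0715]
scene pot_holder 0.75 [320.7 151.1] [0.4067 0.3327 0.    ]
scene coal0 0.67 [344.7 219.4] [0.6345 0.0845 0.017 ]
scene coal0 0.61 [328.8 226.4] [0.6038 0.0343 0.017 ]
scene coal0 0.58 [317.8 218. ] [0.5569 0.0463 0.017 ]
scene coal0 0.47 [358. 216.] [0.6653 0.1183 0.017 ]
scene coal0 0.45 [330.3 211.6] [0.579  0.0896 0.017 ]
scene coal0 0.4 [346.6 210.8] [0.6233 0.119  0.017 ]
scene kettle 0.94 [365.9 268.8] [ 0.7731 -0.0395  0.    ]
scene mug 0.95 [196.9 263.4] [ 0.3176 -0.281   0.    ]
scene matches 0.78 [252.4 231.9] [ 0.3978 -0.0953  0.    ]
scene bowl 0.7 [396.7 220.1] [0.7777 0.1788 0.    ]
scene poker 0.91 [358.4 139.5] [0.498  0.4574 0.    ]
```

```bash
python3 - <<'E'
from h import *
c=cam("top"); save(c,"top1",crop=(180,100,500,310),s=2.5)
c=cam("scene"); save(c,"scene1",crop=(180,110,440,340),s=2.6)
E
```

```text
(no output)
```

View pics/top1.png

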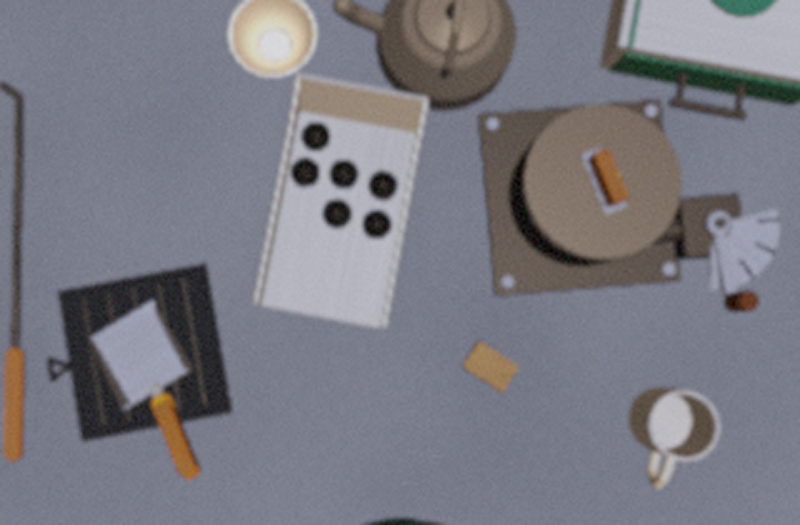

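View pics/scene1.png

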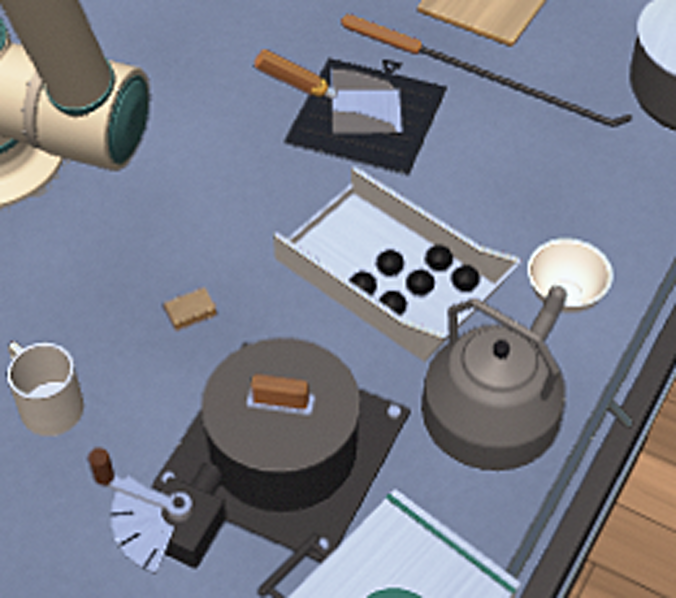

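```bash
python3 - <<'E'
from h import *
np.set_printoptions(precision=4,suppress=True)
from scipy.optimize import least_squares
for n in["top","scene"]:
    c=cam(n)
    P,uv=cloud(c,np.ones((400,640),bool))
    # table
    m=(P[:,0]>.3)&(P[:,0]<.5)&(P[:,1]>-.05)&(P[:,1]<.2); print(n,"table z",np.median(P[m,2]),P[m,2].std())
    # lid top disc z~.106
    m=(np.hypot(P[:,0]-.6,P[:,1]+.2)<.14)&(abs(P[:,2]-.106)<.006); Q=P[m]
    (cx,cy),r=cv2.minEnclosingCircle(Q[:,:2].astype(np.float32)); print("lid circ",cx,cy,r,Q.mean(0),len(Q),np.median(Q[:,2]))
    for k in["stove","lid","scoop","tray","pot_holder","lever_knob","draught_lever"]:
        L=silhouettes(n,k)
        for d in L[:1]:
            Q,_=cloud(c,d["mask"]); 
            print(k,round(d["conf"],2),len(Q),"med",np.median(Q,0),"lo",np.percentile(Q,2,0),"hi",np.percentile(Q,98,0))
    # lid grip: points z>.13
    m=(np.hypot(P[:,0]-.6,P[:,1]+.2)<.08)&(P[:,2]>.128)&(P[:,2]<.16); Q=P[m]
    rc=cv2.minAreaRect(Q[:,:2].astype(np.float32)); print("lidgrip",len(Q),Q.mean(0),rc)
    # knob
    m=(np.hypot(P[:,0]-.465,P[:,1]+.34)<.05)&(P[:,2]>.062)&(P[:,2]<.12); Q=P[m]; print("knob",len(Q),Q.mean(0),Q.min(0),Q.max(0))
    np.save(f"c_{n}.npy",P)
E
```

```text
top table z -0.00034254837652747394 0.006326762442364749
lid circ 0.5963864326477051 -0.19588948786258698 0.08622683584690094 [ 0.5961 -0.1953  0.105 ] 2842 0.10503863980348549
stove 0.93 3634 med [ 0.5387 -0.2037  0.0103] lo [ 0.4709 -0.3976  0.003 ] hi [ 0.6987 -0.0851  0.0985]
lid 0.72 3105 med [ 0.5955 -0.1933  0.1052] lo [ 0.5211 -0.2735  0.1002] hi [ 0.675  -0.1186  0.1406]
scoop 0.74 1294 med [0.3942 0.3138 0.0087] lo [0.2917 0.248  0.003 ] hi [0.4584 0.3709 0.114 ]
tray 0.73 4139 med [0.5801 0.0858 0.0032] lo [ 0.456   0.0034 -0.002 ] hi [0.714  0.1739 0.0663]
pot_holder 0.71 2692 med [0.4265 0.3236 0.0054] lo [ 0.3221  0.2309 -0.0005] hi [0.5055 0.4179 0.01  ]
lever_knob 0.87 323 med [ 0.5141 -0.3425  0.0589] lo [ 0.4588 -0.3571  0.0421] hi [ 0.5643 -0.327   0.1045]
draught_lever 0.86 276 med [ 0.5109 -0.3424  0.0595] lo [ 0.4591 -0.3554  0.0436] hi [ 0.5621 -0.3271  0.1046]
lidgrip 170 [ 0.5964 -0.1948  0.1392] ((0.5967066287994385, -0.19593480229377747), (0.0583113431930542, 0.019099583849310875), 18.79428482055664)
knob 99 [ 0.4662 -0.3466  0.093 ] [ 0.4561 -0.3614  0.062
[... 459 characters left out ...]
.3001 0.2433 0.0027] hi [0.4587 0.3682 0.1097]
tray 0.86 2832 med [0.5675 0.0968 0.0072] lo [ 0.4541 -0.0109 -0.0033] hi [0.7098 0.1761 0.0651]
pot_holder 0.76 1205 med [0.4391 0.289  0.0056] lo [ 0.3261  0.2231 -0.0026] hi [0.5073 0.4174 0.0135]
lever_knob 0.77 275 med [ 0.5097 -0.3495  0.0618] lo [ 0.4625 -0.3651  0.046 ] hi [ 0.5695 -0.33    0.1076]
draught_lever 0.76 304 med [ 0.4964 -0.3489  0.0619] lo [ 0.4102 -0.3653  0.0017] hi [ 0.5694 -0.3035  0.1074]
lidgrip 169 [ 0.5998 -0.203   0.1399] ((0.5986534953117371, -0.20091994106769562), (0.060195595026016235, 0.02160853147506714), 21.260251998901367)
knob 104 [ 0.4716 -0.357   0.0925] [ 0.457  -0.3673  0.0629] [ 0.5108 -0.3421  0.1098]
```

Measured so far: lid centre about (0.597, -0.198), with its grip along yaw about 20°, and the knob about (0.468, -0.35). I'll move above the knob and check with the wrist camera.

```bash
cat >> h.py <<'E'
def head():
    s,R,p=pose(); return np.arctan2(R[1,0],R[0,0])
def plan(xyz,hd=None):
    s,R,p=pose(); d=R.T@(np.array(xyz)-p)*1000; h=head(); 
    t=0 if hd is None else -((hd-h+np.pi/2)%np.pi-np.pi/2)
    n=max(np.linalg.norm(d)/41.7,abs(t)/0.125)
    print("tcp",np.round(p,4),"head %.3f"%h,"-> xyz mm",np.round(d,1),"turn %.3f"%t,"rows %.1f"%n,"j6 %.2f"%s["joint_pos"][5],"clk %.1f"%s["clock"])
E
python3 - <<'E'
from h import *
plan([.467,-.35,.2],-1.47)
E
```

```text
tcp [ 0.1775 -0.547   0.2245] head -1.257 -> xyz mm [ -98.  -336.1   24.5] turn 0.213 rows 8.4 j6 -0.12 clk 2.8
```

Call:
carry_out:
  deltas:
    - {"xyz": [-49, -168, 12], "turn": 0.1}
    - {"xyz": [-98, -336, 24], "turn": 0.21}
    - {"xyz": [-98, -336, 24], "turn": 0.21}
    - {"xyz": [-98, -336, 24], "turn": 0.21}
    - {"xyz": [-98, -336, 24], "turn": 0.21}
    - {"xyz": [-98, -336, 24], "turn": 0.21}
    - {"xyz": [-98, -336, 24], "turn": 0.21}
    - {"xyz": [-98, -336, 24], "turn": 0.21}
    - {"xyz": [-98, -336, 24], "turn": 0.21}
    - {"xyz": [-98, -336, 24], "turn": 0.21}
  fingers: 0.6

```text
clock: 3.58
position: [0.47, -0.3472, 0.2]
eef_rot: [-2.337, 2.096, -0.0]
wrist_force: [-1.2, -0.8, -0.2]
finger_gap: 0.0563
```

```bash
python3 - <<'E'
from h import *
np.set_printoptions(precision=4,suppress=True)
plan([.467,-.35,.2],-1.47)
c=cam("wrist")
for k,z in dict(lever_knob=.084,lever_pivot=.055).items():
    for d in mark_of("wrist",k)[:2]: print(k,d["conf"],d["point"],atz(c,d["point"],z)[0])
P,_=cloud(c,np.ones((400,640),bool))
m=(np.hypot(P[:,0]-.465,P[:,1]+.34)<.06)&(P[:,2]>.098)&(P[:,2]<.11); Q=P[m]; print("knob",len(Q),Q.mean(0),Q.min(0),Q.max(0))
save(c,"w1")
E
```

```text
tcp [ 0.47   -0.3472  0.2   ] head -1.462 -> xyz mm [2.5 3.3 0. ] turn 0.008 rows 0.1 j6 0.71 clk 3.6
lever_knob 0.83 [330.2, 208.2] [ 0.4688 -0.355   0.084 ]
lever_pivot 0.96 [322.6, 109.4] [ 0.5625 -0.3372  0.055 ]
knob 466 [ 0.4699 -0.3509  0.1039] [ 0.4583 -0.362   0.0983] [ 0.4802 -0.3401  0.106 ]
```

View pics/w1.png

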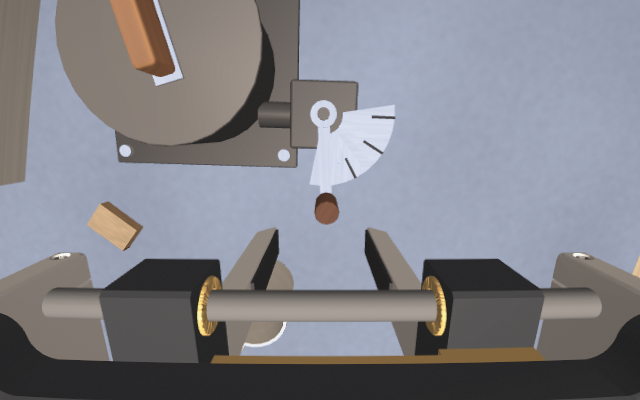

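```bash
python3 - <<'E'
from h import *
np.set_printoptions(precision=4,suppress=True)
c=cam("wrist")
def at(u,v):
    m=np.zeros((400,640),bool); m[v-1:v+2,u-1:u+2]=1; P,_=cloud(c,m); return np.median(P,0)
for u,v in [(323,113),(373,117),(390,118),(377,151),(366,143),(354,175),(347,160),(125,151),(284,155),(270,115),(326,160)]: print((u,v),at(u,v))
P,_=cloud(c,np.ones((400,640),bool))
m=(abs(P[:,2]-.105)<.004)&(np.hypot(P[:,0]-.6,P[:,1]+.2)<.1); Q=P[m]
A=np.c_[2*Q[:,:2],np.ones(len(Q))]
# boundary fit: convex hull circle
h=cv2.convexHull(Q[:,:2].astype(np.float32))[:,0]
print(cv2.minEnclosingCircle(h), len(Q))
m=(P[:,2]>.13)&(np.hypot(P[:,0]-.6,P[:,1]+.2)<.06); print(cv2.minAreaRect(P[m][:,:2].astype(np.float32)),P[m].mean(0))
E
```

```text
(323, 113) [ 0.5542 -0.3419  0.0689]
(373, 117) [ 0.5571 -0.394   0.0469]
(390, 118) [ 0.5606 -0.422   0.0013]
(377, 151) [ 0.5229 -0.4032  0.047 ]
(366, 143) [ 0.5301 -0.3902  0.0476]
(354, 175) [ 0.4889 -0.3882 -0.0002]
(347, 160) [ 0.5102 -0.3725  0.0474]
(125, 151) [ 0.4917 -0.1116  0.0147]
(284, 155) [ 0.5057 -0.3011  0.0143]
(270, 115) [ 0.5485 -0.2855  0.0376]
(326, 160) [ 0.5087 -0.3499  0.0577]
((0.5994073748588562, -0.19768458604812622), 0.08633935451507568) 20794
((0.5924575328826904, -0.20124739408493042), (0.04500119015574455, 0.018384136259555817), 21.385955810546875) [ 0.5911 -0.2037  0.1402]
```

```bash
python3 - <<'E'
from h import *
plan([.4692,-.351,.087],-1.48)
E
```

```text
tcp [ 0.4659 -0.3508  0.2005] head -1.468 -> xyz mm [  0.5  -3.4 113.5] turn 0.012 rows 2.7 j6 0.70 clk 3.8
```

Call:
carry_out:
  deltas:
    - {"xyz": [0, -3, 40], "turn": 0.01}
    - {"xyz": [0, -3, 80], "turn": 0.01}
    - {"xyz": [0, -3, 113], "turn": 0.01}
    - {"xyz": [0, -3, 113], "turn": 0.01}
    - {"xyz": [0, -3, 113], "turn": 0.01}

```text
clock: 4.2
position: [0.4679, -0.3501, 0.0866]
eef_rot: [2.321, -2.117, -0.006]
wrist_force: [0.8, 0.4, 0.4]
finger_gap: 0.0566
```

Call:
carry_out:
  deltas:
    - {"xyz": [0, 0, 0], "turn": 0}
    - {"xyz": [0, 0, 0], "turn": 0}
    - {"xyz": [0, 0, 0], "turn": 0}
    - {"xyz": [0, 0, 0], "turn": 0}
    - {"xyz": [0, 0, 0], "turn": 0}
    - {"xyz": [0, 0, 0], "turn": 0}
  fingers: 0
  grip_force: 10

```text
clock: 4.7
position: [0.4703, -0.3504, 0.0886]
eef_rot: [2.323, -2.114, 0.004]
wrist_force: [-0.3, -1.2, 3.7]
finger_gap: 0.0229
```

```bash
python3 - <<'E'
from h import *
s,R,p=pose(); print(p,s["finger_gap"],s["wrist_force"])
def arc(a0,a1,rows,piv=np.array([.558,-.342]),yaw=.09,r=.09):
    k=p[:2]; pv=piv
    v=k-pv; print("radius",np.hypot(*v),"ang",np.arctan2(v[1],v[0]))
    for a in np.linspace(a0,a1,rows+1)[1:]:
        t=a-a0; c,s_=np.cos(t),np.sin(t); q=pv+np.array([[c,-s_],[s_,c]])@v
        d=R.T@np.array([q[0]-p[0],q[1]-p[1],0])*1000
        print(np.round(d,0),"turn %.2f"%(-t))
arc(0,1.6,16)
E
```

```text
[ 0.47025176 -0.35044834  0.08857767] 0.02287262646571936 [-0.33349092 -1.19772867  3.65142868]
radius 0.08815399925944725 ang -3.0456092310658893
[ 9. -0.  0.] turn -0.10
[18. -2.  0.] turn -0.20
[26. -4.  0.] turn -0.30
[34. -7.  0.] turn -0.40
[ 42. -11.   0.] turn -0.50
[ 50. -15.   0.] turn -0.60
[ 57. -21.   0.] turn -0.70
[ 63. -27.   0.] turn -0.80
[ 69. -33.   0.] turn -0.90
[ 74. -41.   0.] turn -1.00
[ 78. -48.   0.] turn -1.10
[ 82. -56.   0.] turn -1.20
[ 85. -65.   0.] turn -1.30
[ 87. -73.   0.] turn -1.40
[ 88. -82.   0.] turn -1.50
[ 88. -91.   0.] turn -1.60
```

Gripped: the gap is 22.9 mm against the 23 mm knob. Now I'll swing it along the arc.

Call:
carry_out:
  deltas:
    - {"xyz": [9, 0, 0], "turn": -0.1}
    - {"xyz": [18, -2, 0], "turn": -0.2}
    - {"xyz": [26, -4, 0], "turn": -0.3}
    - {"xyz": [34, -7, 0], "turn": -0.4}
    - {"xyz": [42, -11, 0], "turn": -0.5}
    - {"xyz": [50, -15, 0], "turn": -0.6}
    - {"xyz": [57, -21, 0], "turn": -0.7}
    - {"xyz": [63, -27, 0], "turn": -0.8}
    - {"xyz": [63, -27, 0], "turn": -0.8}

```text
clock: 5.45
position: [0.505, -0.4097, 0.0885]
eef_rot: [-2.963, 1.038, -0.005]
wrist_force: [2.5, 2.8, 5.2]
finger_gap: 0.0224
```

```bash
python3 - <<'E'
from h import *
s,R,p=pose(); print(p,s["finger_gap"],s["wrist_force"],head())
pv=np.array([.558,-.342]); v=p[:2]-pv; print(np.hypot(*v),np.arctan2(v[1],v[0]))
for t in np.arange(.1,1.01,.1):
    c,s_=np.cos(t),np.sin(t); q=pv+np.array([[c,-s_],[s_,c]])@v
    print(np.round(R.T@np.array([q[0]-p[0],q[1]-p[1],0])*1000,0),"turn %.2f"%(-t))
E
```

```text
[ 0.50499318 -0.40970337  0.08854234] 0.022381655669524506 [2.53065146 2.80813663 5.15184202] -0.6739841223685735
0.08598528910944489 -2.2350400913480097
[ 9. -1.  0.] turn -0.10
[17. -2.  0.] turn -0.20
[25. -4.  0.] turn -0.30
[33. -7.  0.] turn -0.40
[ 41. -11.   0.] turn -0.50
[ 48. -15.   0.] turn -0.60
[ 55. -21.   0.] turn -0.70
[ 61. -27.   0.] turn -0.80
[ 67. -33.   0.] turn -0.90
[ 72. -40.   0.] turn -1.00
```

Call:
carry_out:
  deltas:
    - {"xyz": [9, -1, 0], "turn": -0.1}
    - {"xyz": [17, -2, 0], "turn": -0.2}
    - {"xyz": [25, -4, 0], "turn": -0.3}
    - {"xyz": [33, -7, 0], "turn": -0.4}
    - {"xyz": [41, -11, 0], "turn": -0.5}
    - {"xyz": [48, -15, 0], "turn": -0.6}
    - {"xyz": [55, -21, 0], "turn": -0.7}
    - {"xyz": [58, -24, 0], "turn": -0.75}
    - {"xyz": [58, -24, 0], "turn": -0.75}
    - {"xyz": [58, -24, 0], "turn": -0.75}

```text
clock: 6.28
position: [0.5638, -0.4269, 0.0885]
eef_rot: [-3.139, -0.115, -0.002]
wrist_force: [0.6, 3.0, 4.8]
finger_gap: 0.0228
```

```bash
python3 - <<'E'
from h import *
s,R,p=pose(); print(p,s["finger_gap"],s["wrist_force"],head())
pv=np.array([.558,-.342]); v=p[:2]-pv; print(np.hypot(*v),np.arctan2(v[1],v[0]))
c=cam("wrist"); save(c,"w2")
E
```

```text
[ 0.56378208 -0.42690184  0.08850747] 0.02281407731609185 [0.6010206  3.00766651 4.82069192] 0.07303265708522738
0.0850985045673097 -1.5027981571474607
```

View pics/w2.png

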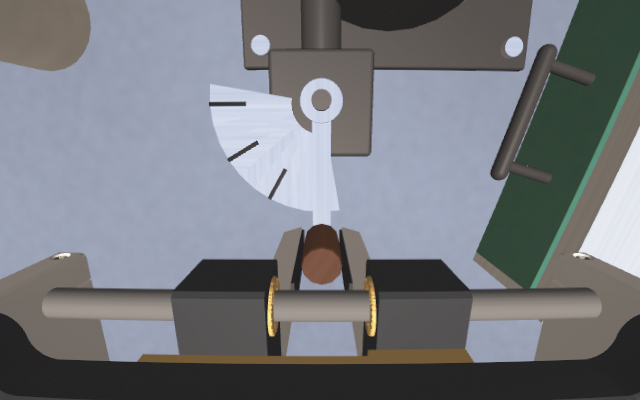

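Call:
carry_out:
  deltas:
    - {"xyz": [3, 0, 0], "turn": -0.03}
    - {"xyz": [6, -1, 0], "turn": -0.06}
    - {"xyz": [9, -1, 0], "turn": -0.1}
    - {"xyz": [9, -1, 0], "turn": -0.1}

```text
clock: 6.67
position: [0.5637, -0.4258, 0.0882]
eef_rot: [-3.127, -0.274, 0.025]
wrist_force: [-15.2, 0.2, 12.0]
finger_gap: 0.0229
```

```bash
python3 - <<'E'
from h import *
from scipy.optimize import least_squares
s,R,p=pose(); print(p,s["finger_gap"],s["wrist_force"],head())
Q=np.array([[.4703,-.3504],[.505,-.4097],[.5638,-.4269],p[:2]])
for fixr in(0,1):
    r=least_squares(lambda x:np.hypot(*(Q-x[:2]).T)-(.09 if fixr else x[2]),[.56,-.34,.09]).x
    v=Q-r[:2]; print(r,np.arctan2(v[:,1],v[:,0])+np.pi)
E
```

```text
[ 0.56368125 -0.42577758  0.08818624] 0.022899868980470778 [-15.21474904   0.23661535  11.95142998] 0.17496564307311108
[ 0.55654618 -0.33973394  0.08690332] [0.12304521 0.93584146 1.65382338 1.6535309 ]
[ 0.55881386 -0.33671474  0.09      ] [0.15339688 0.93545669 1.62602788 1.62539329]
```

The lever is at its stop: -15 N reaction and no further motion. Release and rise.

Call:
carry_out:
  deltas:
    - {"xyz": [-8, 0, 0], "turn": 0.08}
    - {"xyz": [-8, 0, 0], "turn": 0.08}
    - {"xyz": [-8, 0, 0], "turn": 0.08}
    - {"xyz": [-8, 0, 0], "turn": 0.08}
  fingers: 0.5

```text
clock: 7.0
position: [0.5641, -0.4273, 0.0872]
eef_rot: [3.138, 0.148, 0.001]
wrist_force: [-0.2, -0.2, 0.8]
finger_gap: 0.0455
```

Call:
carry_out:
  deltas:
    - {"xyz": [0, 0, -40], "turn": 0}
    - {"xyz": [0, 0, -80], "turn": 0}
    - {"xyz": [0, 0, -120], "turn": 0}
    - {"xyz": [0, 0, -160], "turn": 0}
    - {"xyz": [0, 0, -160], "turn": 0}

```text
clock: 7.42
position: [0.5675, -0.4298, 0.2574]
eef_rot: [3.126, 0.148, 0.019]
wrist_force: [0.8, 0.6, 0.3]
finger_gap: 0.047
```

```bash
python3 - <<'E'
from h import *
np.set_printoptions(precision=4,suppress=True)
c=cam("wrist"); save(c,"w3")
P,_=cloud(c,np.ones((400,640),bool))
m=(np.hypot(P[:,0]-.565,P[:,1]+.43)<.06)&(P[:,2]>.095)&(P[:,2]<.11); Q=P[m]; print("knob",len(Q),Q.mean(0))
plan([.598,-.198,.26],.36+np.pi/2)
E
```

```text
knob 330 [ 0.5646 -0.427   0.1037]
tcp [ 0.5664 -0.4289  0.2534] head 0.094 -> xyz mm [  53.3 -226.8   -8.1] turn 1.305 rows 10.4 j6 -0.84 clk 7.5
```

View pics/w3.png

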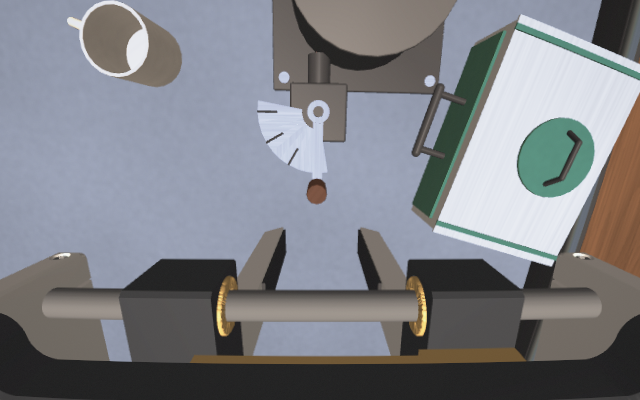

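The knob measures (0.565, -0.427), fully open. Next is the lid grip.

Call:
carry_out:
  deltas:
    - {"xyz": [53, -227, -8], "turn": 1.3}
    - {"xyz": [53, -227, -8], "turn": 1.3}
    - {"xyz": [53, -227, -8], "turn": 1.3}
    - {"xyz": [53, -227, -8], "turn": 1.3}
    - {"xyz": [53, -227, -8], "turn": 1.3}
    - {"xyz": [53, -227, -8], "turn": 1.3}
    - {"xyz": [53, -227, -8], "turn": 1.3}
    - {"xyz": [53, -227, -8], "turn": 1.3}
    - {"xyz": [53, -227, -8], "turn": 1.3}
    - {"xyz": [53, -227, -8], "turn": 1.3}

```text
clock: 8.3
position: [0.5953, -0.1952, 0.2535]
eef_rot: [2.629, -1.72, -0.004]
wrist_force: [0.3, 0.3, 0.3]
finger_gap: 0.047
```

Call:
carry_out:
  deltas:
    - {"xyz": [0, 0, 0], "turn": 0.0}
    - {"xyz": [0, 0, 0], "turn": 0.0}

```text
clock: 8.47
position: [0.5953, -0.1959, 0.254]
eef_rot: [2.636, -1.709, -0.004]
wrist_force: [0.3, -0.3, 0.5]
finger_gap: 0.047
```

```bash
python3 - <<'E'
from h import *
np.set_printoptions(precision=4,suppress=True)
c=cam("wrist"); save(c,"w4")
P,_=cloud(c,np.ones((400,640),bool))
m=(P[:,2]>.13)&(P[:,2]<.15)&(np.hypot(P[:,0]-.6,P[:,1]+.2)<.06); print(cv2.minAreaRect(P[m][:,:2].astype(np.float32)),P[m].mean(0),P[m][:,2].max())
plan([.598,-.198,.130],.36+np.pi/2)
E
```

```text
((0.5999929904937744, -0.19775351881980896), (0.060141563415527344, 0.018020140007138252), 20.791358947753906) [ 0.6016 -0.197   0.1416] 0.14470397655585437
tcp [ 0.5953 -0.196   0.2542] head -1.151 -> xyz mm [  3.1  -1.8 124.2] turn 0.060 rows 3.0 j6 0.72 clk 8.5
```

View pics/w4.png

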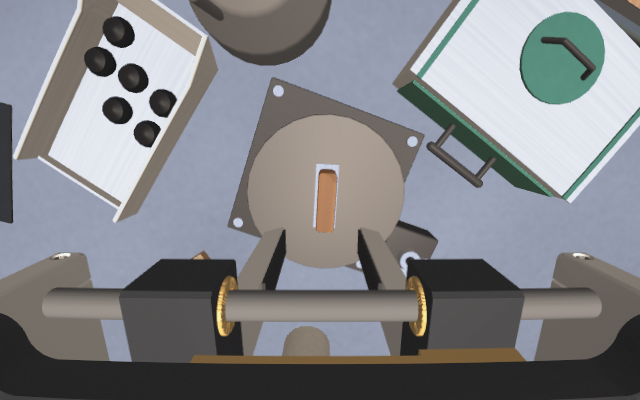

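Call:
carry_out:
  deltas:
    - {"xyz": [3, -3, 40], "turn": 0.06}
    - {"xyz": [3, -3, 80], "turn": 0.06}
    - {"xyz": [3, -3, 105], "turn": 0.06}
    - {"xyz": [3, -3, 124], "turn": 0.06}
    - {"xyz": [3, -3, 124], "turn": 0.06}
    - {"xyz": [3, -3, 124], "turn": 0.06}

```text
clock: 9.02
position: [0.5991, -0.1978, 0.1307]
eef_rot: [2.581, -1.791, -0.003]
wrist_force: [0.4, 0.3, -0.4]
finger_gap: 0.047
```

Call:
carry_out:
  deltas:
    - {"xyz": [0, 0, 0], "turn": 0}
    - {"xyz": [0, 0, 0], "turn": 0}
    - {"xyz": [0, 0, 0], "turn": 0}
    - {"xyz": [0, 0, 0], "turn": 0}
    - {"xyz": [0, 0, 0], "turn": 0}
    - {"xyz": [0, 0, 0], "turn": 0}
  fingers: 0
  grip_force: 30

```text
clock: 9.52
position: [0.5999, -0.1981, 0.1323]
eef_rot: [2.581, -1.792, 0.003]
wrist_force: [0.0, -0.6, 3.2]
finger_gap: 0.0177
```

Call:
carry_out:
  deltas:
    - {"xyz": [0, 0, -15], "turn": 0}
    - {"xyz": [0, 0, -40], "turn": 0}
    - {"xyz": [0, 0, -70], "turn": 0}
    - {"xyz": [0, 0, -100], "turn": 0}
    - {"xyz": [0, 0, -100], "turn": 0}
    - {"xyz": [0, 0, -100], "turn": 0}

```text
clock: 10.02
position: [0.6, -0.198, 0.2323]
eef_rot: [-2.58, 1.792, -0.004]
wrist_force: [-0.4, -0.1, -4.2]
finger_gap: 0.0181
```

```bash
python3 - <<'E'
from h import *
plan([.65,.32,.26],0.8)
plan([.65,.32,.26])
c=cam("scene"); save(c,"s4",crop=(180,110,440,340),s=2.6)
E
```

```text
tcp [ 0.6    -0.198   0.2323] head -1.214 -> xyz mm [-467.9 -227.7  -28.1] turn 1.127 rows 12.5 j6 0.79 clk 10.0
tcp [ 0.6    -0.198   0.2323] head -1.214 -> xyz mm [-467.9 -227.7  -28.1] turn 0.000 rows 12.5 j6 0.79 clk 10.0
```

View pics/s4.png

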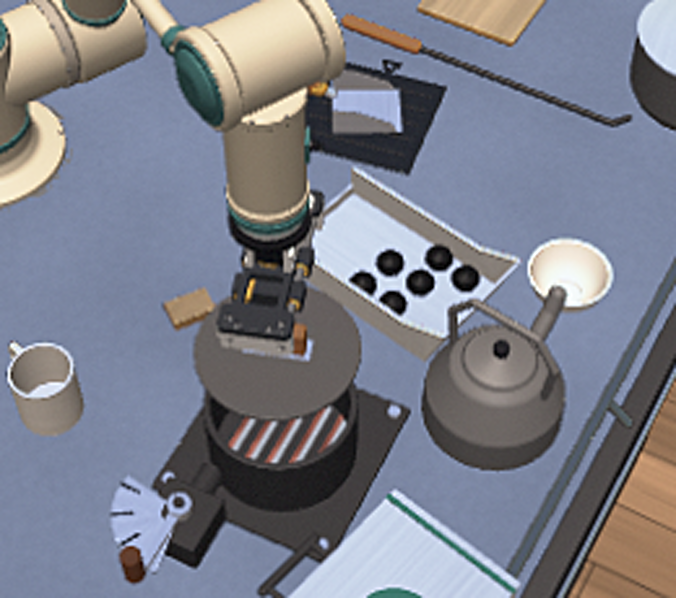

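Lid lifted, with a 4 N load. I'll carry it over to the clear shelf spot, raised above the kettle.

Call:
carry_out:
  deltas:
    - {"xyz": [0, 0, -40], "turn": 0}
    - {"xyz": [-35, -17, -60], "turn": 0}
    - {"xyz": [-70, -34, -60], "turn": 0}
    - {"xyz": [-105, -51, -60], "turn": 0}
    - {"xyz": [-140, -68, -60], "turn": 0}
    - {"xyz": [-175, -85, -60], "turn": 0}
    - {"xyz": [-210, -102, -60], "turn": 0}
    - {"xyz": [-245, -119, -60], "turn": 0}
    - {"xyz": [-280, -136, -60], "turn": 0}
    - {"xyz": [-315, -153, -60], "turn": 0}

```text
clock: 10.9
position: [0.6315, 0.1525, 0.2879]
eef_rot: [2.577, -1.79, -0.007]
wrist_force: [0.9, -0.1, -3.7]
finger_gap: 0.0177
```

Call:
carry_out:
  deltas:
    - {"xyz": [-35, -17, 0], "turn": 0}
    - {"xyz": [-70, -34, 0], "turn": 0}
    - {"xyz": [-105, -51, 0], "turn": 0}
    - {"xyz": [-140, -68, 0], "turn": 0}
    - {"xyz": [-153, -75, 0], "turn": 0}
    - {"xyz": [-153, -75, 40], "turn": 0}
    - {"xyz": [-153, -75, 80], "turn": 0}
    - {"xyz": [-153, -75, 120], "turn": 0}
    - {"xyz": [-153, -75, 150], "turn": 0}
    - {"xyz": [-153, -75, 150], "turn": 0}

```text
clock: 11.73
position: [0.6432, 0.3174, 0.1299]
eef_rot: [2.565, -1.782, -0.019]
wrist_force: [-2.3, 0.2, -4.3]
finger_gap: 0.0177
```

```bash
python3 - <<'E'
from h import *
plan([.65,.32,.046])
print(sense()["wrist_force"])
c=cam("scene"); save(c,"s5",crop=(180,60,540,300),s=2.2)
E
```

```text
tcp [0.6432 0.3174 0.1299] head -1.214 -> xyz mm [-0.1 -9.1 83.7] turn 0.000 rows 2.0 j6 1.58 clk 11.7
[-2.26107112  0.22614165 -4.3040739 ]
```

View pics/s5.png

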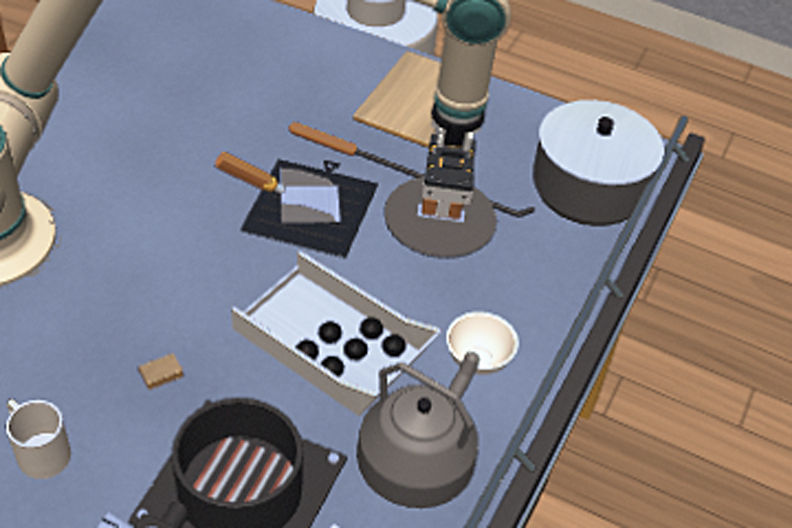

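Call:
carry_out:
  deltas:
    - {"xyz": [0, -5, 35], "turn": 0}
    - {"xyz": [0, -5, 60], "turn": 0}
    - {"xyz": [0, -5, 75], "turn": 0}
    - {"xyz": [0, -5, 81], "turn": 0}
    - {"xyz": [0, -5, 85], "turn": 0}
    - {"xyz": [0, -5, 85], "turn": 0}

```text
clock: 12.28
position: [0.6555, 0.3222, 0.0575]
eef_rot: [-2.579, 1.792, -0.002]
wrist_force: [-0.0, 0.6, -3.5]
finger_gap: 0.0177
```

Call:
carry_out:
  deltas:
    - {"xyz": [0, 0, 0], "turn": 0}
    - {"xyz": [0, 0, 0], "turn": 0}
    - {"xyz": [0, 0, 0], "turn": 0}
    - {"xyz": [0, 0, 0], "turn": 0}
  fingers: 0.5

```text
clock: 12.62
position: [0.6555, 0.3224, 0.0583]
eef_rot: [-2.578, 1.791, -0.003]
wrist_force: [-1.2, 0.2, 0.2]
finger_gap: 0.0413
```

Call:
carry_out:
  deltas:
    - {"xyz": [0, 0, -40], "turn": 0}
    - {"xyz": [0, 0, -80], "turn": 0}
    - {"xyz": [0, 0, -120], "turn": 0}
    - {"xyz": [0, 0, -160], "turn": 0}
    - {"xyz": [0, 0, -180], "turn": 0}

```text
clock: 13.03
position: [0.6564, 0.3228, 0.2437]
eef_rot: [-2.573, 1.788, -0.009]
wrist_force: [0.3, 0.3, 0.9]
finger_gap: 0.0472
```

```bash
python3 - <<'E'
from h import *
np.set_printoptions(precision=4,suppress=True)
c=cam("wrist"); save(c,"w5")
P,_=cloud(c,np.ones((400,640),bool))
m=(P[:,2]>.042)&(P[:,2]<.07)&(np.hypot(P[:,0]-.65,P[:,1]-.32)<.06); print("grip",cv2.minAreaRect(P[m][:,:2].astype(np.float32)),P[m].mean(0))
m=(abs(P[:,2]-.018)<.004)&(np.hypot(P[:,0]-.65,P[:,1]-.32)<.11); print("disc",cv2.minEnclosingCircle(P[m][:,:2].astype(np.float32)),P[m].mean(0))
for k,z in dict(scoop=.006,scoop_grip=.0715,pot_holder=0).items():
    for d in mark_of("wrist",k)[:1]: print(k,d["conf"],d["point"],atz(c,d["point"],z)[0])
E
```

```text
grip ((0.6565229892730713, 0.32272839546203613), (0.059311941266059875, 0.017431344836950302), 20.1210880279541) [0.6575 0.3234 0.0537]
disc ((0.6560475826263428, 0.3229055404663086), 0.0860486626625061) [0.66   0.3244 0.0184]
scoop 0.88 [266.3, 329.7] [0.4117 0.3252 0.006 ]
```

View pics/w5.png

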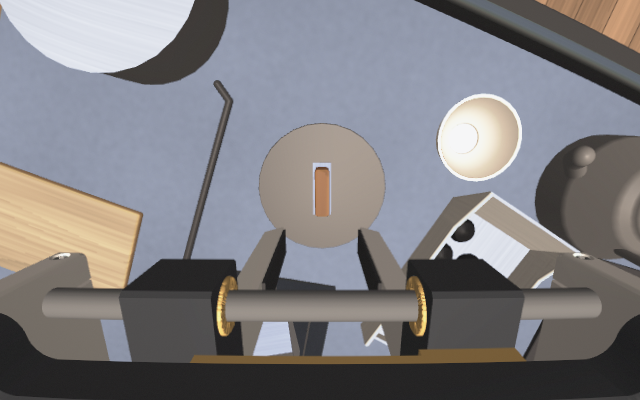

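The lid lies flat at (0.6565, 0.3227), with its disc top at 18 mm. It dropped about 12 mm, because I opened before the descent had caught up; I'll wait for the settled height next time. On to the scoop.

```bash
python3 - <<'E'
from h import *
plan([.33,.28,.25],-1.07)
E
```

```text
tcp [0.6545 0.322  0.237 ] head -1.214 -> xyz mm [-73.9 318.7 -13.4] turn -0.144 rows 7.9 j6 1.58 clk 13.2
```

Call:
carry_out:
  deltas:
    - {"xyz": [-74, 319, -13], "turn": -0.14}
    - {"xyz": [-74, 319, -13], "turn": -0.14}
    - {"xyz": [-74, 319, -13], "turn": -0.14}
    - {"xyz": [-74, 319, -13], "turn": -0.14}
    - {"xyz": [-74, 319, -13], "turn": -0.14}
    - {"xyz": [-74, 319, -13], "turn": -0.14}
    - {"xyz": [-74, 319, -13], "turn": -0.14}
    - {"xyz": [-74, 319, -13], "turn": -0.14}
    - {"xyz": [-74, 319, -13], "turn": -0.14}
    - {"xyz": [-74, 319, -13], "turn": -0.14}

```text
clock: 14.07
position: [0.3273, 0.2793, 0.2481]
eef_rot: [2.698, -1.604, -0.002]
wrist_force: [0.5, 0.8, 0.1]
finger_gap: 0.0474
```

Call:
carry_out:
  deltas:
    - {"xyz": [0, 0, 0], "turn": 0.0}
    - {"xyz": [0, 0, 0], "turn": 0.0}

```text
clock: 14.23
position: [0.3307, 0.2802, 0.2485]
eef_rot: [2.698, -1.608, -0.0]
wrist_force: [-0.6, -0.3, 0.7]
finger_gap: 0.047
```

```bash
python3 - <<'E'
from h import *
np.set_printoptions(precision=4,suppress=True)
plan([.33,.28,.25],-1.07)
c=cam("wrist"); save(c,"w6")
for k,z in dict(scoop=.006,scoop_grip=.0715,pot_holder=0).items():
    for d in mark_of("wrist",k)[:1]: print(k,d["conf"],d["point"],atz(c,d["point"],z)[0])
L=silhouettes("wrist","scoop")
P,uv=cloud(c,L[0]["mask"]); print(len(P))
m=(P[:,2]>.07)&(P[:,2]<.13); print("handle",len(P[m]),P[m].mean(0),cv2.minAreaRect(P[m][:,:2].astype(np.float32)))
for z0 in np.arange(.06,.125,.01):
    q=P[(P[:,2]>z0)&(P[:,2]<z0+.01)]; 
    if len(q)>5: print(z0,q.mean(0),len(q))
m=(P[:,2]<.012)&(P[:,2]>.004); print("pan floor",P[m].mean(0),cv2.minAreaRect(P[m][:,:2].astype(np.float32)))
E
```

```text
tcp [0.3307 0.2802 0.2485] head -1.075 -> xyz mm [-0.2  0.7 -1.5] turn -0.005 rows 0.0 j6 1.62 clk 14.2
scoop 0.44 [570.1, 10.2] [0.6795 0.1094 0.006 ]
scoop_grip 0.62 [326.4, 195.4] [0.3315 0.2743 0.0715]
6845
handle 1329 [0.3214 0.2682 0.0963] ((0.32025620341300964, 0.2674311101436615), (0.0843629315495491, 0.019946707412600517), 31.091434478759766)
0.06 [0.3589 0.2906 0.0647] 185
0.06999999999999999 [0.3481 0.2845 0.075 ] 238
0.07999999999999999 [0.336  0.2769 0.0851] 236
0.08999999999999998 [0.3235 0.2695 0.0953] 261
0.09999999999999998 [0.3091 0.2608 0.1051] 294
0.10999999999999997 [0.2988 0.2545 0.1143] 300
pan floor [0.4148 0.3245 0.0082] ((0.39296621084213257, 0.31129157543182373), (0.14411722123622894, 0.09292309731245041), 28.98638343811035)
```

View pics/w6.png

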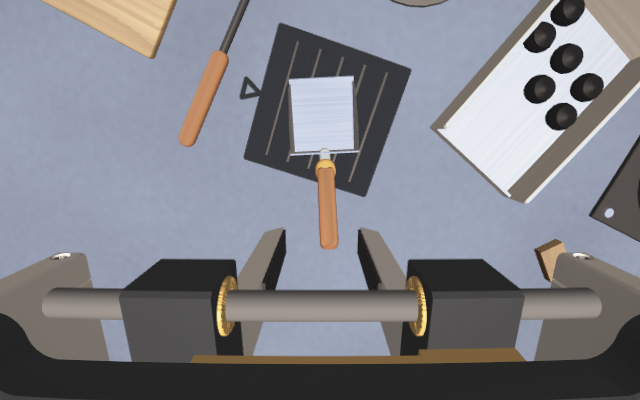

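The scoop grip point is about (0.333, 0.275, 0.0715) with the scoop heading 0.535, which agrees with the network's mark. Descend and grip.

```bash
python3 - <<'E'
from h import *
plan([.333,.2752,.0715],-1.036)
E
```

```text
tcp [0.3306 0.2801 0.249 ] head -1.075 -> xyz mm [  5.4   0.  177.5] turn -0.039 rows 4.3 j6 1.62 clk 14.5
```

Call:
carry_out:
  deltas:
    - {"xyz": [5, 0, 40], "turn": -0.04}
    - {"xyz": [5, 0, 80], "turn": -0.04}
    - {"xyz": [5, 0, 120], "turn": -0.04}
    - {"xyz": [5, 0, 155], "turn": -0.04}
    - {"xyz": [5, 0, 177], "turn": -0.04}
    - {"xyz": [5, 0, 177], "turn": -0.04}
    - {"xyz": [5, 0, 177], "turn": -0.04}

```text
clock: 15.07
position: [0.332, 0.2754, 0.0718]
eef_rot: [2.728, -1.553, -0.002]
wrist_force: [-0.2, 0.5, 0.7]
finger_gap: 0.0468
```

Call:
carry_out:
  deltas:
    - {"xyz": [0, 0, 0], "turn": 0}
    - {"xyz": [0, 0, 0], "turn": 0}
    - {"xyz": [0, 0, 0], "turn": 0}
    - {"xyz": [0, 0, 0], "turn": 0}
    - {"xyz": [0, 0, 0], "turn": 0}
    - {"xyz": [0, 0, 0], "turn": 0}
  fingers: 0
  grip_force: 50

```text
clock: 15.57
position: [0.3328, 0.2759, 0.0734]
eef_rot: [-2.729, 1.552, -0.002]
wrist_force: [0.4, -0.9, 7.0]
finger_gap: 0.0196
```

Call:
carry_out:
  deltas:
    - {"xyz": [0, 0, -20], "turn": 0}
    - {"xyz": [0, 0, -50], "turn": 0}
    - {"xyz": [0, 0, -80], "turn": 0}
    - {"xyz": [0, 0, -100], "turn": 0}
    - {"xyz": [0, 0, -100], "turn": 0}

```text
clock: 15.98
position: [0.3345, 0.2772, 0.1762]
eef_rot: [-2.724, 1.55, -0.007]
wrist_force: [-0.1, 0.3, -1.5]
finger_gap: 0.0197
```

```bash
python3 - <<'E'
from h import *
np.set_printoptions(precision=4,suppress=True)
print(sense()["wrist_force"],sense()["moment"],pose()[2])
c=cam("wrist"); save(c,"w7")
c=cam("scene"); save(c,"s7",crop=(180,60,480,285),s=2.6)
E
```

```text
[-0.0816  0.3018 -1.4527] [-0.0568  0.0555  0.0269] [0.3345 0.2772 0.1762]
```

View pics/w7.png

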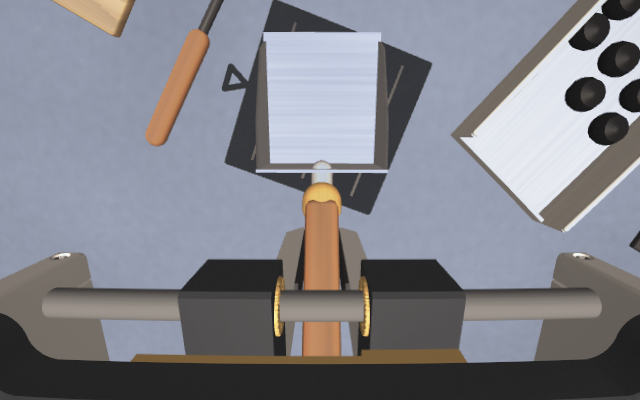

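View pics/s7.png

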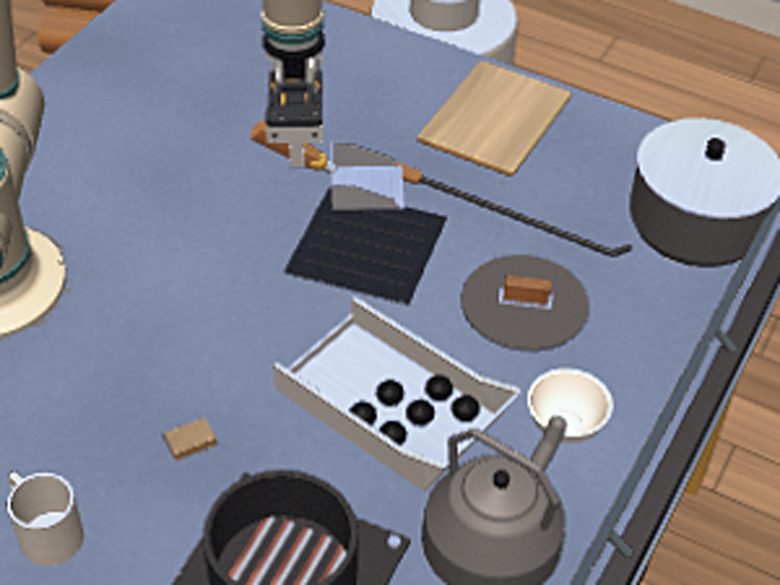

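```bash
cat >> h.py <<'E'
def scoop(c):
    # pan floor plane in the scoop-carrying tool frame, using pan pixels; returns pitch (lip down +), via depth
    s,R,p=pose(); P,uv=cloud(c,np.ones((400,640),bool)); Q=(P-p)@R  # tool coords; scoop x ~ -tool y
    x=-Q[:,1]; y=Q[:,0]; z=-Q[:,2]
    return x,y,z,uv
def pitch(c,lo=.055,hi=.125,hw=.03):
    x,y,z,uv=scoop(c)
    m=(x>lo)&(x<hi)&(abs(y)<hw)&(z>-.16)&(z<-.03)
    k=np.polyfit(x[m],z[m],1)
    for _ in range(5):
        r=abs(z-np.polyval(k,x)); mm=m&(r<.004+.0*r) 
        if mm.sum()<50: mm=m
        k=np.polyfit(x[mm],z[mm],1)
    print("pitch lip-down %.3f rad; z at x=.092: %.4f n=%d std=%.4f"%(-np.arctan(k[0]),np.polyval(k,.092),mm.sum(),(z[mm]-np.polyval(k,x[mm])).std()))
E
python3 - <<'E'
from h import *
pitch(cam("wrist"))
plan([.383,.119,.2],-.17-np.pi/2)
E
```

```text
pitch lip-down 0.001 rad; z at x=.092: -0.0643 n=7934 std=0.0007
tcp [0.3312 0.2751 0.1713] head -1.034 -> xyz mm [160.7  35.3 -28.6] turn 0.706 rows 5.7 j6 1.57 clk 16.1
```

Pitch is 0.001 rad, so the scoop is held level. Move behind the tray.

Call:
carry_out:
  deltas:
    - {"xyz": [160, 35, -29], "turn": 0.7}
    - {"xyz": [160, 35, -29], "turn": 0.7}
    - {"xyz": [160, 35, -29], "turn": 0.7}
    - {"xyz": [160, 35, -29], "turn": 0.7}
    - {"xyz": [160, 35, -29], "turn": 0.7}
    - {"xyz": [160, 35, -29], "turn": 0.7}
    - {"xyz": [160, 35, -29], "turn": 0.7}
    - {"xyz": [160, 35, -29], "turn": 0.7}
    - {"xyz": [160, 35, -29], "turn": 0.7}

```text
clock: 16.88
position: [0.383, 0.1205, 0.2002]
eef_rot: [2.034, -2.391, -0.002]
wrist_force: [-0.1, 0.6, -1.0]
finger_gap: 0.0193
```

```bash
python3 - <<'E'
from h import *
np.set_printoptions(precision=4,suppress=True)
c=cam("wrist"); save(c,"w8"); pitch(c); plan([.383,.119,.2],-.17-np.pi/2)
for k,z in dict(tray=0,tray_end=.003,coal0=.017).items():
    for d in mark_of("wrist",k)[:8 if k=="coal0" else 1]: print(k,round(d["conf"],2),np.round(d["point"],1),atz(c,d["point"],z)[0])
E
```

```text
pitch lip-down 0.005 rad; z at x=.092: -0.0659 n=7948 std=0.0007
tcp [0.3831 0.1207 0.2005] head -1.732 -> xyz mm [ 1.7 -0.2  0.5] turn 0.009 rows 0.1 j6 1.86 clk 16.9
tray 0.64 [320.1  16.7] [0.5768 0.0914 0.    ]
coal0 0.88 [362.6  14.7] [0.5657 0.0474 0.017 ]
coal0 0.87 [320.  11.] [0.5764 0.0916 0.017 ]
```

View pics/w8.png

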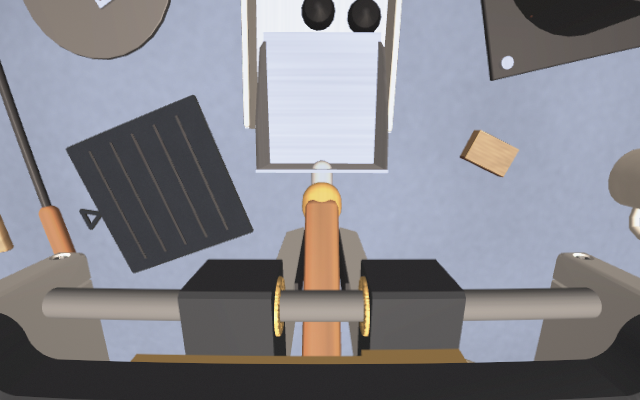

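```bash
python3 - <<'E'
from h import *
np.set_printoptions(precision=4,suppress=True)
c=cam("wrist")
for u,v in [(244,127),(252,127),(393,131),(386,130),(399,0),(249,0)]: print((u,v),atz(c,(u,v),.048)[0])
P,uv=cloud(c,np.ones((400,640),bool))
m=(abs(P[:,2]-.048)<.003)&(np.hypot(P[:,0]-.57,P[:,1]-.09)<.16); Q=P[m]; U=uv[m]
for side in(-1,1):
    q=Q[(U[:,0]-320)*side>50]; 
    d=q[:,:2]-q[:,:2].mean(0); w,V=np.linalg.eigh(d.T@d); v=V[:,1]*np.sign(V[0,1]); print(side,len(q),q.mean(0),"dir",np.arctan2(v[1],v[0]),"x range",q[:,0].min(),q[:,0].max(), "width",(d@V[:,0]).std())
T=np.load("c_top.npy"); 
for n in("top","scene"):
    T=np.load(f"c_{n}.npy"); m=(abs(T[:,2]-.048)<.004)&(abs(T[:,0]-.57)<.13)&(abs(T[:,1]-.085)<.13); q=T[m]; print(n,len(q),q.mean(0),cv2.minAreaRect(q[:,:2].astype(np.float32)))
    a=-.17; rel=(q[:,:2]-[.572,.086])@np.array([[np.cos(a),-np.sin(a)],[np.sin(a),np.cos(a)]])
    for sd in(-1,1):
        r=q[(rel[:,1]*sd>.05)]; d=r[:,:2]-r[:,:2].mean(0); w,V=np.linalg.eigh(d.T@d); v=V[:,1]*np.sign(V[0,1]); print(sd,len(r),r.mean(0),np.arctan2(v[1],v[0]))
E
```

```text
(244, 127) [0.4714 0.1896 0.048 ]
(252, 127) [0.4701 0.1813 0.048 ]
(393, 131) [0.4423 0.0361 0.048 ]
(386, 130) [0.4445 0.0433 0.048 ]
(399, 0) [0.5642 0.0167 0.048 ]
(249, 0) [0.5874 0.1593 0.048 ]
-1 486 [0.5302 0.174  0.05  ] dir -0.19423386911069668 x range 0.4695369882791602 0.5883889052977553 width 0.0019094676298692572
1 488 [0.5087 0.0287 0.0499] dir -0.18674905788775364 x range 0.4407315549734774 0.5644047105522773 width 0.001926261856585197
top 308 [0.5771 0.082  0.0492] ((0.584111213684082, 0.07383992522954941), (0.18316510319709778, 0.27123698592185974), 78.79578399658203)
-1 155 [0.5644 0.0172 0.0492] -0.19171219312344492
1 132 [0.5729 0.1659 0.0494] -0.19270337560049208
scene 237 [0.5752 0.0793 0.0481] ((0.5810132026672363, 0.08469120413064957), (0.1569199562072754, 0.25825509428977966), 79.6108627319336)
-1 128 [0.5636 0.0123 0.0482] -0.1936887055130781
1 109 [0.5889 0.1581 0.048 ] -0.1899615779245102
```

Tray fit: origin about (0.5735, 0.090), yaw -0.19. Four coals line up with a pass at tray y ≈ +24 mm, and the other two with a pass at y ≈ -30 mm. Positioning for pass 1.

```bash
cat >> h.py <<'E'
TO=np.array([.5735,.090]); TY=-.19
TU=np.array([np.cos(TY),np.sin(TY)]); TN=np.array([-np.sin(TY),np.cos(TY)])
def tray(p): d=np.asarray(p)[:2]-TO; return np.array([d@TU,d@TN])*1000
def tw(x,y,z): q=TO+TU*x/1000+TN*y/1000; return [q[0],q[1],z/1000]
E
python3 - <<'E'
from h import *
plan(tw(-68-92,24,120),TY-np.pi/2)
E
```

```text
tcp [0.3836 0.1207 0.2013] head -1.733 -> xyz mm [-28.8 -33.1  81.2] turn 0.028 rows 2.2 j6 1.86 clk 17.1
```

Call:
carry_out:
  deltas:
    - {"xyz": [-14, -16, 20], "turn": 0.03}
    - {"xyz": [-29, -33, 50], "turn": 0.03}
    - {"xyz": [-29, -33, 81], "turn": 0.03}
    - {"xyz": [-29, -33, 81], "turn": 0.03}
    - {"xyz": [-29, -33, 81], "turn": 0.03}
    - {"xyz": [-29, -33, 81], "turn": 0.03}

```text
clock: 17.63
position: [0.4216, 0.1437, 0.1214]
eef_rot: [-1.996, 2.425, -0.001]
wrist_force: [1.2, 0.0, -1.2]
finger_gap: 0.0199
```

```bash
python3 - <<'E'
from h import *
np.set_printoptions(precision=4,suppress=True)
c=cam("wrist"); save(c,"w9"); pitch(c)
plan(tw(-68-92,24,120),TY-np.pi/2)
c=cam("scene"); save(c,"s9",crop=(240,130,440,280),s=3.8)
P,uv=cloud(c,np.ones((400,640),bool))
E
```

```text
pitch lip-down 0.006 rad; z at x=.092: -0.0663 n=7980 std=0.0007
tcp [0.4221 0.1437 0.122 ] head -1.764 -> xyz mm [0.1 1.2 2. ] turn -0.003 rows 0.1 j6 1.94 clk 17.7
```

View pics/w9.png

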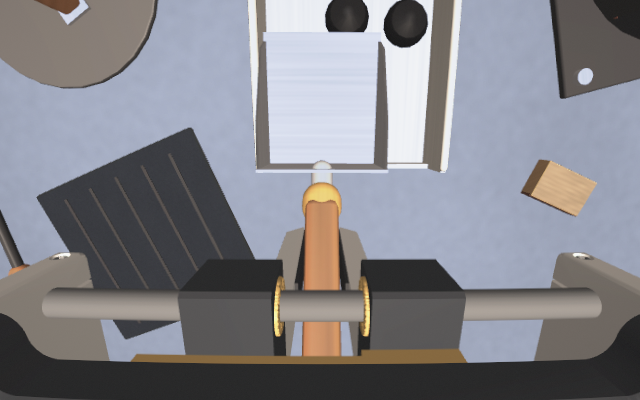

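View pics/s9.png

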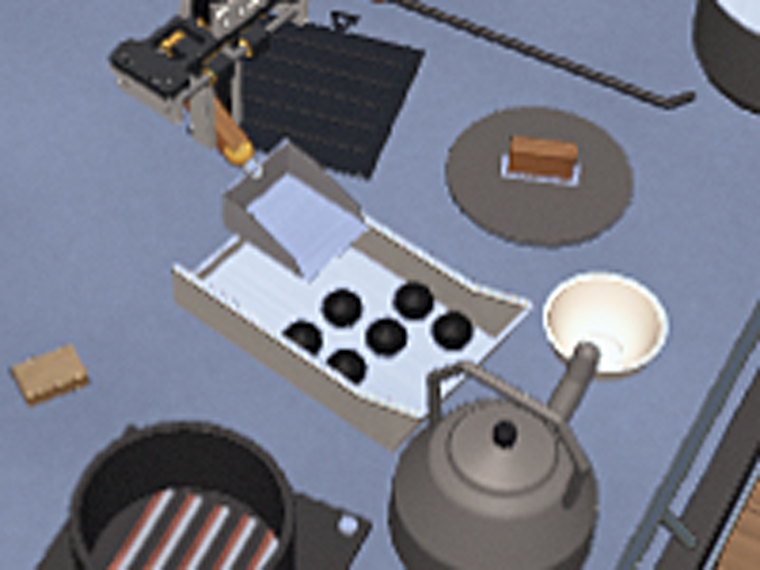

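```bash
python3 - <<'E'
from h import *
np.set_printoptions(precision=4,suppress=True)
c=cam("wrist"); s,R,p=pose()
P,uv=cloud(c,np.ones((400,640),bool))
x,y,z,uv=scoop(c)
m=(abs(P[:,2]-.048)<.003)&(x>.04)&(x<.2)
for sd in(-1,1):
    q=m&(y*sd>.04)
    for a,b in((.04,.07),(.07,.1),(.1,.13),(.13,.16)):
        k=q&(x>a)&(x<b); print(sd,a,k.sum(),np.round([y[k].min()*1e3,y[k].max()*1e3],1) if k.sum() else "")
    k=q; print("x min",x[k].min())
# pan side walls
m=(z>-.062)&(z<-.02)&(x>.045)&(x<.14)&(abs(y)<.06); print("pan y",np.percentile(y[m],[0.5,99.5])*1e3,"x",np.percentile(x[m],[.5,99.5])*1e3)
m=(abs(P[:,2]-.018)<.002)&(x>.02)&(x<.08)&(y>.03)&(y<.12); print("sill",m.sum(),np.percentile(x[m],[2,98])*1e3 if m.sum() else "")
m=(P[:,2]>.022)&(P[:,2]<.036)&(x>.1)&(x<.25)&(abs(y)<.12)
lab=np.zeros((400,640),np.uint8); lab[uv[m][:,1],uv[m][:,0]]=1
n,L,st,ce=cv2.connectedComponentsWithStats(lab)
for i in range(1,n):
    if st[i,4]>60:
        k=L[uv[:,1],uv[:,0]]==i; print("coal?",st[i],"x",np.percentile(x[k],[1,50,99])*1e3,"y",np.percentile(y[k],[1,50,99])*1e3)
E
```

```text
-1 0.04 15 [-53.9 -52.9]
-1 0.07 58 [-54.2 -51.5]
-1 0.1 148 [-54.3 -47.9]
-1 0.13 237 [-54.1 -47.8]
x min 0.05702382175538279
1 0.04 207 [ 93.5 100. ]
1 0.07 227 [93.2 99.8]
1 0.1 259 [93.3 99.8]
1 0.13 264 [93.2 99.6]
x min 0.040213971160584706
pan y [-43.1561  40.9656] x [ 45.0869 127.7633]
sill 237 [38.4021 76.8283]
coal? [259   0   5  46 147] x [138.4189 156.4801 171.8623] y [-49.5516 -49.0212 -48.6153]
coal? [ 326    0   42   32 1164] x [148.9108 159.3699 171.4749] y [ 4.0517 18.7472 34.6323]
coal? [ 386    1   42   45 1393] x [141.1757 154.9146 171.2572] y [52.2973 66.1127 82.428 ]
coal? [435   0  13  97 618] x [100.99   137.8386 172.2664] y [93.9686 94.7401 95.575 ]
```

```bash
python3 - <<'E'
from h import *
np.set_printoptions(precision=1,suppress=True)
c=cam("wrist"); s,R,p=pose(); save(c,"w10",crop=(380,130,470,190),s=7)
P,uv=cloud(c,np.ones((400,640),bool)); x,y,z,uv=scoop(c)
for col in(400,410,420):
    for r in range(150,182,2):
        m=(uv[:,0]==col)&(uv[:,1]==r)
        if m.any(): print(col,r,x[m]*1e3,y[m]*1e3,P[m][:,2]*1e3)
E
```

```text
400 150 [53.9] [73.6] [2.3]
400 152 [52.2] [73.3] [4.]
400 154 [50.2] [73.6] [3.2]
400 156 [48.3] [73.7] [3.3]
400 158 [46.4] [74.1] [2.4]
400 160 [44.5] [74.] [3.1]
400 162 [42.6] [74.2] [2.8]
400 164 [41.8] [71.4] [13.6]
400 166 [40.5] [70.1] [18.9]
400 168 [38.6] [70.5] [17.7]
400 170 [34.7] [75.3] [0.6]
400 172 [32.6] [75.6] [-0.]
400 174 [30.7] [75.7] [0.]
400 176 [28.6] [75.9] [-0.3]
400 178 [26.8] [75.8] [0.3]
400 180 [24.9] [75.7] [1.1]
410 150 [54.1] [82.3] [5.3]
410 152 [52.2] [83.] [3.6]
410 154 [50.2] [83.3] [2.9]
410 156 [48.4] [83.3] [3.2]
410 158 [46.5] [83.5] [2.9]
410 160 [44.5] [83.8] [2.7]
410 162 [42.6] [83.8] [2.9]
410 164 [41.8] [80.8] [13.1]
410 166 [40.5] [79.4] [18.4]
410 168 [38.7] [79.5] [18.4]
410 170 [34.5] [85.4] [-0.6]
410 172 [32.5] [85.7] [-1.]
410 174 [30.7] [85.6] [-0.2]
410 176 [28.6] [85.8] [-0.5]
410 178 [26.9] [85.4] [1.1]
410 180 [24.8] [85.8] [0.3]
420 150 [54.1] [92.3] [3.9]
420 152 [52.2] [92.6] [3.4]
420 154 [50.3] [92.7] [3.6]
420 156 [48.3] [93.3] [2.]
420 158 [46.4] [93.4] [2.2]
420 160 [44.7] [93.] [3.9]
420 162 [42.7] [93.4] [3.1]
420 164 [41.9] [89.9] [13.8]
420 166 [40.4] [88.8] [17.6]
420 168 [38.6] [88.9] [17.7]
420 170 [34.7] [94.9] [0.5]
420 172 [32.8] [94.8] [1.1]
420 174 [30.7] [95.3] [0.2]
420 176 [28.7] [95.5] [-0.]
420 178 [26.8] [95.6] [0.2]
420 180 [24.7] [95.9] [-0.3]
```

View pics/w10.png

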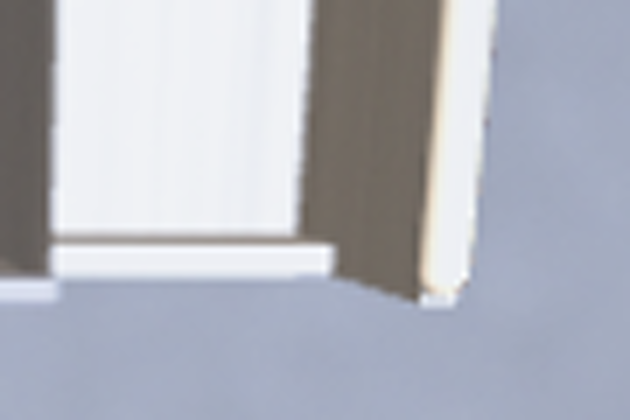

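The sill and coal leave about 3 mm behind and 7 mm ahead of the pan, so I'll drop straight down.

Call:
carry_out:
  deltas:
    - {"xyz": [0, 0, 20], "turn": 0}
    - {"xyz": [0, 0, 40], "turn": 0}
    - {"xyz": [0, 0, 49], "turn": 0}
    - {"xyz": [0, 0, 52], "turn": 0}
    - {"xyz": [0, 0, 54], "turn": 0}
    - {"xyz": [0, 0, 54], "turn": 0}

```text
clock: 18.33
position: [0.4196, 0.1435, 0.069]
eef_rot: [1.995, -2.425, -0.002]
wrist_force: [-9.7, -0.2, 17.4]
finger_gap: 0.0195
```

```bash
python3 - <<'E'
from h import *
np.set_printoptions(precision=4,suppress=True)
c=cam("wrist"); save(c,"w11",crop=(200,0,500,200),s=2.6); pitch(c)
s=sense(); print(s["position"],s["wrist_force"],tray(s["position"]))
E
```

```text
pitch lip-down -0.019 rad; z at x=.092: -0.0628 n=8186 std=0.0007
[0.4196 0.1435 0.069 ] [-6.9042  0.1558 18.6204] [-161.2752   23.4505]
```

View pics/w11.png

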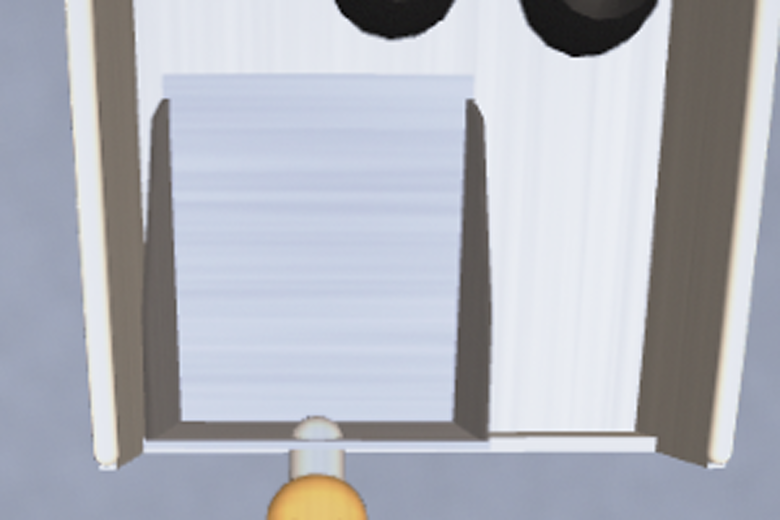

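Call:
carry_out:
  deltas:
    - {"xyz": [0, -3, -2], "turn": 0}
    - {"xyz": [0, -8, -3], "turn": 0}
    - {"xyz": [0, -8, -3], "turn": 0}

```text
clock: 18.63
position: [0.4313, 0.142, 0.0705]
eef_rot: [-1.994, 2.423, -0.004]
wrist_force: [0.2, -0.2, -1.2]
finger_gap: 0.0194
```

```bash
python3 - <<'E'
from h import *
np.set_printoptions(precision=4,suppress=True)
c=cam("wrist");  pitch(c)
s=sense(); print(s["position"],s["wrist_force"],tray(s["position"]))
E
```

```text
pitch lip-down -0.018 rad; z at x=.092: -0.0625 n=8123 std=0.0007
[0.4305 0.1419 0.07  ] [ 0.8354 -0.4471 -1.8253] [-150.2633   23.9885]
```

Call:
carry_out:
  deltas:
    - {"xyz": [0, 0, 0], "turn": 0}
    - {"xyz": [0, 0, 0], "turn": 0}
    - {"xyz": [0, 0, 0], "turn": 0}
    - {"xyz": [0, 0, 0], "turn": 0}
  grip_force: 3

```text
clock: 19.02
position: [0.4296, 0.142, 0.0695]
eef_rot: [-1.996, 2.425, -0.001]
wrist_force: [1.3, -0.1, 0.1]
finger_gap: 0.0197
```

```bash
python3 - <<'E'
from h import *
np.set_printoptions(precision=4,suppress=True)
c=cam("wrist");  pitch(c)
s=sense(); print(s["position"],s["wrist_force"],tray(s["position"]),s["finger_gap"])
E
```

```text
pitch lip-down -0.009 rad; z at x=.092: -0.0638 n=8114 std=0.0007
[0.4295 0.142  0.0695] [1.691  0.3385 0.1871] [-151.2332   23.8788] 0.01957131746928101
```

The pan now rests flat on the floor. Firm up the grip and push under the coals.

Call:
carry_out:
  deltas:
    - {"xyz": [0, 0, 1], "turn": 0}
    - {"xyz": [0, 0, 1], "turn": 0}
    - {"xyz": [0, -10, 1], "turn": 0}
    - {"xyz": [0, -22, 1], "turn": 0}
    - {"xyz": [0, -34, 1], "turn": 0}
    - {"xyz": [0, -46, 1], "turn": 0}
    - {"xyz": [0, -58, 1], "turn": 0}
    - {"xyz": [0, -70, 1], "turn": 0}
    - {"xyz": [0, -80, 1], "turn": 0}
  grip_force: 25

```text
clock: 19.82
position: [0.5034, 0.1272, 0.0688]
eef_rot: [1.992, -2.421, -0.01]
wrist_force: [-7.8, 2.2, 13.5]
finger_gap: 0.0194
```

```bash
python3 - <<'E'
from h import *
np.set_printoptions(precision=4,suppress=True)
c=cam("wrist");  pitch(c); save(c,"w12",crop=(180,0,500,200),s=2.5)
s=sense(); print(s["position"],s["wrist_force"],tray(s["position"]),s["finger_gap"])
c=cam("scene"); save(c,"s12",crop=(240,130,440,280),s=3.8)
E
```

```text
pitch lip-down -0.008 rad; z at x=.092: -0.0629 n=7151 std=0.0007
[0.5071 0.1267 0.0687] [ 2.063  -0.1106 -1.4484] [-72.0976  23.4588] 0.019628919230095004
```

View pics/w12.png

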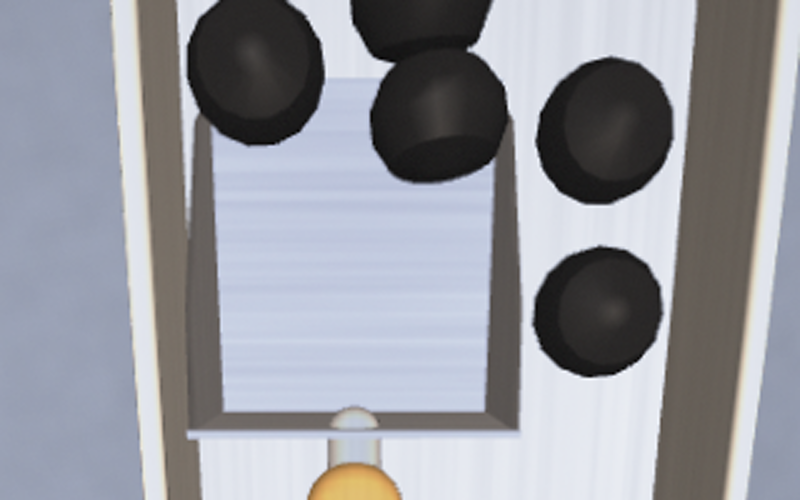

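View pics/s12.png

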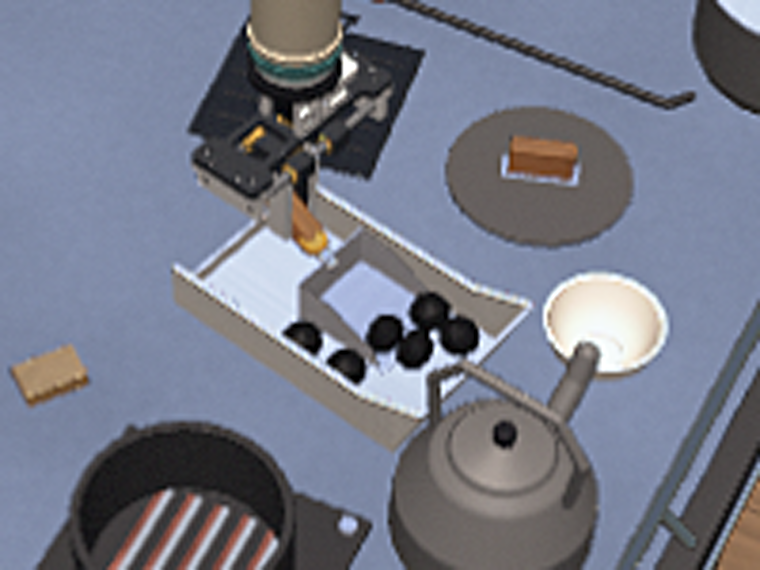

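The coals are riding onto the pan. Continue to the end wall.

Call:
carry_out:
  deltas:
    - {"xyz": [0, -8, 1], "turn": 0}
    - {"xyz": [0, -16, 1], "turn": 0}
    - {"xyz": [0, -24, 1], "turn": 0}
    - {"xyz": [0, -32, 1], "turn": 0}
    - {"xyz": [0, -38, 1], "turn": 0}
    - {"xyz": [0, -42, 1], "turn": 0}
    - {"xyz": [0, -42, 1], "turn": 0}
  grip_force: 40

```text
clock: 20.5
position: [0.5419, 0.1197, 0.0688]
eef_rot: [1.99, -2.419, -0.016]
wrist_force: [-14.6, 2.7, 22.5]
finger_gap: 0.0199
```

```bash
python3 - <<'E'
from h import *
np.set_printoptions(precision=4,suppress=True)
c=cam("wrist");  pitch(c); save(c,"w13",crop=(180,0,500,200),s=2.5)
s=sense(); print(s["position"],s["wrist_force"],tray(s["position"]),s["finger_gap"])
c=cam("scene"); save(c,"s13",crop=(240,130,440,280),s=3.8)
E
```

```text
pitch lip-down -0.015 rad; z at x=.092: -0.0623 n=5534 std=0.0007
[0.5419 0.1197 0.0688] [-13.393    3.1254  22.046 ] [-36.6085  23.2389] 0.01968904361615314
```

View pics/w13.png

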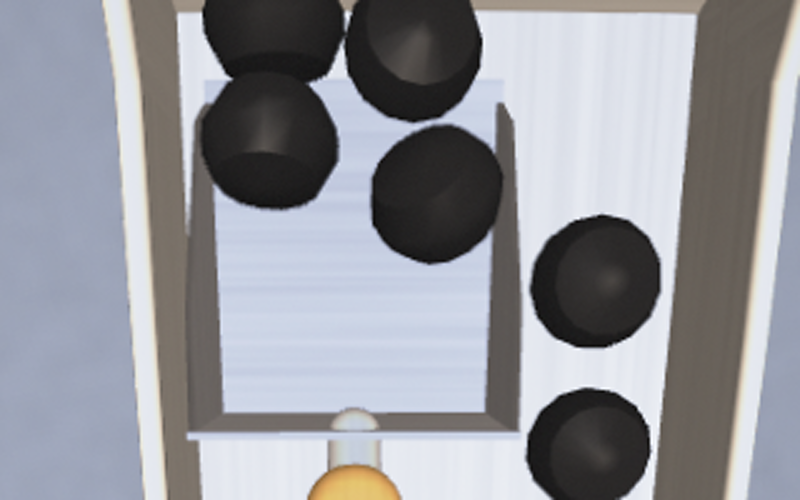

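View pics/s13.png

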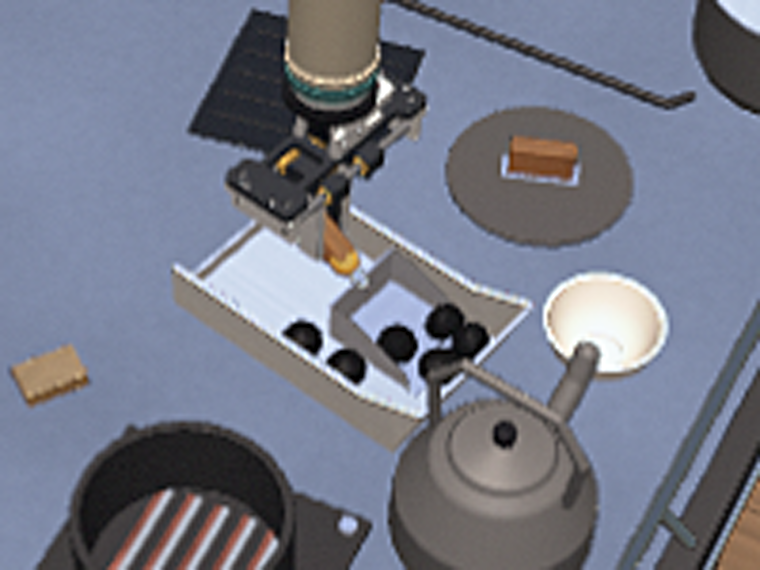

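Call:
carry_out:
  deltas:
    - {"xyz": [0, 0, -2], "turn": 0}
    - {"xyz": [0, -4, -2], "turn": 0}
    - {"xyz": [0, -8, -2], "turn": 0}
    - {"xyz": [0, -12, -2], "turn": 0}
    - {"xyz": [0, -12, -2], "turn": 0}

```text
clock: 21.02
position: [0.5583, 0.1163, 0.0686]
eef_rot: [1.993, -2.423, -0.007]
wrist_force: [-6.2, 1.7, 3.5]
finger_gap: 0.0198
```

```bash
python3 - <<'E'
from h import *
np.set_printoptions(precision=4,suppress=True)
c=cam("wrist");  pitch(c); save(c,"w14",crop=(180,0,500,200),s=2.5)
s=sense(); print(s["position"],s["wrist_force"],tray(s["position"]),s["finger_gap"])
E
```

```text
pitch lip-down -0.112 rad; z at x=.092: -0.0408 n=2039 std=0.0021
[0.5583 0.1164 0.0687] [-6.8812  1.4281  3.4447] [-19.8712  23.0114] 0.019981154889011882
```

View pics/w14.png

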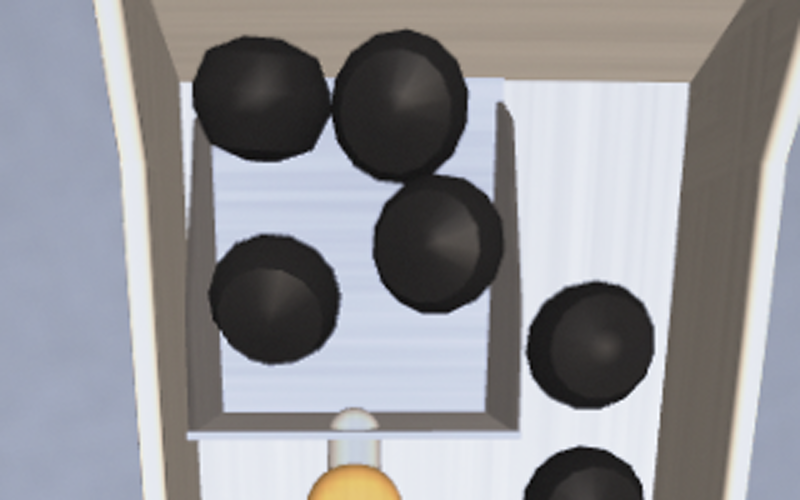

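All four coals are on the pan with the lip at the wall foot. Next, press the handle down slightly to pivot the lip up in the grip before lifting.

Call:
carry_out:
  deltas:
    - {"xyz": [0, 0, 2], "turn": 0}
    - {"xyz": [0, 0, 5], "turn": 0}
    - {"xyz": [0, 0, 8], "turn": 0}
    - {"xyz": [0, 0, 10], "turn": 0}
    - {"xyz": [0, 0, 10], "turn": 0}
  grip_force: 15

```text
clock: 21.48
position: [0.5593, 0.1162, 0.0607]
eef_rot: [1.995, -2.424, -0.003]
wrist_force: [-7.5, 0.0, 11.8]
finger_gap: 0.0194
```

```bash
python3 - <<'E'
from h import *
np.set_printoptions(precision=4,suppress=True)
c=cam("wrist");  save(c,"w15",crop=(180,0,500,200),s=2.5)
s=sense(); print(s["position"],s["wrist_force"],tray(s["position"]),s["finger_gap"])
x,y,z,uv=scoop(c)
for xx in range(48,135,6):
    m=(abs(x*1e3-xx)<1)&(abs(y+.002)<.008); print(xx,np.round(np.median(z[m])*1e3,1),end="; ")
E
```

```text
[0.5593 0.1162 0.0607] [-7.4417  1.5947 13.5491] [-18.885   23.0243] 0.020193197814029354
48 -54.7; 54 -54.4; 60 -53.6; 66 -53.3; 72 -51.8; 78 -32.1; 84 -32.6; 90 -33.4; 96 -50.3; 102 -50.0; 108 -49.1; 114 -35.5; 120 -26.1; 126 -23.5; 132 -23.3;
```

View pics/w15.png

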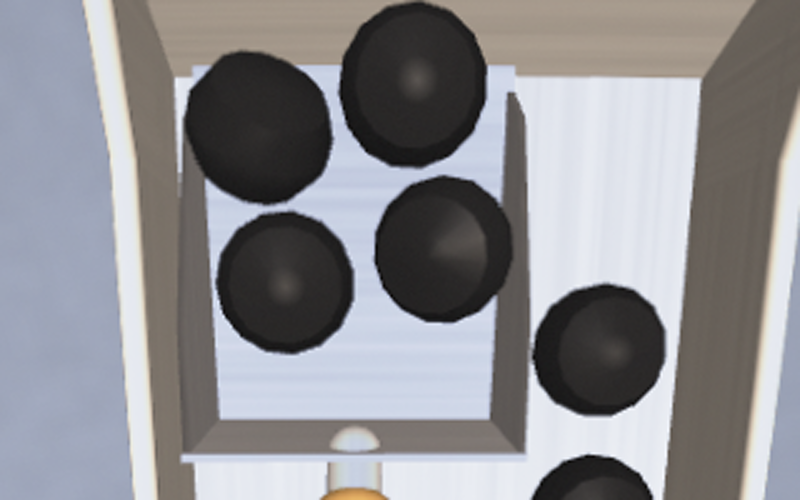

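Call:
carry_out:
  deltas:
    - {"xyz": [0, 1, 3], "turn": 0}
    - {"xyz": [0, 2, 6], "turn": 0}
    - {"xyz": [0, 2, 9], "turn": 0}
    - {"xyz": [0, 2, 9], "turn": 0}

```text
clock: 21.87
position: [0.5573, 0.1166, 0.0512]
eef_rot: [1.995, -2.424, -0.003]
wrist_force: [-6.6, 1.0, 10.9]
finger_gap: 0.0197
```

```bash
python3 - <<'E'
from h import *
np.set_printoptions(precision=4,suppress=True)
c=cam("wrist");  save(c,"w16",crop=(180,0,500,200),s=2.5)
s=sense(); print(s["position"],s["wrist_force"],tray(s["position"]),s["finger_gap"])
x,y,z,uv=scoop(c)
for xx in range(48,135,6):
    m=(abs(x*1e3-xx)<1)&(abs(y+.002)<.008); print(xx,np.round(np.median(z[m])*1e3,1),end="; ")
E
```

```text
[0.5573 0.1166 0.0512] [-6.4816  1.4895 10.3593] [-20.9032  23.0388] 0.019599996858872173
48 -45.2; 54 -44.1; 60 -42.5; 66 -41.0; 72 -39.4; 78 -20.0; 84 -20.1; 90 -35.3; 96 -34.4; 102 -33.2; 108 -31.6; 114 -16.1; 120 -9.2; 126 -4.8; 132 -4.3;
```

View pics/w16.png

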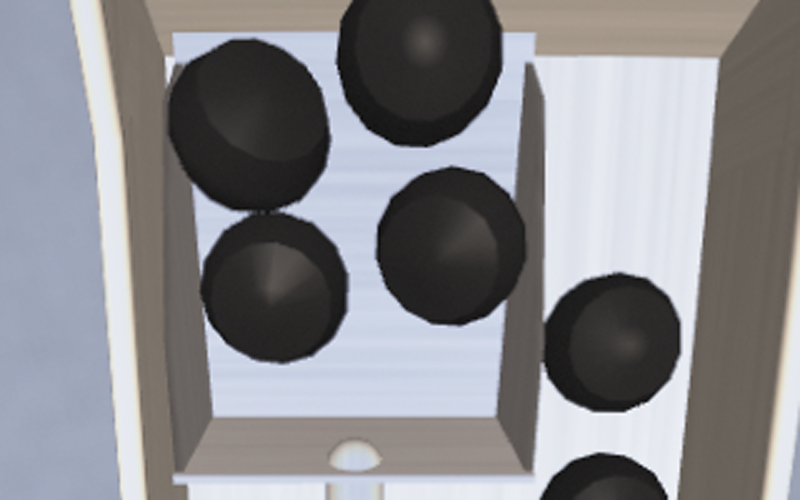

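Call:
carry_out:
  deltas:
    - {"xyz": [0, 0, 0], "turn": 0}
    - {"xyz": [0, 0, 0], "turn": 0}
    - {"xyz": [0, 2, -6], "turn": 0}
    - {"xyz": [0, 4, -14], "turn": 0}
    - {"xyz": [0, 6, -24], "turn": 0}
    - {"xyz": [0, 8, -36], "turn": 0}
    - {"xyz": [0, 10, -48], "turn": 0}
    - {"xyz": [0, 10, -58], "turn": 0}
    - {"xyz": [0, 10, -64], "turn": 0}
    - {"xyz": [0, 10, -64], "turn": 0}
  grip_force: 60

```text
clock: 22.75
position: [0.5502, 0.1186, 0.1162]
eef_rot: [-1.994, 2.423, -0.004]
wrist_force: [-0.0, -0.1, -2.3]
finger_gap: 0.0193
```

```bash
python3 - <<'E'
from h import *
np.set_printoptions(precision=4,suppress=True)
c=cam("wrist");  save(c,"w17")
s=sense(); print(s["position"],s["wrist_force"],tray(s["position"]),s["finger_gap"])
x,y,z,uv=scoop(c)
for xx in range(48,135,6):
    m=(abs(x*1e3-xx)<1)&(abs(y+.002)<.008); print(xx,np.round(np.median(z[m])*1e3,1),end="; ")
c=cam("scene"); save(c,"s17",crop=(240,130,440,280),s=3.8)
E
```

```text
[0.5495 0.1185 0.1152] [ 0.3014  0.0586 -2.8835] [-28.9325  23.4466] 0.019750509512781487
48 -44.4; 54 -43.0; 60 -41.9; 66 -39.7; 72 -20.0; 78 -36.4; 84 -35.9; 90 -34.9; 96 -33.8; 102 -32.3; 108 -30.6; 114 -28.9; 120 -8.8; 126 -4.1; 132 -2.9;
```

View pics/w17.png

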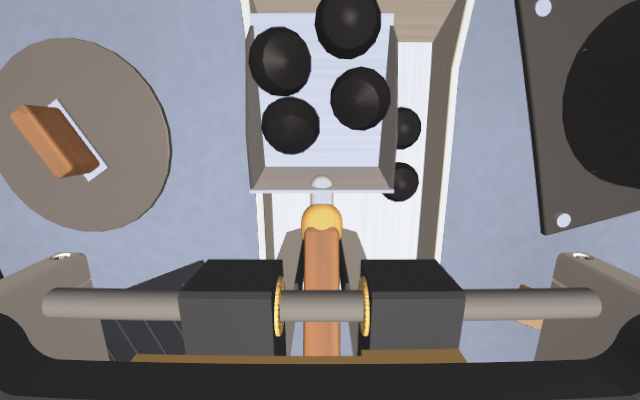

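View pics/s17.png

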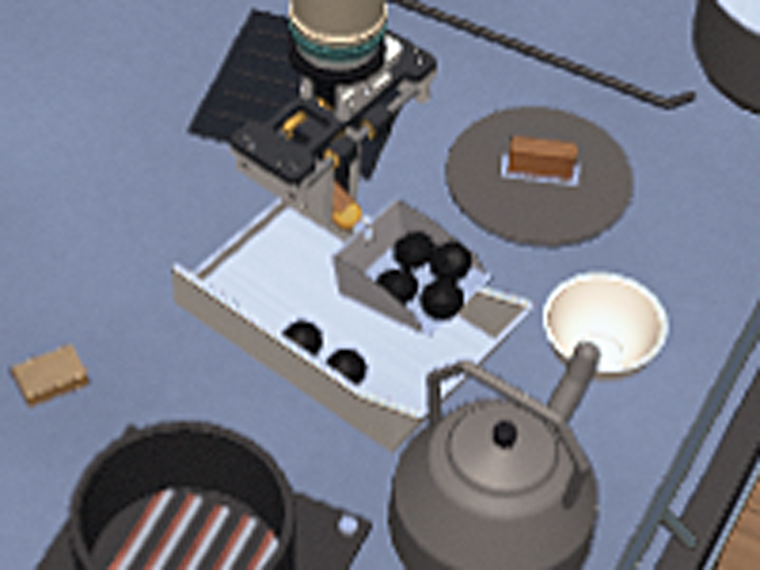

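Four coals are up, with the lip tilted up 0.24 rad. I'll move smoothly to the hopper: up and back first, clear of the kettle.

```bash
python3 - <<'E'
from h import *
plan([.47,.08,.27],TY-np.pi/2)
E
```

```text
tcp [0.5489 0.1184 0.1145] head -1.765 -> xyz mm [  52.9   69.9 -155.5] turn -0.004 rows 4.3 j6 1.85 clk 22.9
```

Call:
carry_out:
  deltas:
    - {"xyz": [0, 1, -8], "turn": 0}
    - {"xyz": [2, 5, -24], "turn": 0}
    - {"xyz": [6, 12, -44], "turn": 0}
    - {"xyz": [12, 22, -66], "turn": 0}
    - {"xyz": [20, 33, -90], "turn": 0}
    - {"xyz": [29, 45, -112], "turn": 0}
    - {"xyz": [38, 56, -132], "turn": 0}
    - {"xyz": [46, 64, -146], "turn": 0}
    - {"xyz": [51, 68, -153], "turn": 0}
    - {"xyz": [53, 70, -155], "turn": 0}

```text
clock: 23.68
position: [0.4697, 0.0795, 0.2707]
eef_rot: [-1.995, 2.425, -0.002]
wrist_force: [0.2, -0.6, -2.4]
finger_gap: 0.0194
```

```bash
python3 - <<'E'
from h import *
H=np.array([.5997,-.1978]); hd=-.30; u=np.array([np.cos(hd),np.sin(hd)])
t=H-u*.062; print(t)
plan([t[0],t[1],.255],hd-np.pi/2)
c=cam("wrist");  save(c,"w18"); print(sense()["wrist_force"])
E
```

```text
[ 0.54046914 -0.17947775]
tcp [0.4697 0.0795 0.2707] head -1.765 -> xyz mm [ 240.5 -119.4   15.9] turn 0.106 rows 6.4 j6 1.79 clk 23.7
[-0.21287593  0.06890828 -2.82046162]
```

View pics/w18.png

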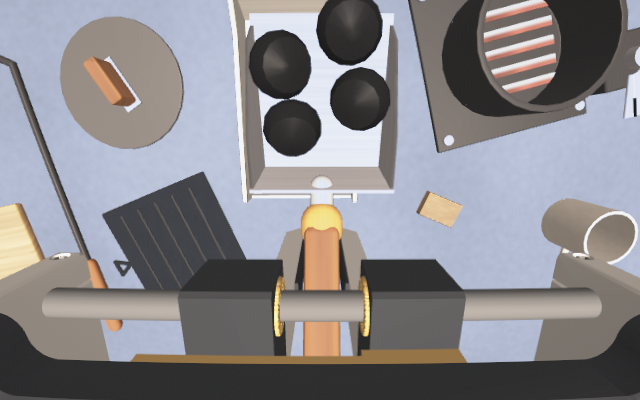

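Call:
carry_out:
  deltas:
    - {"xyz": [6, -2, 0], "turn": 0.01}
    - {"xyz": [18, -6, 0], "turn": 0.02}
    - {"xyz": [36, -12, 0], "turn": 0.03}
    - {"xyz": [58, -20, 0], "turn": 0.04}
    - {"xyz": [82, -30, 0], "turn": 0.05}
    - {"xyz": [106, -42, 0], "turn": 0.06}
    - {"xyz": [130, -54, 0], "turn": 0.07}
    - {"xyz": [154, -67, 0], "turn": 0.08}
    - {"xyz": [176, -80, 0], "turn": 0.09}
    - {"xyz": [196, -92, 0], "turn": 0.1}

```text
clock: 24.57
position: [0.5227, -0.132, 0.2675]
eef_rot: [1.87, -2.522, -0.003]
wrist_force: [0.4, 0.5, -3.1]
finger_gap: 0.0194
```

Call:
carry_out:
  deltas:
    - {"xyz": [17, -10, 4], "turn": 0}
    - {"xyz": [30, -18, 8], "turn": 0}
    - {"xyz": [39, -24, 12], "turn": 0}
    - {"xyz": [44, -27, 16], "turn": 0}
    - {"xyz": [44, -27, 16], "turn": 0}
    - {"xyz": [44, -27, 16], "turn": 0}

```text
clock: 25.07
position: [0.5351, -0.1793, 0.2527]
eef_rot: [1.872, -2.522, -0.003]
wrist_force: [-0.3, 0.8, -2.2]
finger_gap: 0.0196
```

```bash
python3 - <<'E'
from h import *
plan([.5405,-.1795,.255],-.3-np.pi/2)
c=cam("wrist");  save(c,"w19"); print(sense()["wrist_force"])
E
```

```text
tcp [ 0.5351 -0.1793  0.2527] head -1.864 -> xyz mm [-1.4 -5.2 -2.3] turn 0.006 rows 0.1 j6 1.42 clk 25.1
[-0.6627121   0.67153207 -3.07000142]
```

View pics/w19.png

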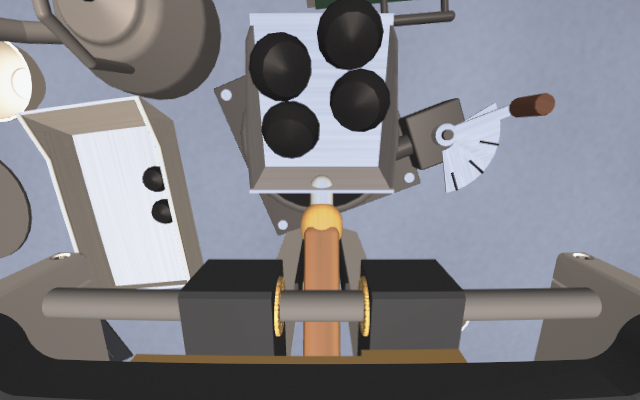

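Over the hopper. I'll loosen the grip in steps so the scoop pivots lip-down.

Call:
carry_out:
  deltas:
    - {"xyz": [0, -3, 0], "turn": 0}
    - {"xyz": [0, -3, 0], "turn": 0}
    - {"xyz": [0, -3, 0], "turn": 0}
  grip_force: 20

```text
clock: 25.37
position: [0.5386, -0.1803, 0.2539]
eef_rot: [-1.874, 2.521, -0.001]
wrist_force: [-0.3, 0.2, -3.0]
finger_gap: 0.0198
```

```bash
cat >> h.py <<'E'
def prof(c,y0=0.,hw=.045):
    x,y,z,uv=scoop(c)
    print(" ".join("%d:%.0f"%(xx,np.percentile(z[(abs(x*1e3-xx)<1.5)&(abs(y-y0)<hw)],10)*1e3) for xx in range(-20,150,10) if ((abs(x*1e3-xx)<1.5)&(abs(y-y0)<hw)).any()))
E
python3 - <<'E'
from h import *
c=cam("wrist"); prof(c,hw=.03); print(sense()["wrist_force"])
E
```

```text
-20:-155 -10:-198 0:13 10:-0 20:102 30:92 40:-23 50:-46 60:-43 70:-41 80:-38 90:-36 100:-34 110:-32 120:-28 130:-28
[ 1.0419327   0.01953935 -3.17039864]
```

Call:
carry_out:
  deltas:
    - {"xyz": [0, 0, 0], "turn": 0}
    - {"xyz": [0, 0, 0], "turn": 0}
  grip_force: 14

```text
clock: 25.58
position: [0.5384, -0.1807, 0.2537]
eef_rot: [-1.873, 2.522, -0.001]
wrist_force: [-0.8, 0.3, -3.8]
finger_gap: 0.0195
```

```bash
python3 - <<'E'
from h import *
c=cam("wrist"); prof(c,hw=.03); print(sense()["wrist_force"])
E
```

```text
-20:-155 -10:-195 0:13 10:-0 20:102 30:92 40:-23 50:-46 60:-43 70:-41 80:-38 90:-36 100:-34 110:-32 120:-14 130:-29
[-0.11714751 -0.15307583 -2.2075931 ]
```

Still holding at 14 N. Next, 8 N.

Call:
carry_out:
  deltas:
    - {"xyz": [0, 0, 0], "turn": 0}
    - {"xyz": [0, 0, 0], "turn": 0}
  grip_force: 9

```text
clock: 25.8
position: [0.5386, -0.181, 0.2536]
eef_rot: [-1.872, 2.522, -0.001]
wrist_force: [0.4, -0.6, -3.6]
finger_gap: 0.0201
```

```bash
python3 - <<'E'
from h import *
c=cam("wrist"); prof(c,hw=.03); print(sense()["wrist_force"])
E
```

```text
-20:-153 -10:-185 0:14 10:-2 20:102 30:-31 40:-64 50:-66 60:-66 70:-68 80:-71 90:-72 100:-74 110:-76 120:-54 130:-58 140:-154
[ 0.0711747  -1.46810267 -3.08791654]
```

Call:
carry_out:
  deltas:
    - {"xyz": [0, 0, 0], "turn": 0}
    - {"xyz": [0, 0, 0], "turn": 0}
  grip_force: 6

```text
clock: 26.02
position: [0.5381, -0.1808, 0.2534]
eef_rot: [1.872, -2.522, -0.001]
wrist_force: [0.0, 0.8, -2.0]
finger_gap: 0.0197
```

```bash
python3 - <<'E'
from h import *
c=cam("wrist"); prof(c,hw=.03); print(sense()["wrist_force"]); save(c,"w20")
E
```

```text
-10:57 0:-81 10:-36 20:101 30:90 40:-117 50:-237 60:-236 70:-144 80:-237 90:-237 100:-238 110:-238 120:-239 130:-239 140:-155
[ 0.49070174  0.66348053 -2.01780312]
```

View pics/w20.png

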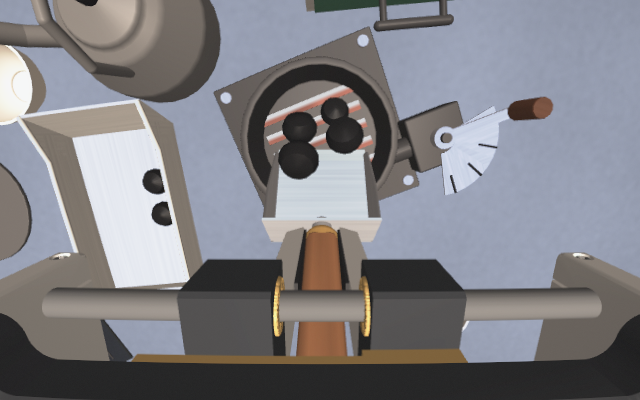

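Call:
carry_out:
  deltas:
    - {"xyz": [0, 0, 0], "turn": 0}
    - {"xyz": [0, 0, 0], "turn": 0}
    - {"xyz": [0, 0, 0], "turn": 0}
    - {"xyz": [0, 0, -5], "turn": 0}
  grip_force: 20

```text
clock: 26.4
position: [0.5379, -0.1807, 0.2578]
eef_rot: [1.872, -2.522, -0.002]
wrist_force: [-0.3, 0.6, -1.7]
finger_gap: 0.0199
```

```bash
python3 - <<'E'
from h import *
c=cam("wrist"); prof(c,hw=.03); print(sense()["wrist_force"]); save(c,"w21")
E
```

```text
-10:55 0:-83 10:-90 20:98 30:82 40:-119 50:-244 60:-244 70:-244 80:-242 90:-244 100:-244 110:-242 120:-214 130:-219 140:-160
[-0.6466345  -0.2526668  -0.43057926]
```

View pics/w21.png

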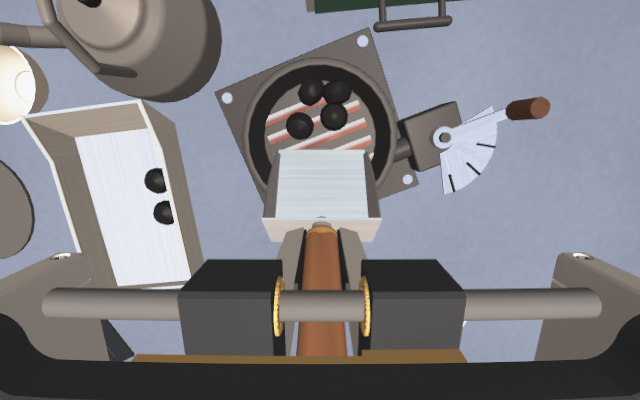

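All four are in the hopper, showing at (311,92), (337,92), (334,117) and (300,125). Back to the tray for the remaining two, raising first.

```bash
python3 - <<'E'
from h import *
plan(tw(-95,-27,255),TY-np.pi/2)
E
```

```text
tcp [ 0.5387 -0.181   0.2595] head -1.864 -> xyz mm [-232.8  136.8    4.2] turn -0.104 rows 6.5 j6 1.42 clk 26.4
```

Call:
carry_out:
  deltas:
    - {"xyz": [0, 0, -30], "turn": 0}
    - {"xyz": [-5, 5, -55], "turn": 0}
    - {"xyz": [-35, 22, -60], "turn": -0.02}
    - {"xyz": [-70, 42, -60], "turn": -0.04}
    - {"xyz": [-105, 62, -60], "turn": -0.06}
    - {"xyz": [-140, 82, -60], "turn": -0.08}
    - {"xyz": [-175, 103, -60], "turn": -0.1}
    - {"xyz": [-210, 124, -40], "turn": -0.1}
    - {"xyz": [-233, 137, -15], "turn": -0.1}
    - {"xyz": [-233, 137, 0], "turn": -0.1}
  grip_force: 30

```text
clock: 27.28
position: [0.472, 0.087, 0.2574]
eef_rot: [-2.002, 2.42, 0.007]
wrist_force: [-0.4, 0.5, -0.8]
finger_gap: 0.0201
```

Call:
carry_out:
  deltas:
    - {"xyz": [0, 0, 0], "turn": 0}
    - {"xyz": [0, 0, 0], "turn": 0}

```text
clock: 27.45
position: [0.4746, 0.0819, 0.2586]
eef_rot: [1.997, -2.424, 0.001]
wrist_force: [-0.4, -0.3, -1.5]
finger_gap: 0.0198
```

```bash
python3 - <<'E'
from h import *
c=cam("wrist"); save(c,"w22")
c2=cam("scene"); save(c2,"s22",crop=(200,100,440,280),s=3.2)
s,R,p=pose(); print(p,tray(p))
for x,y,z in [(-95,-27,156)]: plan(tw(x,y,z),TY-np.pi/2)
x,y,z,uv=scoop(c); P,_=cloud(c,np.ones((400,640),bool))
m=(P[:,2]>.022)&(P[:,2]<.036)&(x>.04)&(x<.25)&(abs(y)<.12)
lab=np.zeros((400,640),np.uint8); lab[uv[m][:,1],uv[m][:,0]]=1
n,L,st,ce=cv2.connectedComponentsWithStats(lab)
for i in range(1,n):
    if st[i,4]>100:
        k=L[uv[:,1],uv[:,0]]==i; q=np.array([tray(a) for a in P[k][::20]]); print("coal?",st[i],np.round(q.mean(0)),np.round(q.min(0)),np.round(q.max(0)))
E
```

```text
[0.47600476 0.08111401 0.2598544 ] [-94.06254404 -27.13891994]
tcp [0.476  0.0811 0.2599] head -1.765 -> xyz mm [-1.000e-01  1.200e+00  1.039e+02] turn -0.005 rows 2.5 j6 1.79 clk 27.6
coal? [ 237    0  123  155 1405] [98. 20.] [-51. -71.] [129.  74.]
coal? [322  62  27  28 564] [ 45. -44.] [ 29. -58.] [ 62. -31.]
coal? [356  68   3  82 107] [  7. -72.] [-39. -72.] [ 53. -71.]
coal? [323 100  26  28 536] [ -1. -42.] [-16. -61.] [ 16. -31.]
```

View pics/w22.png

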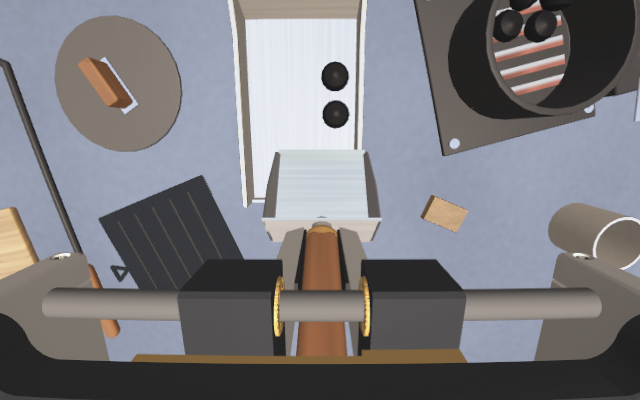

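View pics/s22.png

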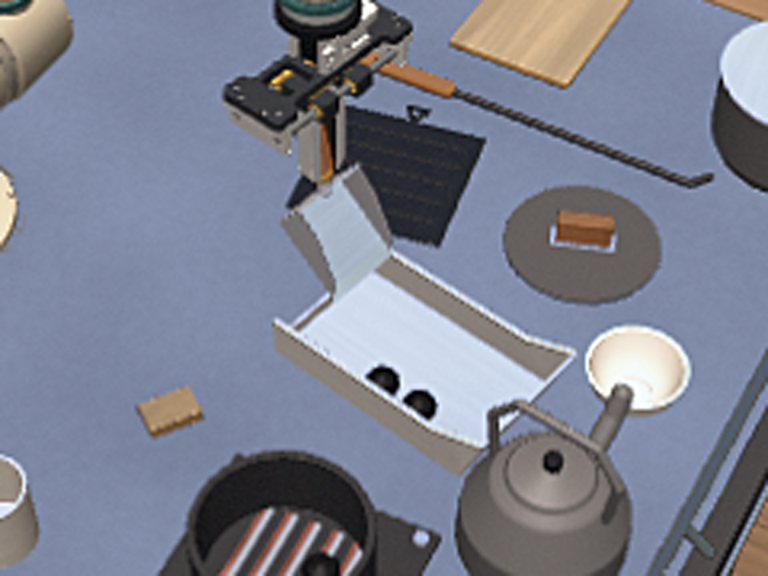

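Call:
carry_out:
  deltas:
    - {"xyz": [0, 5, 40], "turn": 0}
    - {"xyz": [0, 9, 80], "turn": 0}
    - {"xyz": [0, 9, 103], "turn": 0}
    - {"xyz": [0, 9, 103], "turn": 0}
    - {"xyz": [0, 9, 103], "turn": 0}
  grip_force: 12

```text
clock: 27.97
position: [0.4668, 0.0827, 0.156]
eef_rot: [-1.994, 2.427, -0.001]
wrist_force: [0.4, -0.6, -0.9]
finger_gap: 0.0195
```

```bash
python3 - <<'E'
from h import *
c=cam("wrist"); save(c,"w23")
s,R,p=pose(); print(p,tray(p),s["wrist_force"])
E
```

```text
[0.46807119 0.08285312 0.15726474] [-102.18178683  -26.92943479] [-0.08308454  0.41939105 -0.92634877]
```

View pics/w23.png

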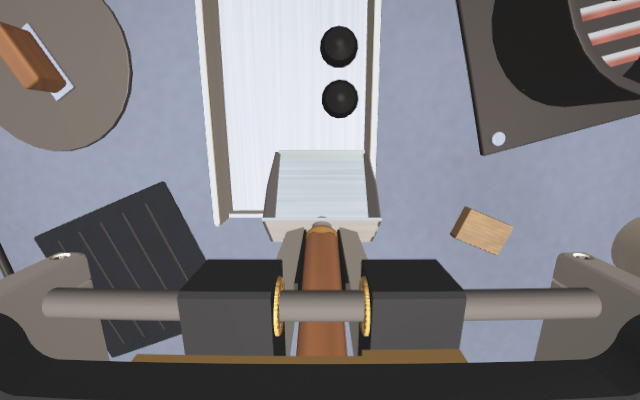

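Call:
carry_out:
  deltas:
    - {"xyz": [0, 1, 7], "turn": 0}
    - {"xyz": [0, 12, 14], "turn": 0}
    - {"xyz": [0, 22, 20], "turn": 0}
    - {"xyz": [0, 30, 28], "turn": 0}
    - {"xyz": [0, 37, 36], "turn": 0}
    - {"xyz": [0, 43, 45], "turn": 0}
    - {"xyz": [0, 49, 55], "turn": 0}
    - {"xyz": [0, 49, 55], "turn": 0}

```text
clock: 28.68
position: [0.416, 0.0933, 0.101]
eef_rot: [1.996, -2.425, -0.002]
wrist_force: [-2.8, -0.3, 1.6]
finger_gap: 0.02
```

```bash
python3 - <<'E'
from h import *
c=cam("wrist"); save(c,"w24",crop=(180,0,500,240),s=2.4)
s,R,p=pose(); print(p,tray(p),s["wrist_force"]); pitch(c); prof(c,hw=.02)
E
```

```text
[0.41788561 0.09311562 0.10156234] [-153.40240481  -26.32961362] [-0.48891611  0.35896417 -1.72060698]
pitch lip-down 0.130 rad; z at x=.092: -0.0965 n=5766 std=0.0020
-20:-99 -10:9 0:-65 10:-69 20:94 30:-76 40:-82 50:-85 60:-90 70:-94 80:-99 90:-99 100:-99 110:-99 120:-99 130:-99 140:-99
```

View pics/w24.png

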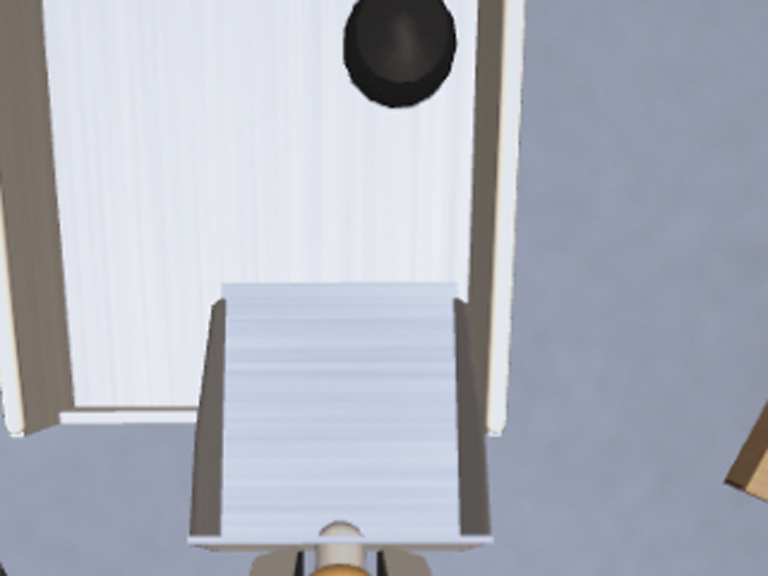

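The handle slid in the jaws while flattening; the grip is now near the ferrule. I'll move the lip forward inside the tray, lay the scoop flat and regrasp it.

Call:
carry_out:
  deltas:
    - {"xyz": [0, 0, -3], "turn": 0}
    - {"xyz": [0, -18, -3], "turn": 0}
    - {"xyz": [0, -36, -3], "turn": 0}
    - {"xyz": [0, -53, -2], "turn": 0}
    - {"xyz": [0, -53, -2], "turn": 0}
  grip_force: 25

```text
clock: 29.15
position: [0.4761, 0.082, 0.104]
eef_rot: [-1.991, 2.422, -0.009]
wrist_force: [0.2, -0.9, -1.5]
finger_gap: 0.0194
```

```bash
python3 - <<'E'
from h import *
c=cam("wrist"); save(c,"w25",crop=(180,0,500,240),s=2.4)
s,R,p=pose(); print(p,tray(p),s["wrist_force"]);  prof(c,hw=.02)
E
```

```text
[0.47311259 0.08232502 0.10351027] [-97.13137711 -26.49591591] [-0.63067646 -0.37439157 -1.82992847]
-20:-94 -10:14 0:1 10:-66 20:-70 30:92 40:-79 50:-83 60:-87 70:-91 80:-95 90:-101 100:-101 110:-101 120:-101 130:-101 140:-101
```

View pics/w25.png

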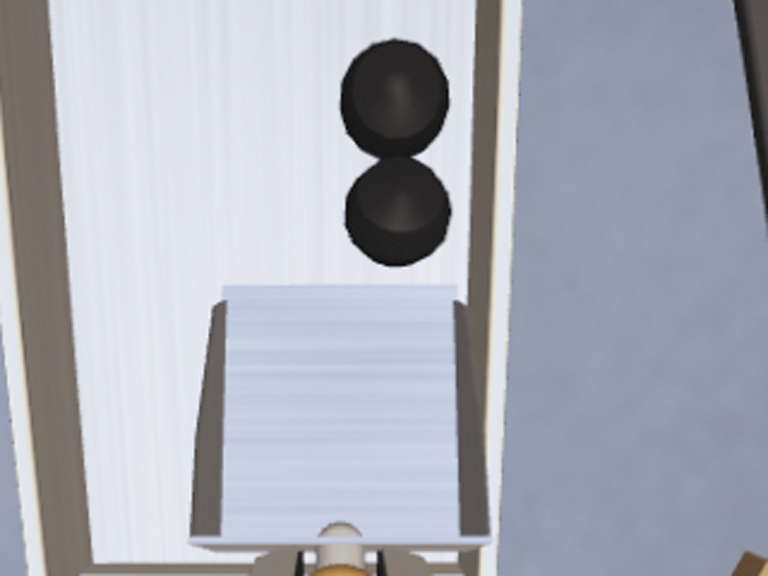

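Call:
carry_out:
  deltas:
    - {"xyz": [0, 1, 5], "turn": 0}
    - {"xyz": [0, 9, 12], "turn": 0}
    - {"xyz": [0, 16, 20], "turn": 0}
    - {"xyz": [0, 21, 28], "turn": 0}
    - {"xyz": [0, 24, 34], "turn": 0}
    - {"xyz": [0, 26, 38], "turn": 0}
    - {"xyz": [0, 26, 38], "turn": 0}
  grip_force: 4

```text
clock: 29.78
position: [0.4428, 0.0879, 0.0636]
eef_rot: [1.996, -2.424, -0.002]
wrist_force: [-0.0, -0.4, -1.0]
finger_gap: 0.0197
```

```bash
python3 - <<'E'
from h import *
c=cam("wrist"); save(c,"w26",crop=(180,0,500,240),s=2.4)
s,R,p=pose(); print(p,tray(p),s["wrist_force"]);  prof(c,hw=.02)
E
```

```text
[0.44371619 0.08783057 0.0640911 ] [-127.03853644  -26.64121674] [-0.63613065  0.31565703 -1.32174294]
-20:8 -10:1 0:-63 10:-11 20:-23 30:-58 40:-59 50:-59 60:-59 70:-60 80:-59 90:-60 100:-60 110:-61 120:-61 130:-61 140:-61
```

View pics/w26.png

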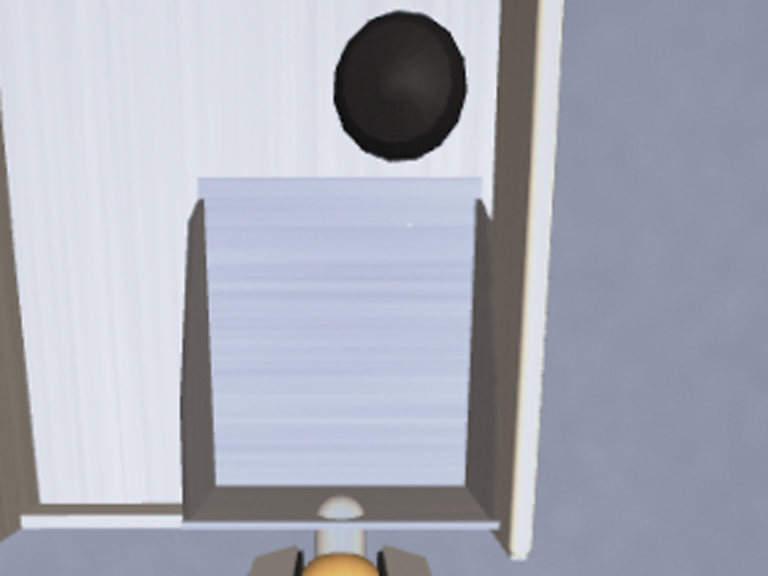

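The scoop is flat on the floor. Open slightly, slide back 20 mm along the handle, and regrip.

Call:
carry_out:
  deltas:
    - {"xyz": [0, 0, 0], "turn": 0}
    - {"xyz": [0, 0, 0], "turn": 0}
    - {"xyz": [0, 10, -2], "turn": 0}
    - {"xyz": [0, 20, -5], "turn": 0}
    - {"xyz": [0, 20, -5], "turn": 0}
    - {"xyz": [0, 20, -5], "turn": 0}
  fingers: 0.35

```text
clock: 30.33
position: [0.4239, 0.0918, 0.0698]
eef_rot: [-1.997, 2.425, -0.001]
wrist_force: [0.4, -0.2, 0.0]
finger_gap: 0.0328
```

```bash
python3 - <<'E'
from h import *
c=cam("wrist"); save(c,"w27")
s,R,p=pose(); print(p,tray(p),s["wrist_force"],s["finger_gap"]);  prof(c,hw=.02)
E
```

```text
[0.42453388 0.09168889 0.06981131] [-146.60431955  -26.47508237] [ 0.44847084  0.0855469  -0.02276975] 0.03310782523650053
-20:-70 -10:-69 0:-8 10:-6 20:-8 30:-21 40:-65 50:-65 60:-65 70:-65 80:-66 90:-66 100:-65 110:-65 120:-66 130:-67 140:-67
```

View pics/w27.png

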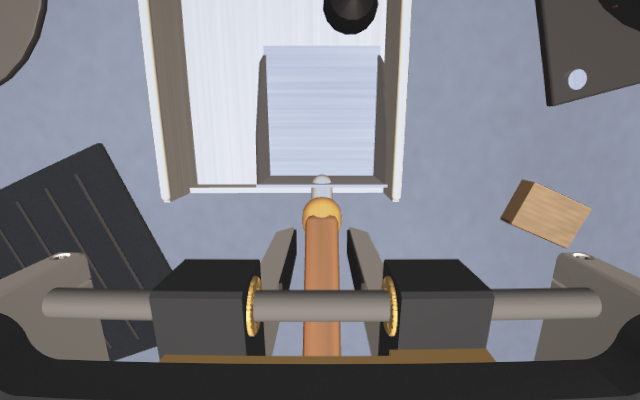

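Call:
carry_out:
  deltas:
    - {"xyz": [0, 7, 0], "turn": 0}
    - {"xyz": [0, 7, 0], "turn": 0}

```text
clock: 30.55
position: [0.4164, 0.0931, 0.0693]
eef_rot: [1.996, -2.425, -0.001]
wrist_force: [0.2, 0.5, -0.0]
finger_gap: 0.0328
```

Call:
carry_out:
  deltas:
    - {"xyz": [0, 0, 0], "turn": 0}
    - {"xyz": [0, 0, 0], "turn": 0}
    - {"xyz": [0, 0, 0], "turn": 0}
    - {"xyz": [0, 0, 0], "turn": 0}
  fingers: 0
  grip_force: 25

```text
clock: 30.88
position: [0.418, 0.0929, 0.0694]
eef_rot: [-1.996, 2.426, -0.0]
wrist_force: [0.4, -0.1, 1.1]
finger_gap: 0.0199
```

Call:
carry_out:
  deltas:
    - {"xyz": [0, -8, 0], "turn": 0}
    - {"xyz": [0, -20, 0], "turn": 0}
    - {"xyz": [0, -32, 0], "turn": 0}
    - {"xyz": [0, -44, 0], "turn": 0}
    - {"xyz": [0, -56, 0], "turn": 0}
    - {"xyz": [0, -68, 0], "turn": 0}
    - {"xyz": [0, -80, 0], "turn": 0}
    - {"xyz": [0, -80, 0], "turn": 0}

```text
clock: 31.55
position: [0.4999, 0.077, 0.0695]
eef_rot: [-1.994, 2.424, -0.004]
wrist_force: [0.8, -0.3, -2.0]
finger_gap: 0.0198
```

```bash
python3 - <<'E'
from h import *
c=cam("wrist"); save(c,"w28",crop=(180,0,500,240),s=2.4)
s,R,p=pose(); print(p,tray(p),s["wrist_force"],s["finger_gap"]);  prof(c,y0=-.02,hw=.01)
E
```

```text
[0.49838202 0.07714907 0.06927586] [-71.33916502 -26.80636634] [-0.34933808 -0.40884329 -2.61816123] 0.01987008293997015
-10:15 0:-66 10:-10 20:99 30:86 50:-64 60:-64 70:-64 80:-64 90:-64 100:-64 110:-64 120:-64 130:-64 140:-67
```

View pics/w28.png

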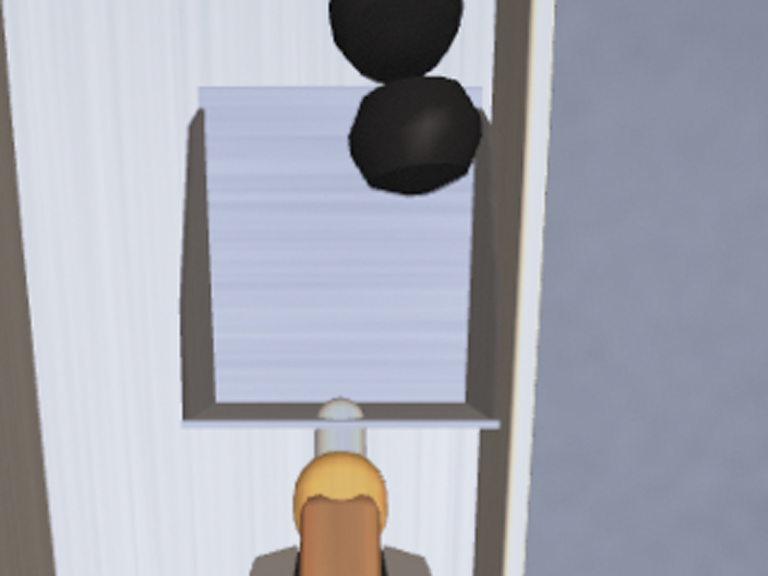

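Call:
carry_out:
  deltas:
    - {"xyz": [0, -10, 1], "turn": 0}
    - {"xyz": [0, -20, 1], "turn": 0}
    - {"xyz": [0, -30, 1], "turn": 0}
    - {"xyz": [0, -40, 1], "turn": 0}
    - {"xyz": [0, -48, 1], "turn": 0}
    - {"xyz": [0, -54, 1], "turn": 0}
    - {"xyz": [0, -54, 0], "turn": 0}
  grip_force: 40

```text
clock: 32.18
position: [0.5499, 0.067, 0.0695]
eef_rot: [1.996, -2.426, 0.0]
wrist_force: [0.7, 0.5, -3.0]
finger_gap: 0.0203
```

```bash
python3 - <<'E'
from h import *
c=cam("wrist"); save(c,"w29",crop=(180,0,500,240),s=2.4)
s,R,p=pose(); print(p,tray(p),s["wrist_force"],s["finger_gap"]);  prof(c,y0=-.02,hw=.01)
E
```

```text
[0.55021758 0.06698723 0.06940797] [-18.51726501 -26.99573132] [-0.86567451 -0.03286856 -1.82323273] 0.01975176824248413
-10:-66 0:-66 10:-9 20:101 30:85 40:-22 50:-64 60:-64 70:-64 80:-64 90:-64 100:-64 110:-64 120:-64 130:-64 140:-60
```

View pics/w29.png

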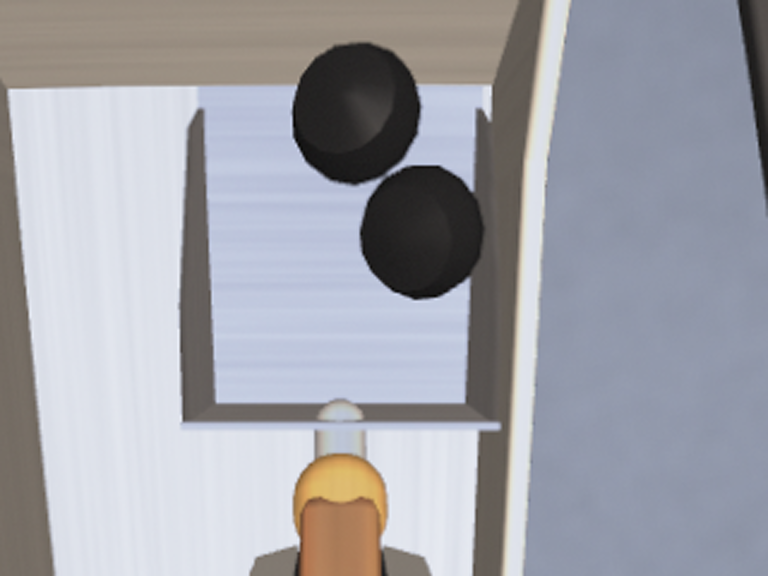

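Both are on the pan. Tilt the lip up by pressing the handle down 18 mm, as in the first pass, then lift.

Call:
carry_out:
  deltas:
    - {"xyz": [0, 0, 3], "turn": 0}
    - {"xyz": [0, 0, 7], "turn": 0}
    - {"xyz": [0, 1, 11], "turn": 0}
    - {"xyz": [0, 2, 15], "turn": 0}
    - {"xyz": [0, 2, 18], "turn": 0}
    - {"xyz": [0, 2, 18], "turn": 0}
  grip_force: 15

```text
clock: 32.73
position: [0.545, 0.068, 0.0516]
eef_rot: [1.995, -2.424, -0.005]
wrist_force: [-6.5, 1.2, 8.1]
finger_gap: 0.0199
```

Call:
carry_out:
  deltas:
    - {"xyz": [0, 0, 0], "turn": 0}
    - {"xyz": [0, 0, 0], "turn": 0}
    - {"xyz": [0, 2, -6], "turn": 0}
    - {"xyz": [0, 4, -14], "turn": 0}
    - {"xyz": [0, 6, -24], "turn": 0}
    - {"xyz": [0, 8, -36], "turn": 0}
    - {"xyz": [0, 10, -48], "turn": 0}
    - {"xyz": [0, 10, -58], "turn": 0}
    - {"xyz": [0, 10, -64], "turn": 0}
    - {"xyz": [0, 10, -64], "turn": 0}
  grip_force: 60

```text
clock: 33.57
position: [0.539, 0.0694, 0.1173]
eef_rot: [-1.994, 2.423, -0.004]
wrist_force: [-0.4, -0.3, -2.0]
finger_gap: 0.0193
```

```bash
python3 - <<'E'
from h import *
c=cam("wrist"); save(c,"w30")
s,R,p=pose(); print(p,tray(p),s["wrist_force"],s["finger_gap"]);  prof(c,y0=-.02,hw=.01)
plan([.47,.08,.27],TY-np.pi/2)
E
```

```text
[0.53829597 0.06944709 0.1163078 ] [-30.68890684 -26.83164034] [-0.11785243 -0.72041498 -2.21379252] 0.019540749579178715
-20:-114 -10:-114 0:-113 10:-4 20:103 30:96 40:-13 50:-45 60:-43 70:-41 80:-38 90:-35 100:-33 110:-30 120:-28 130:-25 140:-24
tcp [0.5383 0.0694 0.1163] head -1.764 -> xyz mm [   2.7   68.7 -153.8] turn -0.004 rows 4.0 j6 1.76 clk 33.6
```

View pics/w30.png

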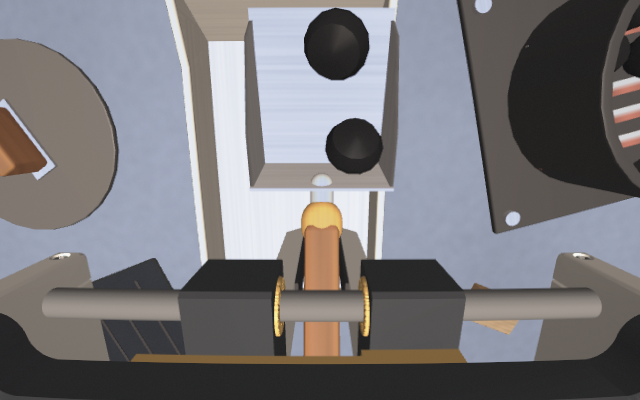

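Call:
carry_out:
  deltas:
    - {"xyz": [0, 2, -8], "turn": 0}
    - {"xyz": [0, 6, -24], "turn": 0}
    - {"xyz": [0, 12, -44], "turn": 0}
    - {"xyz": [0, 22, -66], "turn": 0}
    - {"xyz": [0, 33, -90], "turn": 0}
    - {"xyz": [0, 45, -112], "turn": 0}
    - {"xyz": [1, 56, -132], "turn": 0}
    - {"xyz": [2, 64, -146], "turn": 0}
    - {"xyz": [3, 68, -152], "turn": 0}
    - {"xyz": [3, 69, -153], "turn": 0}

```text
clock: 34.45
position: [0.469, 0.0798, 0.2696]
eef_rot: [-1.996, 2.424, -0.002]
wrist_force: [-0.3, -0.5, -2.5]
finger_gap: 0.0199
```

Call:
carry_out:
  deltas:
    - {"xyz": [6, -2, 0], "turn": 0.01}
    - {"xyz": [18, -6, 0], "turn": 0.02}
    - {"xyz": [36, -12, 0], "turn": 0.03}
    - {"xyz": [58, -20, 0], "turn": 0.04}
    - {"xyz": [82, -30, 0], "turn": 0.05}
    - {"xyz": [106, -42, 0], "turn": 0.06}
    - {"xyz": [130, -54, 0], "turn": 0.07}
    - {"xyz": [154, -67, 0], "turn": 0.08}
    - {"xyz": [176, -80, 0], "turn": 0.09}
    - {"xyz": [196, -92, 0], "turn": 0.1}

```text
clock: 35.28
position: [0.5217, -0.1326, 0.2664]
eef_rot: [1.869, -2.523, -0.003]
wrist_force: [0.5, 0.1, -2.0]
finger_gap: 0.0198
```

Call:
carry_out:
  deltas:
    - {"xyz": [17, -10, 4], "turn": 0}
    - {"xyz": [30, -18, 8], "turn": 0}
    - {"xyz": [39, -24, 12], "turn": 0}
    - {"xyz": [44, -28, 15], "turn": 0}
    - {"xyz": [44, -28, 15], "turn": 0}
    - {"xyz": [44, -28, 15], "turn": 0}

```text
clock: 35.78
position: [0.5355, -0.1799, 0.2528]
eef_rot: [1.872, -2.522, -0.003]
wrist_force: [-0.5, -0.1, -2.1]
finger_gap: 0.0198
```

```bash
python3 - <<'E'
from h import *
plan([.5405,-.1795,.255],-.3-np.pi/2)
c=cam("wrist"); save(c,"w31"); prof(c,y0=-.02,hw=.01)
E
```

```text
tcp [ 0.5355 -0.1799  0.2528] head -1.864 -> xyz mm [-1.8 -4.7 -2.2] turn 0.006 rows 0.1 j6 1.42 clk 35.8
-10:-219 0:10 10:-2 20:101 30:96 40:-18 50:-47 60:-45 70:-42 80:-39 90:-37 100:-34 110:-32 120:-29 130:-27 140:-26
```

View pics/w31.png

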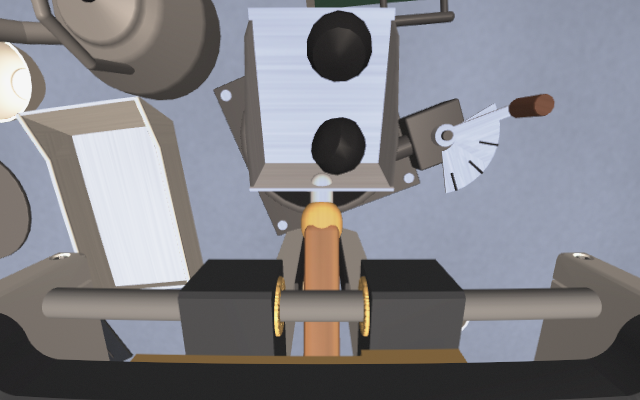

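Call:
carry_out:
  deltas:
    - {"xyz": [0, -3, 0], "turn": 0}
    - {"xyz": [0, -3, 0], "turn": 0}
    - {"xyz": [0, -3, 0], "turn": 0}
  grip_force: 9

```text
clock: 36.08
position: [0.5389, -0.1807, 0.254]
eef_rot: [-1.874, 2.521, -0.001]
wrist_force: [0.8, -0.9, -2.9]
finger_gap: 0.02
```

Call:
carry_out:
  deltas:
    - {"xyz": [0, 0, 0], "turn": 0}
    - {"xyz": [0, 0, 0], "turn": 0}
    - {"xyz": [0, 0, 0], "turn": 0}
  grip_force: 6

```text
clock: 36.33
position: [0.5386, -0.1811, 0.2536]
eef_rot: [1.873, -2.522, 0.0]
wrist_force: [-0.2, -0.1, -2.1]
finger_gap: 0.0201
```

Call:
carry_out:
  deltas:
    - {"xyz": [0, 0, 0], "turn": 0}
    - {"xyz": [0, 0, 0], "turn": 0}
    - {"xyz": [0, 0, 0], "turn": 0}
    - {"xyz": [0, 0, 0], "turn": 0}
  grip_force: 5

```text
clock: 36.67
position: [0.5388, -0.1814, 0.2536]
eef_rot: [-1.872, 2.522, -0.001]
wrist_force: [-0.6, -0.5, -1.5]
finger_gap: 0.0198
```

```bash
python3 - <<'E'
from h import *
c=cam("wrist"); save(c,"w32"); print(sense()["wrist_force"])
E
```

```text
[-0.40858285 -0.07041502 -2.01580958]
```

View pics/w32.png

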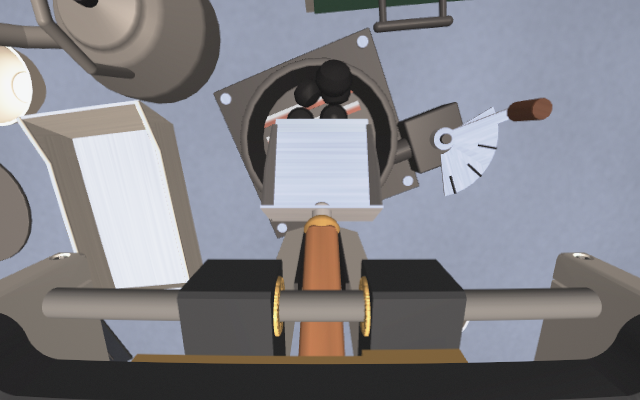

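Call:
carry_out:
  deltas:
    - {"xyz": [0, 0, 0], "turn": 0}
    - {"xyz": [0, 0, -30], "turn": 0}
    - {"xyz": [0, 20, -60], "turn": 0}
    - {"xyz": [0, 50, -70], "turn": 0}
    - {"xyz": [0, 70, -70], "turn": 0}
    - {"xyz": [0, 70, -70], "turn": 0}
  grip_force: 30

```text
clock: 37.22
position: [0.4686, -0.1598, 0.3253]
eef_rot: [1.872, -2.522, 0.001]
wrist_force: [-0.9, 0.4, -1.5]
finger_gap: 0.0199
```

```bash
python3 - <<'E'
from h import *
np.set_printoptions(precision=4,suppress=True)
c=cam("wrist"); save(c,"w33"); s,R,p=pose(); print(p)
P,uv=cloud(c,np.ones((400,640),bool)); m=(np.hypot(P[:,0]-.5997,P[:,1]+.1978)<.07); dark=(c["color"].max(2)<45)[uv[:,1],uv[:,0]]; print("max z inside hopper",np.percentile(P[m&dark][:,2],[50,90,99.9]))
for d in mark_of("wrist","coal0"): print(round(d["conf"],2),np.round(d["point"]),atz(c,d["point"],.035)[0])
c=cam("scene"); save(c,"s33",crop=(200,110,440,320),s=3)
c=cam("top"); save(c,"t33",crop=(160,90,500,310),s=2.3)
E
```

```text
[ 0.4705 -0.1605  0.3246]
max z inside hopper [0.0424 0.0553 0.0606]
0.95 [332.  70.] [ 0.6159 -0.219   0.035 ]
0.86 [303.  74.] [ 0.6234 -0.1781  0.035 ]
0.59 [336.  45.] [ 0.647  -0.2336  0.035 ]
0.58 [312.  44.] [ 0.6572 -0.2026  0.035 ]
0.52 [342. 126.] [ 0.5357 -0.2118  0.035 ]
0.46 [303. 120.] [ 0.5614 -0.1581  0.035 ]
```

View pics/w33.png

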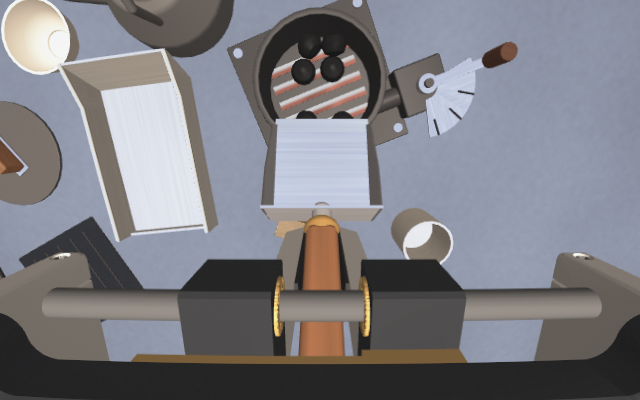

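View pics/t33.png

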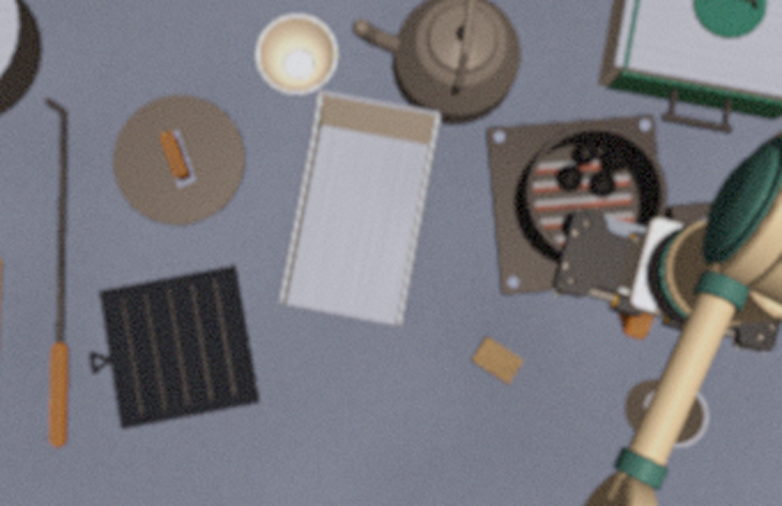

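All six briquettes are in the hopper: detections cluster there, the highest dark point is 61 mm, and the tray is empty. Next, measure the hanging scoop's pitch so I can lay it on the pot holder.

```bash
cat >> h.py <<'E'
def hang(c,box=(285,125,358,195)):
    x,y,z,uv=scoop(c); m=(uv[:,0]>box[0])&(uv[:,0]<box[2])&(uv[:,1]>box[1])&(uv[:,1]<box[3])
    k=np.polyfit(x[m],z[m],1); r=z[m]-np.polyval(k,x[m]); print("std",r.std(),"theta %.1f deg"%np.degrees(-np.arctan(k[0])),"x",x[m].min()*1e3,x[m].max()*1e3,"z at",np.polyval(k,[x[m].min(),x[m].max()])*1e3)
E
python3 - <<'E'
from h import *
c=cam("wrist"); hang(c)
x,y,z,uv=scoop(c)
for r in range(110,215,4):
    m=(uv[:,0]==322)&(uv[:,1]==r); print(r,np.round(x[m]*1e3,1),np.round(z[m]*1e3,1),end=" ")
print()
d=silhouettes("top","pot_holder")[0]; ct=cam("top"); d=silhouettes("top","pot_holder")[0]; P,_=cloud(ct,d["mask"]); print(d["conf"],cv2.minAreaRect(P[:,:2].astype(np.float32)))
E
```

```text
std 0.0007204370573954678 theta 28.8 deg x 19.036868995107888 75.46837593011665 z at [ -78.35392633 -109.35702768]
110 [102.] [-277.6] 114 [96.4] [-275.6] 118 [90.8] [-276.5] 122 [79.] [-111.4] 126 [75.4] [-109.5] 130 [71.9] [-106.3] 134 [68.4] [-104.] 138 [64.9] [-102.6] 142 [61.5] [-101.7] 146 [58.1] [-99.8] 150 [54.7] [-97.6] 154 [51.3] [-97.3] 158 [48.] [-95.] 162 [44.6] [-93.6] 166 [41.4] [-91.2] 170 [38.3] [-88.7] 174 [35.] [-87.] 178 [31.9] [-85.] 182 [28.8] [-83.1] 186 [25.5] [-81.9] 190 [22.5] [-79.9] 194 [19.1] [-79.4] 198 [16.3] [-76.8] 202 [21.7] [-39.2] 206 [21.] [-30.2] 210 [18.3] [-29.8] 214 [16.2] [-27.3] 
0.79 ((0.4132518172264099, 0.3311648368835449), (0.18297624588012695, 0.20164859294891357), 10.765793800354004)
```

```bash
python3 - <<'E'
from h import *
plan([.3835,.3047,.22],.535-np.pi/2)
E
```

```text
tcp [ 0.4723 -0.1613  0.3228] head -1.864 -> xyz mm [-420.4  219.8  103. ] turn -0.829 rows 11.6 j6 1.40 clk 37.6
```

Call:
carry_out:
  deltas:
    - {"xyz": [-35, 18, 0], "turn": -0.08}
    - {"xyz": [-70, 36, 0], "turn": -0.16}
    - {"xyz": [-108, 56, 0], "turn": -0.24}
    - {"xyz": [-145, 76, 0], "turn": -0.32}
    - {"xyz": [-182, 95, 0], "turn": -0.4}
    - {"xyz": [-219, 114, 5], "turn": -0.48}
    - {"xyz": [-255, 133, 10], "turn": -0.56}
    - {"xyz": [-290, 152, 20], "turn": -0.64}
    - {"xyz": [-325, 170, 30], "turn": -0.72}
    - {"xyz": [-355, 186, 40], "turn": -0.78}

```text
clock: 38.45
position: [0.3959, 0.2353, 0.2829]
eef_rot: [-2.694, 1.614, 0.0]
wrist_force: [0.2, -1.3, -2.4]
finger_gap: 0.0202
```

```bash
python3 - <<'E'
from h import *
plan([.3835,.3047,.18],.535-np.pi/2)
c=cam("wrist"); hang(c)
E
```

```text
tcp [0.3959 0.2353 0.2829] head -1.080 -> xyz mm [-66.9 -21.8 103. ] turn -0.044 rows 3.0 j6 1.46 clk 38.5
std 0.0007325752422188943 theta 28.7 deg x 19.566228740244462 76.25772976274817 z at [ -76.40368138 -107.39120497]
```

Call:
carry_out:
  deltas:
    - {"xyz": [-30, -10, 30], "turn": -0.02}
    - {"xyz": [-60, -20, 65], "turn": -0.04}
    - {"xyz": [-67, -22, 100], "turn": -0.04}
    - {"xyz": [-67, -22, 103], "turn": -0.04}
    - {"xyz": [-67, -22, 103], "turn": -0.04}

```text
clock: 38.92
position: [0.383, 0.3015, 0.1779]
eef_rot: [2.719, -1.562, -0.005]
wrist_force: [0.5, -0.5, -0.9]
finger_gap: 0.0198
```

```bash
python3 - <<'E'
from h import *
plan([.3835,.3047,.121],.535-np.pi/2)
c=cam("wrist"); hang(c); save(c,"w34")
E
```

```text
tcp [0.383  0.3015 0.1779] head -1.043 -> xyz mm [-2.6 -2.5 56.9] turn -0.007 rows 1.4 j6 1.57 clk 38.9
std 0.0007275961026393794 theta 29.1 deg x 17.678411285224975 73.98402571509102 z at [ -80.89209513 -112.17326266]
```

View pics/w34.png

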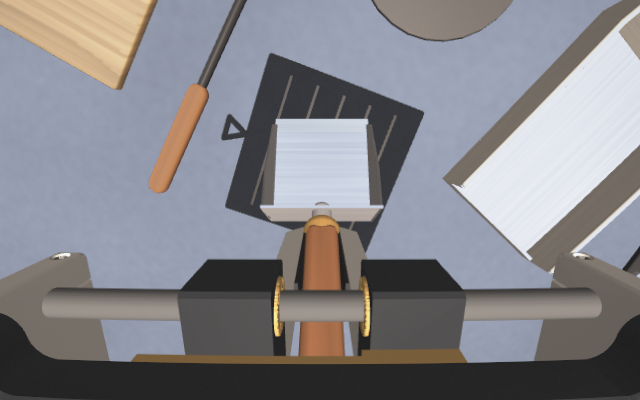

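Call:
carry_out:
  deltas:
    - {"xyz": [-2, -2, 35], "turn": 0}
    - {"xyz": [-2, -2, 52], "turn": 0}
    - {"xyz": [-2, -2, 57], "turn": 0}
    - {"xyz": [-2, -2, 58], "turn": 0}
  grip_force: 10

```text
clock: 39.3
position: [0.3864, 0.3044, 0.1233]
eef_rot: [-2.721, 1.568, -0.001]
wrist_force: [0.7, -0.1, -1.9]
finger_gap: 0.02
```

Call:
carry_out:
  deltas:
    - {"xyz": [0, 5, 5], "turn": 0}
    - {"xyz": [0, 11, 10], "turn": 0}
    - {"xyz": [0, 17, 15], "turn": 0}
    - {"xyz": [0, 22, 20], "turn": 0}
    - {"xyz": [0, 31, 31], "turn": 0}
    - {"xyz": [0, 35, 37], "turn": 0}
    - {"xyz": [0, 39, 43], "turn": 0}
    - {"xyz": [0, 42, 48], "turn": 0}
    - {"xyz": [0, 42, 48], "turn": 0}
  grip_force: 4

```text
clock: 40.05
position: [0.3477, 0.2831, 0.0735]
eef_rot: [2.721, -1.566, -0.002]
wrist_force: [0.7, -0.3, -1.6]
finger_gap: 0.0202
```

```bash
python3 - <<'E'
from h import *
s=sense(); print(s["position"],s["wrist_force"])
c=cam("wrist"); prof(c,hw=.02); save(c,"w35")
E
```

```text
[0.34770956 0.28309541 0.07352005] [ 0.73929299 -0.31255153 -1.58193809]
-10:15 0:5 10:-7 20:93 30:-19 40:-63 50:-63 60:-64 70:-64 80:-65 90:-65 100:-66 110:-66 120:-67 130:-68 140:-68
```

View pics/w35.png

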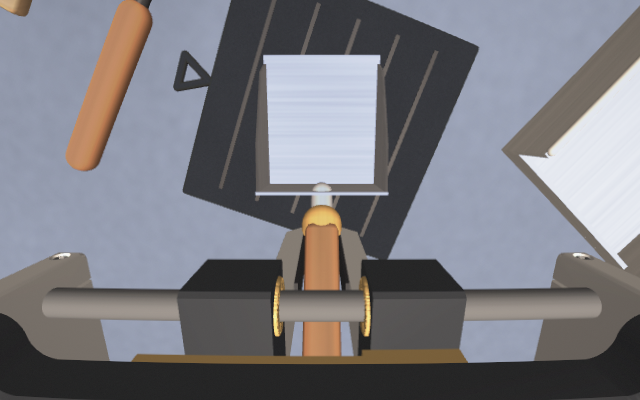

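Call:
carry_out:
  deltas:
    - {"xyz": [0, 1, 3], "turn": 0}
    - {"xyz": [0, 1, 4], "turn": 0}
    - {"xyz": [0, 1, 4], "turn": 0}

```text
clock: 40.35
position: [0.3483, 0.2834, 0.0704]
eef_rot: [-2.723, 1.567, -0.0]
wrist_force: [0.3, -0.5, -1.1]
finger_gap: 0.0198
```

Call:
carry_out:
  deltas:
    - {"xyz": [0, 0, 0], "turn": 0}
    - {"xyz": [0, 0, 0], "turn": 0}
    - {"xyz": [0, 0, 0], "turn": 0}
    - {"xyz": [0, 0, -30], "turn": 0}
    - {"xyz": [0, 0, -70], "turn": 0}
    - {"xyz": [0, 0, -110], "turn": 0}
    - {"xyz": [0, 0, -150], "turn": 0}
    - {"xyz": [0, 0, -180], "turn": 0}
    - {"xyz": [0, 0, -180], "turn": 0}
  fingers: 0.5

```text
clock: 41.1
position: [0.3516, 0.2853, 0.2572]
eef_rot: [-2.712, 1.561, -0.011]
wrist_force: [0.0, 0.4, 0.8]
finger_gap: 0.0468
```

```bash
python3 - <<'E'
from h import *
np.set_printoptions(precision=4,suppress=True)
c=cam("wrist"); save(c,"w36")
for k,z in dict(scoop=.006,scoop_grip=.0715,pot_holder=0).items():
    for d in mark_of("wrist",k)[:1]: print(k,d["conf"],d["point"],atz(c,d["point"],z)[0])
d=silhouettes("wrist","scoop")[0]; P,uv=cloud(c,d["mask"]); m=(P[:,2]<.014); q=P[m]; print("pan z",q[:,2].mean(),len(q))
A=np.c_[q[:,:2],np.ones(len(q))]; k=np.linalg.lstsq(A,q[:,2],rcond=None)[0]; print("tilt",np.hypot(k[0],k[1]))
d=silhouettes("wrist","pot_holder")[0]; P,uv=cloud(c,d["mask"]); print(cv2.minAreaRect(P[:,:2].astype(np.float32)))
ct=cam("top"); save(ct,"t36",crop=(160,90,500,310),s=2.3)
plan([.6565,.3227,.24],.363-np.pi/2)
P,uv=cloud(ct,np.ones((400,640),bool)); m=(P[:,2]>.04)&(P[:,2]<.07)&(np.hypot(P[:,0]-.656,P[:,1]-.322)<.08); print("lid grip top cam",P[m].mean(0),cv2.minAreaRect(P[m][:,:2].astype(np.float32)))
E
```

```text
scoop 0.73 [306.2, 160.6] [0.3717 0.3224 0.006 ]
scoop_grip 0.64 [302.7, 236.2] [0.2935 0.2793 0.0715]
pot_holder 0.94 [321.1, 133.6] [0.4144 0.3229 0.    ]
pan z 0.008333437375500468 3957
tilt 0.0049245786168464435
((0.4139613211154938, 0.33433765172958374), (0.1838701218366623, 0.20964030921459198), 10.498141288757324)
tcp [0.3473 0.2827 0.2487] head -1.044 -> xyz mm [ 120.8 -287.5    7.7] turn 0.163 rows 7.5 j6 1.57 clk 41.5
lid grip top cam [0.6527 0.3216 0.0522] ((0.6533501744270325, 0.32270264625549316), (0.059235356748104095, 0.018275171518325806), 19.81464195251465)
```

View pics/w36.png

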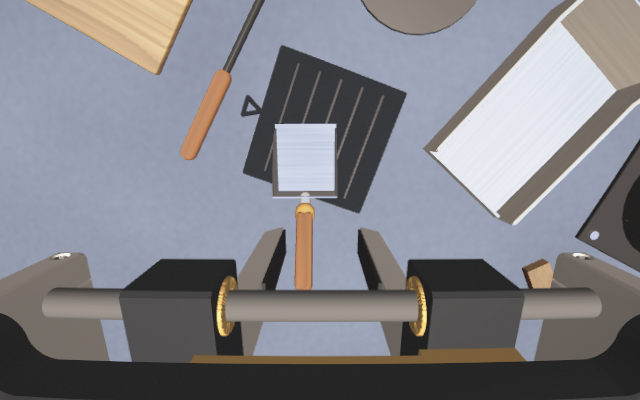

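The scoop ended up about 43 mm from the holder centre, lying flat (tilt 0.005, tolerance 70 mm). It shifted on release, so I'll recheck it at the end. The lid hasn't moved, so I'll fetch it.

Call:
carry_out:
  deltas:
    - {"xyz": [121, -288, 8], "turn": 0.16}
    - {"xyz": [121, -288, 8], "turn": 0.16}
    - {"xyz": [121, -288, 8], "turn": 0.16}
    - {"xyz": [121, -288, 8], "turn": 0.16}
    - {"xyz": [121, -288, 8], "turn": 0.16}
    - {"xyz": [121, -288, 8], "turn": 0.16}
    - {"xyz": [121, -288, 8], "turn": 0.16}
    - {"xyz": [121, -288, 8], "turn": 0.16}
    - {"xyz": [121, -288, 8], "turn": 0.16}
    - {"xyz": [121, -288, 8], "turn": 0.16}

```text
clock: 42.28
position: [0.6579, 0.3229, 0.2393]
eef_rot: [2.585, -1.778, -0.005]
wrist_force: [0.2, -0.8, -0.8]
finger_gap: 0.0468
```

Call:
carry_out:
  deltas:
    - {"xyz": [0, 0, 0], "turn": 0.0}
    - {"xyz": [0, 0, 0], "turn": 0.0}

```text
clock: 42.45
position: [0.6563, 0.3233, 0.2425]
eef_rot: [2.589, -1.778, -0.001]
wrist_force: [-0.7, 0.2, -0.4]
finger_gap: 0.0468
```

```bash
python3 - <<'E'
from h import *
np.set_printoptions(precision=4,suppress=True)
c=cam("wrist"); save(c,"w37")
P,_=cloud(c,np.ones((400,640),bool))
m=(P[:,2]>.042)&(P[:,2]<.07)&(np.hypot(P[:,0]-.65,P[:,1]-.32)<.07); r=cv2.minAreaRect(P[m][:,:2].astype(np.float32)); print("grip",r,P[m].mean(0))
m=(abs(P[:,2]-.018)<.004)&(np.hypot(P[:,0]-.65,P[:,1]-.32)<.12); print("disc",cv2.minEnclosingCircle(P[m][:,:2].astype(np.float32)))
plan([r[0][0],r[0][1],.044],.36-np.pi/2)
E
```

```text
grip ((0.6565310955047607, 0.32348230481147766), (0.058699481189250946, 0.017568647861480713), 21.21261978149414) [0.6572 0.3237 0.0536]
disc ((0.6561502814292908, 0.3228912949562073), 0.0859367698431015)
tcp [0.6564 0.3234 0.243 ] head -1.204 -> xyz mm [  0.   -0.3 199. ] turn 0.007 rows 4.8 j6 1.57 clk 42.5
```

View pics/w37.png

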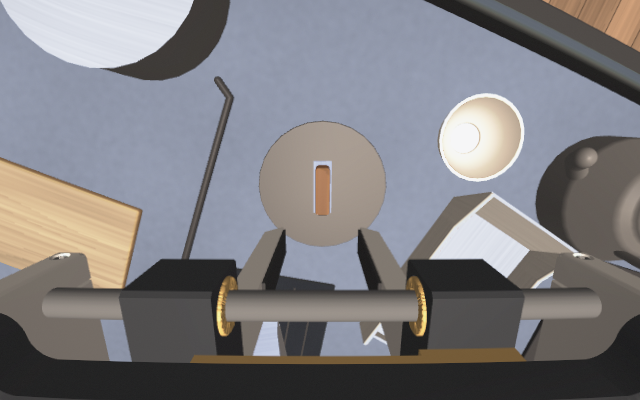

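Call:
carry_out:
  deltas:
    - {"xyz": [0, 0, 40], "turn": 0}
    - {"xyz": [0, 0, 80], "turn": 0}
    - {"xyz": [0, 0, 120], "turn": 0}
    - {"xyz": [0, 0, 160], "turn": 0}
    - {"xyz": [0, 0, 185], "turn": 0}
    - {"xyz": [0, 0, 198], "turn": 0}
    - {"xyz": [0, 0, 198], "turn": 0}
    - {"xyz": [0, 0, 198], "turn": 0}

```text
clock: 43.17
position: [0.658, 0.3237, 0.0456]
eef_rot: [-2.589, 1.778, -0.001]
wrist_force: [0.3, 0.3, 0.7]
finger_gap: 0.0468
```

Call:
carry_out:
  deltas:
    - {"xyz": [0, 0, 0], "turn": 0}
    - {"xyz": [0, 0, 0], "turn": 0}
    - {"xyz": [0, 0, 0], "turn": 0}
    - {"xyz": [0, 0, 0], "turn": 0}
    - {"xyz": [0, 0, 0], "turn": 0}
    - {"xyz": [0, 0, 0], "turn": 0}
  fingers: 0
  grip_force: 30

```text
clock: 43.67
position: [0.6585, 0.3233, 0.0456]
eef_rot: [-2.588, 1.779, -0.002]
wrist_force: [0.0, -1.1, 4.5]
finger_gap: 0.0178
```

Call:
carry_out:
  deltas:
    - {"xyz": [0, 0, -30], "turn": 0}
    - {"xyz": [0, 0, -70], "turn": 0}
    - {"xyz": [0, 0, -110], "turn": 0}
    - {"xyz": [0, 0, -150], "turn": 0}
    - {"xyz": [0, 0, -190], "turn": 0}
    - {"xyz": [0, 0, -230], "turn": 0}
    - {"xyz": [0, 0, -245], "turn": 0}
    - {"xyz": [0, 0, -245], "turn": 0}

```text
clock: 44.33
position: [0.6596, 0.324, 0.2948]
eef_rot: [-2.583, 1.775, -0.008]
wrist_force: [1.8, -0.1, -2.7]
finger_gap: 0.0175
```

```bash
python3 - <<'E'
from h import *
plan([.5997,-.1978,.29]); print(sense()["wrist_force"],sense()["finger_gap"])
E
```

```text
tcp [0.6596 0.324  0.2948] head -1.204 -> xyz mm [465.7 242.9   2.5] turn 0.000 rows 12.6 j6 1.57 clk 44.3
[ 1.78047933 -0.06862269 -2.68039214] 0.01753353588834454
```

Call:
carry_out:
  deltas:
    - {"xyz": [35, 18, 0], "turn": 0}
    - {"xyz": [70, 36, 0], "turn": 0}
    - {"xyz": [105, 54, 0], "turn": 0}
    - {"xyz": [140, 73, 0], "turn": 0}
    - {"xyz": [175, 91, 0], "turn": 0}
    - {"xyz": [210, 109, 0], "turn": 0}
    - {"xyz": [245, 128, 0], "turn": 0}
    - {"xyz": [280, 146, 0], "turn": 0}
    - {"xyz": [315, 164, 0], "turn": 0}
    - {"xyz": [350, 182, 0], "turn": 0}

```text
clock: 45.17
position: [0.6114, -0.0701, 0.2862]
eef_rot: [2.587, -1.778, -0.008]
wrist_force: [-0.3, 0.6, -3.9]
finger_gap: 0.0178
```

Call:
carry_out:
  deltas:
    - {"xyz": [35, 18, 0], "turn": 0}
    - {"xyz": [70, 36, 0], "turn": 0}
    - {"xyz": [95, 50, 0], "turn": 0}
    - {"xyz": [112, 60, 0], "turn": 0}
    - {"xyz": [112, 60, 0], "turn": 0}
    - {"xyz": [112, 60, 30], "turn": 0}
    - {"xyz": [112, 60, 60], "turn": 0}
    - {"xyz": [112, 60, 90], "turn": 0}
    - {"xyz": [112, 60, 90], "turn": 0}

```text
clock: 45.92
position: [0.592, -0.1917, 0.1904]
eef_rot: [2.587, -1.778, -0.028]
wrist_force: [-1.2, 0.5, -3.7]
finger_gap: 0.0179
```

```bash
python3 - <<'E'
from h import *
np.set_printoptions(precision=4,suppress=True)
plan([.6012,-.198,.136]); print(sense()["wrist_force"],sense()["finger_gap"])
c=cam("wrist"); save(c,"w38"); P,_=cloud(c,np.ones((400,640),bool)); s,R,p=pose()
m=(abs(P[:,2]-(p[2]-.044+.018))<.006)&(np.hypot(P[:,0]-p[0],P[:,1]-p[1])<.12); q=P[m]; print("disc",cv2.minEnclosingCircle(q[:,:2].astype(np.float32)),q.mean(0))
A=np.c_[q[:,:2],np.ones(len(q))]; print("plane",np.linalg.lstsq(A,q[:,2],rcond=None)[0][:2])
m=(abs(P[:,2]-.1)<.004)&(np.hypot(P[:,0]-.6,P[:,1]+.2)<.1); print("rim",m.sum(),cv2.minEnclosingCircle(P[m][:,:2].astype(np.float32)) if m.sum()>10 else "")
c=cam("scene"); save(c,"s38",crop=(200,180,440,340),s=3.2)
E
```

```text
tcp [ 0.592  -0.1917  0.1904] head -1.204 -> xyz mm [ 9.9 -7.  54.2] turn 0.000 rows 1.3 j6 0.78 clk 45.9
[-1.178   0.5317 -3.6506] 0.017918825348163483
disc ((0.5889464020729065, -0.19117791950702667), 0.08585800975561142) [ 0.6111 -0.1733  0.1633]
plane [-0.0138  0.0067]
rim 76 ((0.6772934198379517, -0.18470913171768188), 0.02283463254570961)
```

View pics/w38.png

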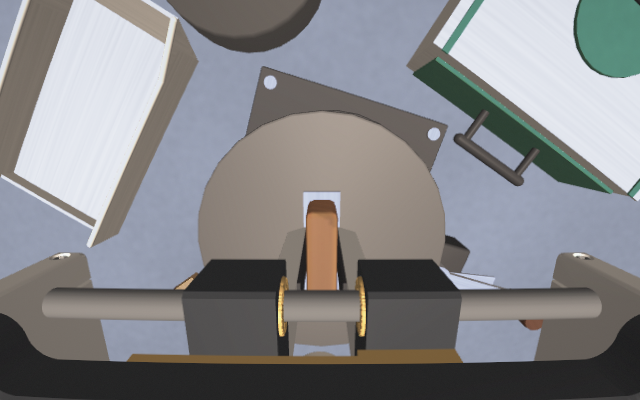

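View pics/s38.png

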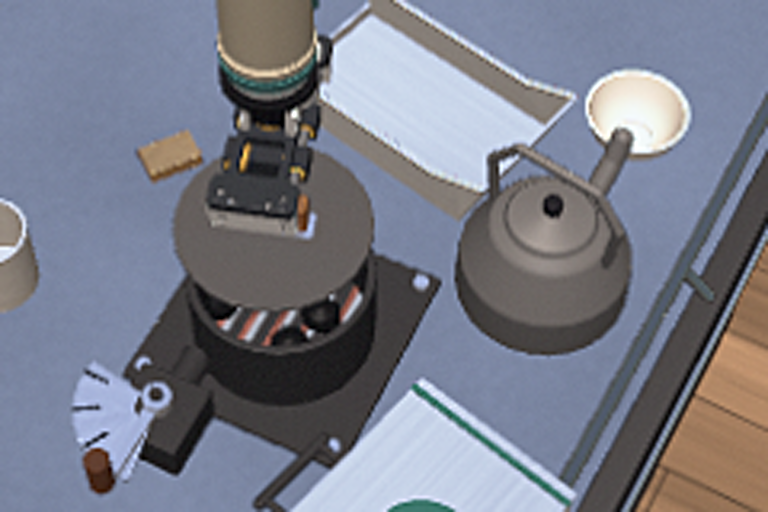

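Call:
carry_out:
  deltas:
    - {"xyz": [5, -3, 0], "turn": 0}
    - {"xyz": [5, -3, 0], "turn": 0}
    - {"xyz": [5, -3, 0], "turn": 0}

```text
clock: 46.27
position: [0.6036, -0.1989, 0.2015]
eef_rot: [-2.588, 1.779, -0.006]
wrist_force: [0.4, -0.6, -3.4]
finger_gap: 0.0178
```

```bash
python3 - <<'E'
from h import *
plan([.6025,-.1983,.136])
E
```

```text
tcp [ 0.6036 -0.1989  0.2015] head -1.204 -> xyz mm [-1.2  1.  65.5] turn 0.000 rows 1.6 j6 0.78 clk 46.3
```

Call:
carry_out:
  deltas:
    - {"xyz": [-1, 1, 20], "turn": 0}
    - {"xyz": [-1, 1, 38], "turn": 0}
    - {"xyz": [-1, 1, 48], "turn": 0}
    - {"xyz": [-1, 1, 56], "turn": 0}
    - {"xyz": [-1, 1, 62], "turn": 0}
    - {"xyz": [-1, 1, 66], "turn": 0}
    - {"xyz": [-1, 1, 68], "turn": 0}
    - {"xyz": [-1, 1, 68], "turn": 0}
    - {"xyz": [-1, 1, 68], "turn": 0}

```text
clock: 47.02
position: [0.6011, -0.1979, 0.1335]
eef_rot: [-2.589, 1.779, -0.003]
wrist_force: [-2.2, 0.9, 6.3]
finger_gap: 0.0181
```

```bash
python3 - <<'E'
from h import *
s=sense(); print(s["position"],s["wrist_force"],s["moment"])
c=cam("wrist"); P,_=cloud(c,np.ones((400,640),bool)); s,R,p=pose()
m=(abs(P[:,2]-.106)<.006)&(np.hypot(P[:,0]-p[0],P[:,1]-p[1])<.12); q=P[m]; print("disc",cv2.minEnclosingCircle(q[:,:2].astype(np.float32)),q.mean(0))
E
```

```text
[ 0.60111051 -0.19785853  0.1334546 ] [-2.24548185  0.93893812  6.33948616] [0.29002749 0.60725129 0.02902826]
disc ((0.598841667175293, -0.19808633625507355), 0.08622024208307266) [ 0.62691835 -0.18713053  0.10636979]
```

The lid is seated: disc top 106 mm, centred within 1 mm, with +6 N contact. Release and rise.

Call:
carry_out:
  deltas:
    - {"xyz": [0, 0, -1], "turn": 0}
    - {"xyz": [0, 0, -1], "turn": 0}
    - {"xyz": [0, 0, -1], "turn": 0}
    - {"xyz": [0, 0, -1], "turn": 0}
  fingers: 0.5

```text
clock: 47.4
position: [0.6011, -0.198, 0.1325]
eef_rot: [-2.589, 1.78, -0.001]
wrist_force: [-0.4, -0.8, 0.3]
finger_gap: 0.0411
```

Call:
carry_out:
  deltas:
    - {"xyz": [0, 0, -30], "turn": 0}
    - {"xyz": [0, 0, -70], "turn": 0}
    - {"xyz": [0, 0, -110], "turn": 0}
    - {"xyz": [0, 0, -120], "turn": 0}
    - {"xyz": [0, 0, -120], "turn": 0}
    - {"xyz": [0, 0, -120], "turn": 0}

```text
clock: 47.9
position: [0.6007, -0.1977, 0.2522]
eef_rot: [2.589, -1.78, 0.001]
wrist_force: [0.3, -0.3, -0.7]
finger_gap: 0.0471
```

```bash
python3 - <<'E'
from h import *
np.set_printoptions(precision=4,suppress=True)
c=cam("wrist"); P,_=cloud(c,np.ones((400,640),bool)); save(c,"w39")
m=(abs(P[:,2]-.106)<.006)&(np.hypot(P[:,0]-.6,P[:,1]+.198)<.1); q=P[m]; print("disc",cv2.minEnclosingCircle(q[:,:2].astype(np.float32)),q.mean(0))
A=np.c_[q[:,:2],np.ones(len(q))]; print("plane",np.linalg.lstsq(A,q[:,2],rcond=None)[0][:2])
plan([.5645,-.427,.22],.065)
E
```

```text
disc ((0.598887026309967, -0.19768045842647552), 0.08644064515829086) [ 0.6073 -0.1949  0.1064]
plane [-0.0009  0.0002]
tcp [ 0.5999 -0.1974  0.2507] head -1.204 -> xyz mm [201.7 115.3  30.5] turn -1.269 rows 10.2 j6 0.78 clk 48.0
```

View pics/w39.png

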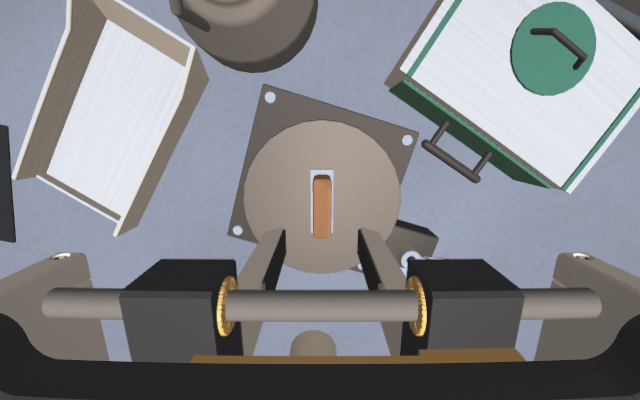

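Lid seated flat and released. Now to the lever knob.

Call:
carry_out:
  deltas:
    - {"xyz": [20, 12, 0], "turn": -0.12}
    - {"xyz": [40, 23, 0], "turn": -0.24}
    - {"xyz": [60, 35, 0], "turn": -0.36}
    - {"xyz": [80, 46, 0], "turn": -0.48}
    - {"xyz": [101, 58, 0], "turn": -0.6}
    - {"xyz": [121, 69, 0], "turn": -0.72}
    - {"xyz": [141, 81, 0], "turn": -0.84}
    - {"xyz": [161, 92, 0], "turn": -0.96}
    - {"xyz": [182, 104, 10], "turn": -1.08}
    - {"xyz": [202, 115, 20], "turn": -1.2}

```text
clock: 48.78
position: [0.5647, -0.4282, 0.2294]
eef_rot: [-3.139, -0.002, 0.005]
wrist_force: [0.2, 0.7, -1.0]
finger_gap: 0.0469
```

Call:
carry_out:
  deltas:
    - {"xyz": [0, 0, 0], "turn": -0.06}
    - {"xyz": [0, 0, 0], "turn": -0.06}
    - {"xyz": [0, 0, 0], "turn": -0.06}

```text
clock: 49.03
position: [0.565, -0.4269, 0.2297]
eef_rot: [-3.137, -0.084, 0.005]
wrist_force: [-0.5, -0.1, -0.8]
finger_gap: 0.047
```

```bash
python3 - <<'E'
from h import *
np.set_printoptions(precision=4,suppress=True)
c=cam("wrist"); save(c,"w40"); P,_=cloud(c,np.ones((400,640),bool))
m=(np.hypot(P[:,0]-.565,P[:,1]+.43)<.06)&(P[:,2]>.095)&(P[:,2]<.11); Q=P[m]; print("knob",len(Q),Q.mean(0))
k=Q.mean(0); plan([k[0],k[1],.088],.065)
E
```

```text
knob 392 [ 0.5647 -0.4268  0.1036]
tcp [ 0.5654 -0.4267  0.2307] head 0.054 -> xyz mm [ -0.5   0.4 142.7] turn -0.011 rows 3.4 j6 -0.80 clk 49.1
```

View pics/w40.png

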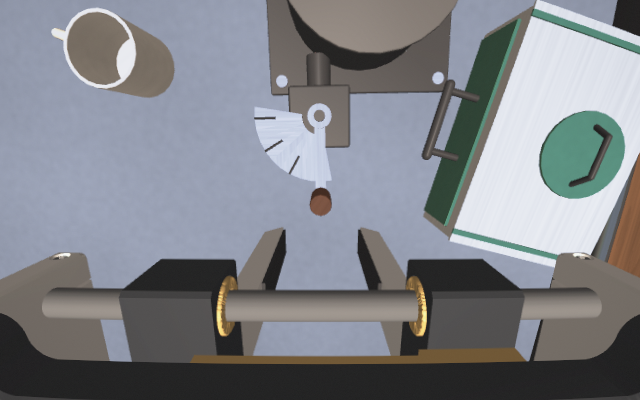

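Call:
carry_out:
  deltas:
    - {"xyz": [0, 0, 40], "turn": 0}
    - {"xyz": [0, 0, 80], "turn": 0}
    - {"xyz": [0, 0, 120], "turn": 0}
    - {"xyz": [0, 0, 142], "turn": 0}
    - {"xyz": [0, 0, 142], "turn": 0}
    - {"xyz": [0, 0, 142], "turn": 0}

```text
clock: 49.58
position: [0.5656, -0.4262, 0.0896]
eef_rot: [-3.139, -0.088, 0.003]
wrist_force: [0.6, 0.5, 0.9]
finger_gap: 0.047
```

Call:
carry_out:
  deltas:
    - {"xyz": [0, 0, 0], "turn": 0}
    - {"xyz": [0, 0, 0], "turn": 0}
    - {"xyz": [0, 0, 0], "turn": 0}
    - {"xyz": [0, 0, 0], "turn": 0}
    - {"xyz": [0, 0, 0], "turn": 0}
    - {"xyz": [0, 0, 0], "turn": 0}
  fingers: 0
  grip_force: 10

```text
clock: 50.08
position: [0.564, -0.4285, 0.0928]
eef_rot: [3.138, 0.088, -0.004]
wrist_force: [-4.3, -1.0, 6.4]
finger_gap: 0.0228
```

```bash
python3 - <<'E'
from h import *
s,R,p=pose(); print(p,s["finger_gap"],s["wrist_force"],head())
pv=np.array([.5588,-.3367]); v=p[:2]-pv; print(np.hypot(*v),np.arctan2(v[1],v[0]))
for t in list(np.arange(.1,1.01,.1))+[1.047]:
    c,s_=np.cos(-t),np.sin(-t); q=pv+np.array([[c,-s_],[s_,c]])@v
    print(np.round(R.T@np.array([q[0]-p[0],q[1]-p[1],0])*1000,0),"turn %.2f"%(t),np.round(q,4))
E
```

```text
[ 0.56400929 -0.42852543  0.09276164] 0.022785789220686983 [-4.27822546 -0.99272508  6.42338396] 0.05585283778640658
0.09197307152702511 -1.5141267015676927
[-9. -0.  0.] turn 0.10 [ 0.5548 -0.4286]
[-18.  -2.   0.] turn 0.20 [ 0.5457 -0.4277]
[-27.  -4.   0.] turn 0.30 [ 0.5366 -0.426 ]
[-36.  -7.   0.] turn 0.40 [ 0.5278 -0.4233]
[-44. -11.   0.] turn 0.50 [ 0.5193 -0.4198]
[-52. -16.   0.] turn 0.60 [ 0.5113 -0.4154]
[-59. -22.   0.] turn 0.70 [ 0.5036 -0.4103]
[-66. -28.   0.] turn 0.80 [ 0.4966 -0.4044]
[-72. -35.   0.] turn 0.90 [ 0.4901 -0.3979]
[-77. -42.   0.] turn 1.00 [ 0.4843 -0.3907]
[-80. -46.   0.] turn 1.05 [ 0.4819 -0.3871]
```

Call:
carry_out:
  deltas:
    - {"xyz": [-9, 0, 0], "turn": 0.1}
    - {"xyz": [-18, -2, 0], "turn": 0.2}
    - {"xyz": [-27, -4, 0], "turn": 0.3}
    - {"xyz": [-36, -7, 0], "turn": 0.4}
    - {"xyz": [-44, -11, 0], "turn": 0.5}
    - {"xyz": [-52, -16, 0], "turn": 0.6}
    - {"xyz": [-59, -22, 0], "turn": 0.7}
    - {"xyz": [-66, -28, 0], "turn": 0.8}
    - {"xyz": [-72, -35, 0], "turn": 0.9}

```text
clock: 50.83
position: [0.4924, -0.4005, 0.0927]
eef_rot: [2.856, -1.292, 0.01]
wrist_force: [-1.2, -6.4, 1.0]
finger_gap: 0.0228
```

Call:
carry_out:
  deltas:
    - {"xyz": [0, 0, 0], "turn": 0}
    - {"xyz": [0, 0, 0], "turn": 0}

```text
clock: 51.0
position: [0.4912, -0.3986, 0.0927]
eef_rot: [2.863, -1.283, 0.003]
wrist_force: [-4.7, -3.5, 5.8]
finger_gap: 0.0225
```

```bash
python3 - <<'E'
from h import *
s,R,p=pose(); print(p,s["finger_gap"],s["wrist_force"],head())
pv=np.array([.5588,-.3367]); v=p[:2]-pv; a=np.arctan2(v[1],v[0]); print(np.hypot(*v),"lever ang",a+np.pi-.055)
c=cam("wrist"); save(c,"w41")
for t in [.05,.1,.15,.2]:
    cc,s_=np.cos(-t),np.sin(-t); q=pv+np.array([[cc,-s_],[s_,cc]])@v
    print(np.round(R.T@np.array([q[0]-p[0],q[1]-p[1],0])*1000,1),"turn %.2f"%(t))
E
```

```text
[ 0.49115928 -0.39859114  0.09266767] 0.022533650002537927 [-4.69278386 -3.53843842  5.77984094] -0.8425794766654903
0.09168303899227989 lever ang 0.6860399177048465
[-4.6 -0.1 -0. ] turn 0.05
[-9.2 -0.3 -0. ] turn 0.10
[-13.7  -0.9  -0. ] turn 0.15
[-18.2  -1.6  -0.1] turn 0.20
```

View pics/w41.png

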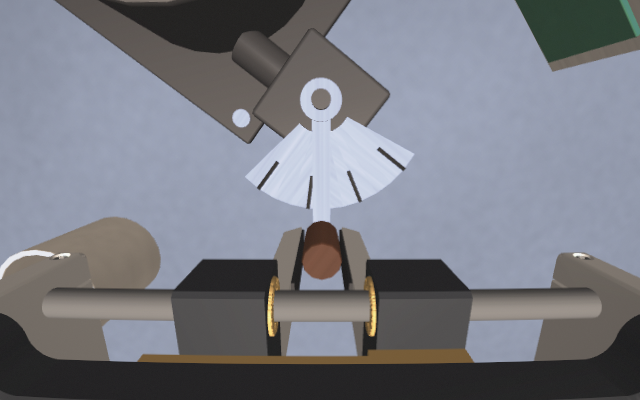

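The lever is at about 0.68, just short of the one-third mark at (310,192). Move the last 0.15 rad.

Call:
carry_out:
  deltas:
    - {"xyz": [-5, 0, 0], "turn": 0.05}
    - {"xyz": [-9, 0, 0], "turn": 0.1}
    - {"xyz": [-14, -1, 0], "turn": 0.15}
    - {"xyz": [-14, -1, 0], "turn": 0.15}
    - {"xyz": [-14, -1, 0], "turn": 0.15}

```text
clock: 51.47
position: [0.4829, -0.3876, 0.0926]
eef_rot: [2.759, -1.493, 0.003]
wrist_force: [-5.2, -2.6, 6.9]
finger_gap: 0.0227
```

```bash
python3 - <<'E'
from h import *
s,R,p=pose(); print(p,s["finger_gap"],s["wrist_force"],head())
pv=np.array([.5588,-.3367]); v=p[:2]-pv; a=np.arctan2(v[1],v[0]); print(np.hypot(*v),"lever ang",a+np.pi-.055)
c=cam("wrist"); save(c,"w42",crop=(200,60,440,300),s=2.4)
E
```

```text
[ 0.48291467 -0.38761972  0.09262883] 0.022658753608576467 [-5.1694633  -2.56647818  6.92211288] -0.9921854249068409
0.09138600318051972 lever ang 0.536002650763313
```

View pics/w42.png

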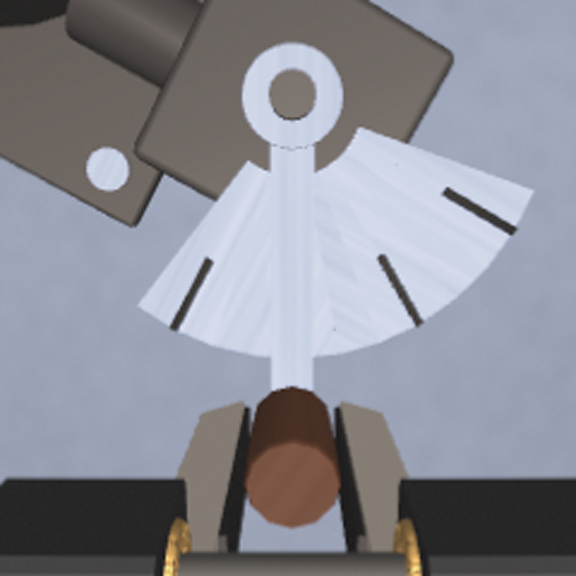

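The lever sits midway between the 0 and two-third marks, covering the one-third mark; kinematics gives 0.536. Release and rise, then move clear.

Call:
carry_out:
  deltas:
    - {"xyz": [0, -1, 0], "turn": 0}
    - {"xyz": [0, -1, 0], "turn": 0}
    - {"xyz": [0, -1, 0], "turn": 0}
    - {"xyz": [0, -1, 0], "turn": 0}
  fingers: 0.5

```text
clock: 51.85
position: [0.4845, -0.3845, 0.0903]
eef_rot: [-2.761, 1.497, 0.0]
wrist_force: [0.2, -0.0, 0.3]
finger_gap: 0.0451
```

Call:
carry_out:
  deltas:
    - {"xyz": [0, 0, -40], "turn": 0}
    - {"xyz": [0, 0, -80], "turn": 0}
    - {"xyz": [0, 0, -120], "turn": 0}
    - {"xyz": [0, 0, -150], "turn": 0}
    - {"xyz": [0, 0, -150], "turn": 0}
    - {"xyz": [0, 0, -150], "turn": 0}

```text
clock: 52.35
position: [0.4852, -0.3854, 0.2425]
eef_rot: [2.761, -1.497, 0.007]
wrist_force: [0.1, 0.7, 0.7]
finger_gap: 0.0469
```

```bash
python3 - <<'E'
from h import *
np.set_printoptions(precision=4,suppress=True)
c=cam("wrist"); save(c,"w43"); P,_=cloud(c,np.ones((400,640),bool))
m=(np.hypot(P[:,0]-.483,P[:,1]+.388)<.06)&(P[:,2]>.095)&(P[:,2]<.11); k=P[m].mean(0); pv=np.array([.5588,-.3367]); v=k[:2]-pv; print("knob",k,np.hypot(*v),"ang",np.arctan2(v[1],v[0])+np.pi-.055)
ct=cam("top"); save(ct,"t43",crop=(160,90,500,310),s=2.3)
for n,k,z in [("top","scoop",.006),("top","pot_holder",0)]:
    d=mark_of(n,k)[:1]; print(k,d[0]["conf"],atz(ct,d[0]["point"],z)[0]) if d else None
cs=cam("scene"); save(cs,"s43",crop=(180,100,460,330),s=2.6)
for k,z in [("scoop",.006),("pot_holder",0)]:
    d=mark_of("scene",k)[:1]; print(k,d[0]["conf"],atz(cs,d[0]["point"],z)[0]) if d else None
E
```

```text
knob [ 0.4835 -0.3869  0.1036] 0.09045660543053642 ang 0.5332794988241797
scoop 0.55 [0.3809 0.3268 0.006 ]
pot_holder 0.7 [0.414  0.3157 0.    ]
scoop 0.96 [0.3741 0.3236 0.006 ]
pot_holder 0.76 [0.4129 0.3291 0.    ]
```

View pics/t43.png

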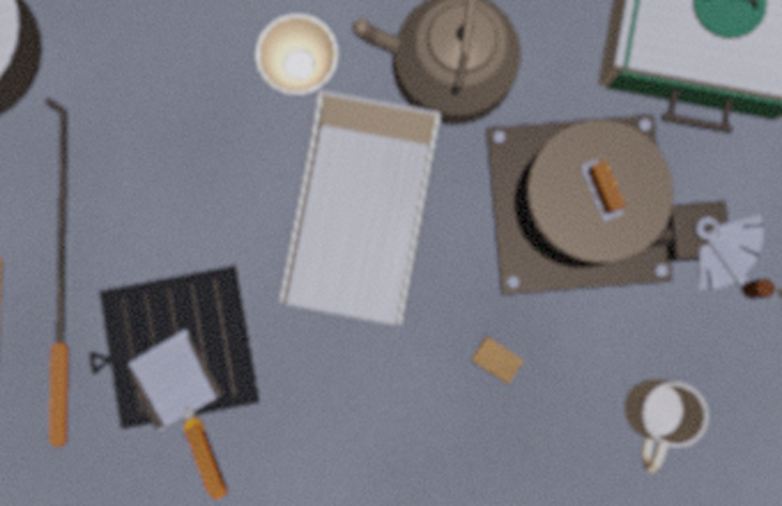

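View pics/s43.png

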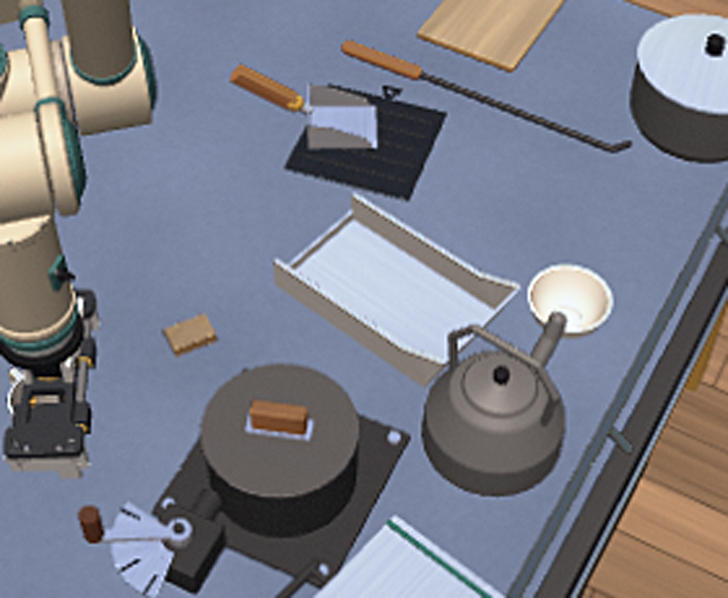

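Final checks pass: lever 0.533 rad, lid flat and centred, scoop flat about 35–43 mm from the holder centre, tray empty, bystanders in place, arm clear. Handing in.

```bash
python3 - <<'E'
from h import *
print(sense()["wrist_force"],sense()["clock"]); print(finish_job())
E
```

```text
[-0.69289624 -0.49904367  0.28693763] 52.7
the job is handed in; nothing more can be done
None
```

I did every step in the order you gave and handed the job in at 52.7 s. No verdict was reported.

**What I did**
- I swung the draught lever to its open stop, where it pushed back with 15 N and went no further. I then set the lid on the shelf at about (0.656, 0.323).
- I moved all six briquettes in two scoop passes, four and then two. I tipped the scoop over the hopper by loosening the grip so it swung lip-down.
- I laid the scoop on its pot holder, put the lid back, and brought the lever round to its one-third mark.

**Last checks**

| Check | Measured | Limit |
|---|---|---|
| Lever | 0.533 rad | 0.434–0.614 rad |
| Lid | within 1–2 mm of centre, disc top at 106 mm, tilt about 0.001 rad | 15 mm, 0.06 rad |
| Briquettes | six found in the hopper, highest point about 61 mm, tray empty | below 95 mm |
| Scoop | flat, tilt about 0.005 rad | 0.12 rad |

Kettle, bowl, poker, mug and matchbox looked unmoved in the final top and scene pictures; I did not measure them again. The arm was clear of everything when I handed in.

**What went less than cleanly**
- **Lid drop:** I opened the fingers too early, and the lid fell about 12 mm onto the shelf. It still landed flat.
- **Scoop slip:** the handle slid in the jaws while I was flattening the scoop in the tray, so I laid it down and regripped it.
- **Scoop position:** it moved about 4 cm when I released it or just after. The three cameras put it 35, 39 and 43 mm from the holder's centre. I left it there because the limit is 70 mm.

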